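Charge and level a filter cell from its tipping tray

TASK

Add the ceramic packing pieces that lie loose on the bench to the one already in the tipping tray, then swing the tray up by its handle so that all the pieces slide into the square filter cell, and swing it back down to rest on its legs. Then take the tamper, press its flat plate down on the pieces until they lie level in a single layer with none on top of another, and stand the tamper upright back on the middle of its rubber pad. Leave the dropper bottle, the beaker and the roll of tape where they are.

Things in the scene. Friction and masses are not known exactly. Their poses are not given: they have to be found in the camera images.
- cell_floor (a point): middle of the floor of the filter cell, an open-topped square aluminium box fixed to the bench: inside 170 x 170 mm, walls 8 mm thick, rim 96 mm above this point (76 mm on the tray's side, +y). This point is 12 mm above the bench. x and y lie along the walls; the tray extends from the cell toward +y; z is up. As the robot sees it the tray lies to the right of the cell, so this +y points nearly to the robot's right
- tray (a joint): angle of the tipping tray about its hinge: 0 = down and level on its legs (where it falls by itself, slowed by a damper), grows as the handle end is lifted, stop at 1.35. Lifting takes 4 to 8 N at the handle; the pieces slide out by about 1.1
- tray_hinge (a point): middle of the hinge line of the tray, at the top of the cell's +y wall, 82 mm above the cell floor and 82 mm from its middle; the hinge line is parallel to the x axis of cell_floor
- tray_floor (a point): middle of the tipping tray's floor, 80 mm from the hinge; moves with the tray. The tray is sheet steel, inside 138 mm along x and 170 mm along y (from 82 mm toward the cell, where it is open, to 88 mm toward the handle), side and rear walls 42 mm high. The floor is 94 mm above the bench with the tray down. Axes as cell_floor when the tray is down
- tray_handle (a point): middle of the tray's handle: a round black bar, 16 mm thick, parallel to x, 90 mm free length between its two arms, 56 mm behind the rear wall and 30 mm above the tray floor; 228 mm from the hinge; moves with the tray. Its sides toward and away from the tray are free; it may turn in the fingers while the tray is swung
- tamper_grip (a point): grip of the tamper: a square wooden stem, 24 x 24 mm, standing up from the middle of a flat steel plate 130 x 130 x 10 mm; the point is on the stem, 100 mm above the plate's underside and 40 mm below its top end; z runs up the stem, x and y along the sides of stem and plate. 0.45 kg
- tamper_foot (a point): middle of the underside of the tamper's plate
- rest: fixed black rubber pad, 150 x 150 x 6 mm, on which the tamper stands; origin at its middle on the bench
- piece_1_center (a point): white ceramic packing piece: a block 34 x 34 mm and 46 mm long with 7 mm chamfers along its long edges, 80 g, all alike; the point is its middle; its x axis runs along its length, and it lies on a flat with a flat on either side; lies loose on the bench (may be absent)
- piece_2_center (a point): white ceramic packing piece: a block 34 x 34 mm and 46 mm long with 7 mm chamfers along its long edges, 80 g, all alike; the point is its middle; its x axis runs along its length, and it lies on a flat with a flat on either side; lies loose on the bench (may be absent)
- piece_3_center (a point): white ceramic packing piece: a block 34 x 34 mm and 46 mm long with 7 mm chamfers along its long edges, 80 g, all alike; the point is its middle; its x axis runs along its length, and it lies on a flat with a flat on either side; lies loose on the bench (may be absent)
- piece_4_center (a point): white ceramic packing piece: a block 34 x 34 mm and 46 mm long with 7 mm chamfers along its long edges, 80 g, all alike; the point is its middle; its x axis runs along its length, and it lies on a flat with a flat on either side; lies loose on the bench (may be absent)
- piece_5_center (a point): white ceramic packing piece: a block 34 x 34 mm and 46 mm long with 7 mm chamfers along its long edges, 80 g, all alike; the point is its middle; its x axis runs along its length, and it lies on a flat with a flat on either side; lies loose on the bench (may be absent)
- piece_6_center (a point): white ceramic packing piece: a block 34 x 34 mm and 46 mm long with 7 mm chamfers along its long edges, 80 g, all alike; the point is its middle; its x axis runs along its length, and it lies on a flat with a flat on either side; lies in the tray at the start
- bottle_i: bystander: dropper bottle, 38 mm across, 107 mm high; origin under its middle
- beaker: bystander: glass beaker, 74 mm across, 93 mm high; origin under its middle
- tape: bystander: roll of tape, 55 mm across, 19 mm high; origin under its middle

How it is judged:
By the outcome, as a careful person would: the job done as asked, in the order asked, and still so for the second after the job is handed in, with the robot touching nothing.
Of piece_1, piece_2, piece_3, piece_4, piece_5 only 3 to 5 are there at a start; the rules pass over those that are not, and their reading is None.
At some moment in a run one of piece_1, piece_2, piece_3, piece_4, piece_5 may be knocked a few centimetres aside while the robot is not near it.
Once in a run the grip may slacken for a moment while it holds something.
It also fails if it takes over 210 s, if anything falls off the work surface, if the arm or the gripper's body presses on something with over 40 N, if the wrist force passes 120 N, or if a joint passes its speed limit or range.

ROBOT

A 6-joint arm with a two-finger parallel gripper is mounted at the origin on the work surface; the furniture and walls round the work are solid. World frame = base frame: x ahead of the robot, y to its left, z up, the work surface at z = 0. Lengths are in m, angles in degrees, forces in N, time in s.
With the tool pointing down it reaches from about 0.35 to 0.975 m from the base axis. Payload 4.9 kg.
Tool frame: the origin (TCP) lies between the finger pads; the fingertips stand 22 mm ahead of it and the grasp point (between the pads) lies 3 mm ahead of it (robot.tcp_to_tips is the z of the fingertips in the tool frame, in m); z points along the fingers, y is the line along which they close (so a half turn about z gives the same grasp; the last joint's range is limited). The gripper opens to 85 mm and grips with 20 to 120 N. Pads are 22 mm wide; open, the fingers measure 114 mm over their backs; the gripper's body (76 mm by 85 mm) begins 54 mm behind the grasp point. The pads swing forward as they close: fully open they stand 13 mm farther back than shut.
Start: joints at [-74.083, 3.019, 92.412, -0, 84.569, -6.818], TCP at [0.242, -0.576, 0.253] pointing down, gripper open.
Joint ranges: [-172.51, 172.51], [-57.92, 126.97], [3.15, 148.05], [-58.71, 238.71], [5.1, 150.11], [-179.66, 179.66]. Speed limits (degrees/s): [147.25, 147.25, 180, 180, 180, 180].

INTERFACE

Orientations are given as [roll, pitch, yaw] about the fixed x, y, z axes, in that order (R = Rz(yaw) Ry(pitch) Rx(roll)).
In Python, from plant import robot gives the robot as it stands.
- The arm moves only by the tool drive_tool, never from a script. Its argument "moves" is a list of rows, each an object of numbers: "dx", "dy", "dz": the shift along the tool's x, y, z in m; "ax", "ay", "az": the turn, a rotation vector about the tool's x, y, z in rad. In form: [{"dx": .., "dy": .., "dz": .., "ax": .., "ay": .., "az": ..}, ...]. A call has 1 to 8 rows; each row is the pose to reach, as a shift and turn from the pose commanded when the call began, along the tool's axes at that moment; what a row does not reach only later rows make up. A row lasts 1/12 s, in which the tool goes at most 41.7 mm and 7.16 degrees, less where a joint would pass 70% of its speed; a pose out of reach is approached as far as the arm can. A call with a gripper value outside its range is refused whole. "jaw" is the gripper command: -1 is fully open, 1 is shut, values between are in proportion, set as the call begins (left out, the last holds). The fingers move at their own pace and stop on an object; the grip force is fixed at half the most. Time passes only in rows, so rows that repeat a pose let the fingers close. It gives the time, the measured TCP pose, the force, the opening and the grip force at its end, in the units of the state.
- robot.read_state(): the state, without advancing time (a new reading comes with each control period).
- robot.grab_frame(name): name is "scene" or "side" or "wrist"; returns the picture (400x640x3 uint8, red, green, blue); there is no depth.
- robot.calibration(name): a dict with "fx", "fy", "cx", "cy" (pixels), "k1" (the pictures are not rectified: a ray, as slopes to the right and down, at radius r is drawn at 1 + k1 r^2 times it, then the intrinsics apply), "extrinsics" (4x4, takes a point from world to camera coordinates). Camera axes: x right, y down, z forward; pixel columns grow to the right and rows downward; lengths in m; the calibration is good to about 2 mm. A picture is of the moment at which its call begins: read the wrist's pose just before it. calibration takes no time and is no camera call; for the wrist camera it gives the pose at the moment of the call.
- robot.hand_in(): hands the job in; it is judged then, once.
The state is a dict: "t": time; "joints": joint angles; "joint_vel": joint speeds; "tau": joint torques, N m; "position": TCP position; "tcp_rot": TCP orientation; "force": force on the tool from outside, world axes, zero at the start; "moment": the same for the moment, N m; "finger_gap": finger opening in m; "finger_force": force on a finger pad.
Only numpy, scipy, OpenCV 4.12 (cv2) and the standard library are available. Lean on these libraries where they do the work, as an engineer would, in place of code of your own. Each camera call takes 0.05 s, during which the arm holds its last target. There are 200 camera calls.

## Working session

There is one attempt and no reset: what is moved stays moved. The work goes in short steps, Python scripts to look and compute and a tool call to move; the robot and the scene stay as the last step left them, time stands still between calls to the robot, and variables do not carry over. Pictures are saved under pics/ and viewed, at most 14 in all, crops included, and the job is handed in when it is done.

Besides the shell and the picture viewer there is one more tool, called after ">>>" by a JSON object that holds its "op" and its "data", one argument or row to a line. drive_tool: Moves the arm, as the interface text tells. Its arguments: {"type":"object","properties":{"moves":{"type":"array"},"jaw":{"type":"number"}},"required":["moves"]}

```bash
ls; mkdir -p pics; cat > h.py <<'E'
import numpy as np,cv2
from plant import robot
from scipy.spatial.transform import Rotation as R
def snap(name,fn=None):
    im=np.asarray(robot.grab_frame(name)); c=robot.calibration(name)
    if fn: cv2.imwrite('pics/'+fn,im[:,:,::-1])
    return im,c
def ray(c,u,v):
    K=np.array([[c['fx'],0,c['cx']],[0,c['fy'],c['cy']],[0,0,1.]])
    p=cv2.undistortPoints(np.array([[[u,v]]],float),K,np.array([c['k1'],0,0,0,0.]))[0,0]
    E=np.array(c['extrinsics']); Rm=E[:3,:3]
    return -Rm.T@E[:3,3], Rm.T@np.array([p[0],p[1],1])
def atz(c,u,v,z):
    o,d=ray(c,u,v); return o+d*(z-o[2])/d[2]
def proj(c,P):
    E=np.array(c['extrinsics']); K=np.array([[c['fx'],0,c['cx']],[0,c['fy'],c['cy']],[0,0,1.]])
    return cv2.projectPoints(np.array(P,float).reshape(-1,3),cv2.Rodrigues(E[:3,:3])[0],E[:3,3],K,np.array([c['k1'],0,0,0,0.]))[0][:,0]
def st():
    s=robot.read_state(); return s
def tool(target,yaw=None):
    "shift in current tool frame to world target"
    s=st(); r=R.from_euler('xyz',s['tcp_rot'],degrees=True)
    return r.inv().apply(np.array(target)-s['position'])
E
python3 - <<'E'
from h import *
print(st())
for n in('scene','side','wrist'):
    im,c=snap(n,n+'0.png'); np.save('pics/'+n+'0.npy',c,allow_pickle=True); print(n,c)
E
```

```text
pics
{'t': 0.0, 'joints': array([-7.40830418e+01,  3.05859675e+00,  9.24923196e+01,  9.23521288e-04,
        8.45695739e+01, -6.81900130e+00]), 'joint_vel': array([ 0.01403769, -0.02306034, -0.04508284,  0.00740718,  0.03140797,
        0.0362622 ]), 'tau': array([-2.50625862e-04, -3.93677938e+01, -3.70173740e+01, -1.41797859e-04,
        6.89102933e-03, -4.83153954e-06]), 'position': array([ 0.2413884 , -0.57587244,  0.25204613]), 'tcp_rot': array([-1.79880471e+02, -1.52188797e-02,  2.27358553e+01]), 'force': array([-0.34054431, -1.11567231,  0.22113063]), 'moment': array([0.00484644, 0.02579534, 0.00904178]), 'finger_force': 0.0, 'finger_gap': 0.08568863763953027}
scene {'fx': 462.8065134465602, 'fy': 462.8065134465602, 'cx': 325.5009078649813, 'cy': 196.74642450181608, 'k1': -0.03154147289162296, 'extrinsics': array([[-0.54341944, -0.83941684,  0.0086421 ,  0.34030239],
       [-0.51459471,  0.32496794, -0.79346589,  0.40443578],
       [ 0.66324022, -0.43563197, -0.60855336,  1.04252298],
       [ 0.        ,  0.        ,  0.        ,  1.        ]])}
side {'fx': 416.5600076528594, 'fy': 416.5600076528594, 'cx': 314.90614588058946, 'cy': 200.4015992301238, 'k1': -0.028654757512106898, 'extrinsics': array([[ 0.9298405 , -0.36751592, -0.01812978, -0.56427331],
       [-0.18200008, -0.41653311, -0.89071664,  0.18778411],
       [ 0.31980089,  0.83152403, -0.45419729,  1.12105436],
       [ 0.        ,  0.        ,  0.        ,  1.        ]])}
wrist {'fx': 275.9499900631353, 'fy': 275.9499900631353, 'cx': 321.1809796672833, 'cy': 199.4802547699652, 'k1': -0.010886572988936544, 'extrinsics': array([[ 0.38687653, -0.92212941, -0.00197445, -0.62479839],
       [-0.87816998, -0.36908503,  0.30429217, -0.04077409],
       [-0.2813255 , -0.11598959, -0.9525767 ,  0.38098188],
       [ 0.        ,  0.        ,  0.        ,  1.        ]])}
```

View pics/scene0.png

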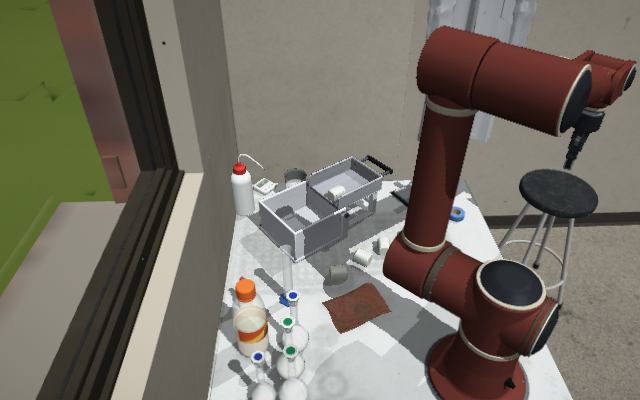

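View pics/side0.png

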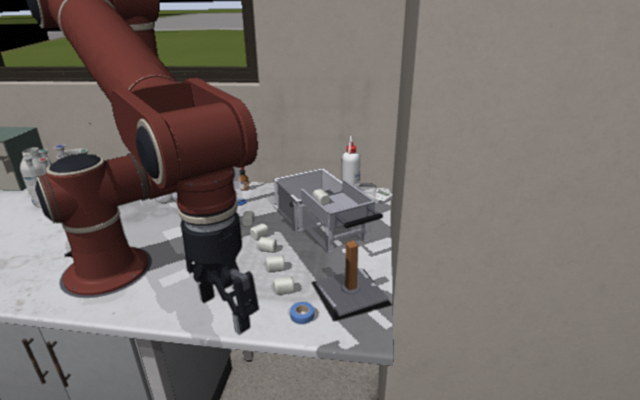

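The scene view shows the cell at about (300,220), the tray at (345,180) with a piece in it, and pieces near (338,272), (362,258) and (382,244). The side view shows a row of pieces from (249,216) to (284,286), the tamper at (352,270) and the tape at (302,313). I'll enlarge both.

```bash
python3 - <<'E'
import cv2
a=cv2.imread('pics/side0.png')[160:335,230:400]; cv2.imwrite('pics/side0c.png',cv2.resize(a,None,fx=3.4,fy=3.4,interpolation=cv2.INTER_CUBIC))
a=cv2.imread('pics/scene0.png')[140:290,220:400]; cv2.imwrite('pics/scene0c.png',cv2.resize(a,None,fx=4,fy=4,interpolation=cv2.INTER_CUBIC))
E
```

```text
(no output)
```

View pics/side0c.png

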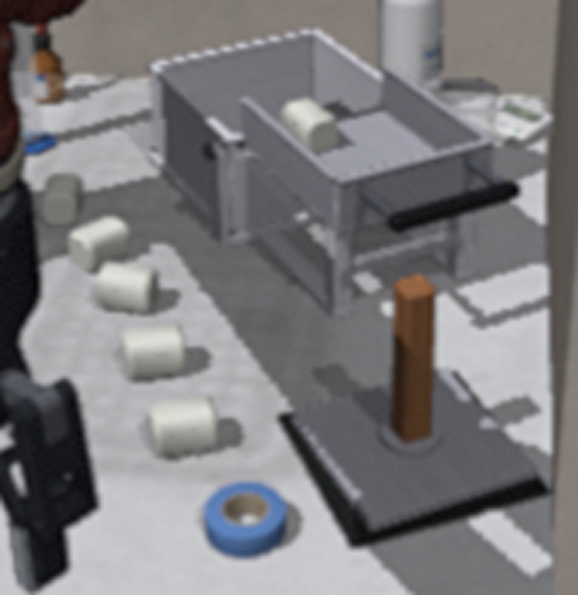

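View pics/scene0c.png

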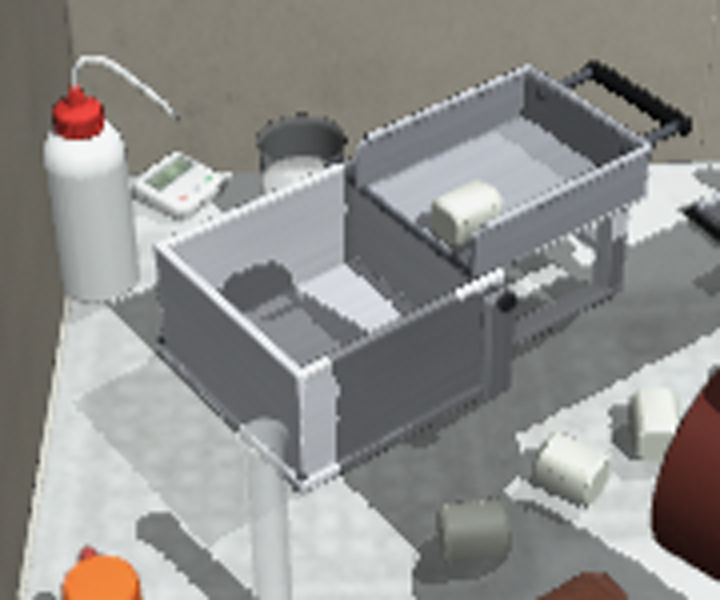

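```bash
python3 - <<'E'
from h import *
cs=robot.calibration('side'); cc=robot.calibration('scene')
S=lambda u,v,z:atz(cs,230+u/3.4-.35,160+v/3.4-.35,z).round(3)
C=lambda u,v,z:atz(cc,220+u/4-.37,140+v/4-.37,z).round(3)
for n,p in zip('12345',[(62,198),(99,243),(127,287),(154,351),(182,425)]): print('p',n,S(*p,.017))
print('p scene',C(475,533,.017),C(570,468,.017),C(655,422,.017))
print('side cell rim',S(155,68,.108),S(318,33,.108),'tray rear',S(345,178,.136),S(490,140,.136),'front',S(245,102,.136),'handle ends',S(395,220,.124),S(515,188,.124))
print('scene cell rim',C(302,375,.108),C(160,248,.108),C(350,168,.108),'tray rear',C(530,68,.136),C(648,148,.136),'handle',C(595,68,.124),C(687,126,.124))
print('tamper',S(415,287,.146),S(412,440,.016),'plate/pad corners',S(285,418,.003),S(355,540,.003),S(547,488,.003))
print('tape',S(245,517,.012), 'piece in tray',S(312,125,.111),C(465,212,.111))
E
```

```text
p 1 [0.416 0.099 0.017]
p 2 [0.427 0.005 0.017]
p 3 [ 0.431 -0.073  0.017]
p 4 [ 0.425 -0.171  0.017]
p 5 [ 0.418 -0.267  0.017]
p scene [0.415 0.095 0.017] [0.43  0.003 0.017] [ 0.435 -0.078  0.017]
side cell rim [0.529 0.152 0.108] [0.706 0.169 0.108] tray rear [ 0.588 -0.171  0.136] [ 0.723 -0.159  0.136] front [ 0.564 -0.01   0.136] handle ends [ 0.605 -0.227  0.124] [ 0.713 -0.219  0.124]
scene cell rim [0.529 0.163 0.108] [0.706 0.181 0.108] [0.718 0.01  0.108] tray rear [ 0.726 -0.167  0.136] [ 0.585 -0.178  0.136] handle [ 0.712 -0.224  0.124] [ 0.605 -0.234  0.124]
tamper [ 0.563 -0.346  0.146] [ 0.564 -0.345  0.016] plate/pad corners [ 0.496 -0.271  0.003] [ 0.492 -0.409  0.003] [ 0.635 -0.414  0.003]
tape [ 0.429 -0.37   0.012] piece in tray [ 0.619 -0.028  0.111] [ 0.619 -0.032  0.111]
```

>>> {"op": "drive_tool", "data": {
  "moves": [
    {"dx": 0.15, "dy": -0.2, "dz": -0.1, "az": 0.397},
    {"dx": 0.15, "dy": -0.2, "dz": -0.1, "az": 0.397},
    {"dx": 0.15, "dy": -0.2, "dz": -0.1, "az": 0.397},
    {"dx": 0.15, "dy": -0.2, "dz": -0.1, "az": 0.397},
    {"dx": 0.15, "dy": -0.2, "dz": -0.1, "az": 0.397},
    {"dx": 0.15, "dy": -0.2, "dz": -0.1, "az": 0.397},
    {"dx": 0.15, "dy": -0.2, "dz": -0.1, "az": 0.397},
    {"dx": 0.15, "dy": -0.2, "dz": -0.1, "az": 0.397}
  ]
}}

```text
$.moves[0]: bad value
```

>>> {"op": "drive_tool", "data": {
  "moves": [
    {"dx": 0.06, "dy": -0.22, "dz": 0},
    {"dx": 0.06, "dy": -0.22, "dz": 0},
    {"dx": 0.06, "dy": -0.22, "dz": 0},
    {"dx": 0.06, "dy": -0.22, "dz": 0},
    {"dx": 0.06, "dy": -0.22, "dz": 0},
    {"dx": 0.06, "dy": -0.22, "dz": 0},
    {"dx": 0.06, "dy": -0.22, "dz": 0},
    {"dx": 0.06, "dy": -0.22, "dz": 0}
  ]
}}

```text
$.moves[0]: bad value
```

```bash
python3 - <<'E'
from h import *
s=st();print(s['t'],s['position'],s['tcp_rot'],s['joints'].round(0))
im,c=snap('wrist','w1.png'); print(ray(c,320,200))
E
```

```text
0.15 [ 0.24141884 -0.5759949   0.2523191 ] [-1.79906328e+02 -1.25278593e-02  2.27351268e+01] [-74.   3.  92.   0.  85.  -7.]
(array([ 0.31310666, -0.54705154,  0.37427033]), array([-0.28455445, -0.11302159, -0.95198569]))
```

View pics/w1.png

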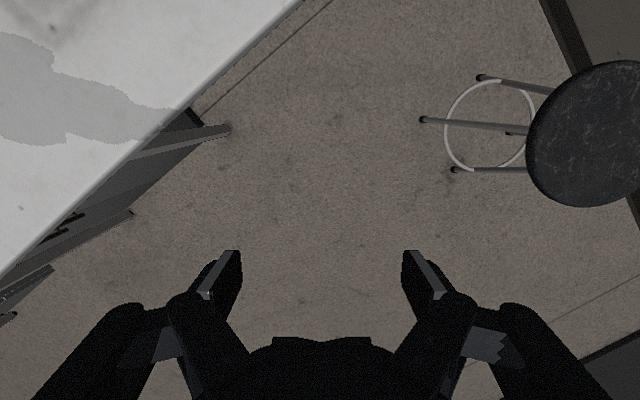

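The wrist view showed only floor and stool, since the arm did not move. I'll retry with all six keys.

>>> {"op": "drive_tool", "data": {
  "moves": [
    {"dx": 0.15, "dy": -0.2, "dz": -0.1, "ax": 0, "ay": 0, "az": 0.397},
    {"dx": 0.15, "dy": -0.2, "dz": -0.1, "ax": 0, "ay": 0, "az": 0.397},
    {"dx": 0.15, "dy": -0.2, "dz": -0.1, "ax": 0, "ay": 0, "az": 0.397},
    {"dx": 0.15, "dy": -0.2, "dz": -0.1, "ax": 0, "ay": 0, "az": 0.397},
    {"dx": 0.15, "dy": -0.2, "dz": -0.1, "ax": 0, "ay": 0, "az": 0.397},
    {"dx": 0.15, "dy": -0.2, "dz": -0.1, "ax": 0, "ay": 0, "az": 0.397},
    {"dx": 0.15, "dy": -0.2, "dz": -0.1, "ax": 0, "ay": 0, "az": 0.397},
    {"dx": 0.15, "dy": -0.2, "dz": -0.1, "ax": 0, "ay": 0, "az": 0.397}
  ]
}}

```text
t: 0.87
position: [0.3038, -0.3318, 0.3564]
tcp_rot: [179.8, -0.2, 0.2]
force: [-0.2, 0.0, 1.0]
finger_gap: 0.0853
finger_force: 0.0
```

>>> {"op": "drive_tool", "data": {
  "moves": [
    {"dx": 0.06, "dy": -0.22, "dz": 0, "ax": 0, "ay": 0, "az": 0},
    {"dx": 0.06, "dy": -0.22, "dz": 0, "ax": 0, "ay": 0, "az": 0},
    {"dx": 0.06, "dy": -0.22, "dz": 0, "ax": 0, "ay": 0, "az": 0},
    {"dx": 0.06, "dy": -0.22, "dz": 0, "ax": 0, "ay": 0, "az": 0},
    {"dx": 0.06, "dy": -0.22, "dz": 0, "ax": 0, "ay": 0, "az": 0},
    {"dx": 0.06, "dy": -0.22, "dz": 0, "ax": 0, "ay": 0, "az": 0},
    {"dx": 0.06, "dy": -0.22, "dz": 0, "ax": 0, "ay": 0, "az": 0},
    {"dx": 0.06, "dy": -0.22, "dz": 0, "ax": 0, "ay": 0, "az": 0}
  ]
}}

```text
t: 1.53
position: [0.3628, -0.1137, 0.3527]
tcp_rot: [180.0, 0.0, 0.1]
force: [-0.1, -0.8, 0.3]
finger_gap: 0.0855
finger_force: 0.0
```

```bash
python3 - <<'E'
from h import *
s=st();print(s['t'],s['position'],s['tcp_rot'],s['joints'].round(0))
im,c=snap('wrist','w1.png'); print(ray(c,320,200)); np.save('pics/w1.npy',c)
E
```

```text
1.5333 [ 0.36281353 -0.11371315  0.35272535] [1.79986321e+02 4.57255417e-02 1.10905764e-01] [-29. -35. 114.  -0. 101.  61.]
(array([ 0.44045252, -0.11529051,  0.47437677]), array([-0.30734519,  0.00411683, -0.95160068]))
```

View pics/w1.png

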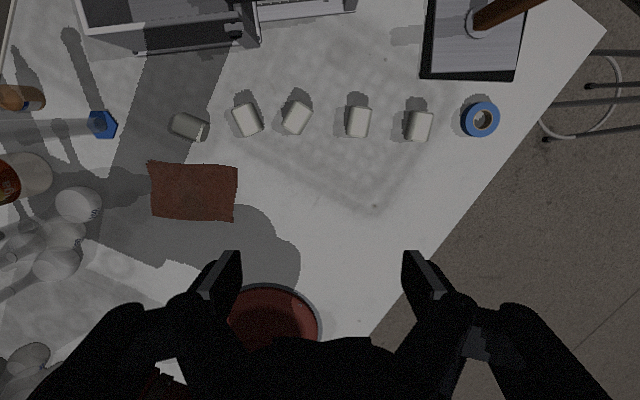

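The wrist view shows five loose pieces at about (188,126), (247,120), (296,117), (358,121) and (420,126), and the tape at (481,120). An enlarged crop will give me the orientations.

```bash
python3 - <<'E'
import cv2
a=cv2.imread('pics/w1.png')[85:155,155:455]; a=cv2.resize(a,None,fx=2.65,fy=2.65,interpolation=cv2.INTER_CUBIC)
a1=cv2.imread('pics/w1.png')[88:152,160:305]; a2=cv2.imread('pics/w1.png')[88:152,300:445]
import numpy as np
cv2.imwrite('pics/w1c.png',np.vstack([cv2.resize(x,None,fx=4.5,fy=4.5,interpolation=cv2.INTER_CUBIC) for x in(a1,a2)]))
E
```

```text
(no output)
```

View pics/w1c.png

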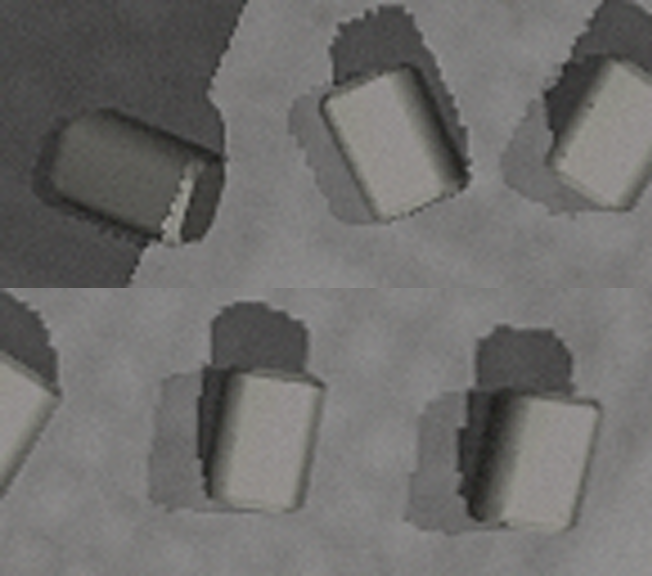

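```bash
cat >> h.py <<'E'
def yaw2(c,pts,z): # long-axis angle from two parallel edge segments
    P=[atz(c,*p,z)[:2] for p in pts]; d=(P[1]-P[0])+(P[3]-P[2]); return np.degrees(np.arctan2(d[1],d[0]))
E
python3 - <<'E'
from h import *
c=np.load('pics/w1.npy',allow_pickle=True).item()
A=lambda u,v:(160+u/4.5-.4,88+v/4.5-.4); B=lambda u,v:(300+u/4.5-.4,88+(v-288)/4.5-.4)
for n,cen,L,f in [(1,(138,175),[(115,112),(220,157),(60,195),(165,242)],A),(2,(394,145),[(325,103),(380,220),(405,70),(462,180)],A),(3,(619,133),[(610,58),(550,160),(688,104),(628,208)],A),(4,(264,440),[(225,370),(210,500),(322,380),(300,510)],B),(5,(540,460),[(505,390),(480,520),(600,402),(575,528)],B)]:
    print(n,atz(c,*f(*cen),.022).round(3),yaw2(c,[f(*p) for p in L],.026).round(1))
print('tape',atz(c,481,120,.012))
E
```

```text
1 [0.417 0.093 0.022] -114.3
2 [0.427 0.002 0.022] -156.6
3 [ 0.431 -0.078  0.022] 147.7
4 [ 0.425 -0.174  0.022] 173.9
5 [ 0.418 -0.272  0.022] 174.6
tape [ 0.42724204 -0.37383236  0.012     ]
```

```bash
cat >> h.py <<'E'
HOV=(0.363,-0.113,0.353,0)
def slot(tx,ty,z=0.125):
    p=np.array([.644,-.0875])+tx/1e3*np.array([-.994,-.105])+ty/1e3*np.array([.105,-.994]); return (p[0],p[1],z,6)
def plan(wps,start=None):
    "world waypoints (x,y,z,yawdeg), tool down; prints tool-frame shift/turn from one to next"
    if start is None:
        s=st(); start=(*s['position'],s['tcp_rot'][2])
    x=np.array(start,float)
    for w in wps:
        w=np.array(w,float); d=w-x; t=np.radians(x[3]); ct,sn=np.cos(t),np.sin(t)
        a=(d[3]+90)%180-90 if abs(d[3])>90 else d[3]
        m=[round(ct*d[0]+sn*d[1],3),round(sn*d[0]-ct*d[1],3),round(-d[2],3),round(-np.radians(a),3)]
        n=int(np.ceil(max(np.linalg.norm(d[:3])/.0417,abs(a)/7.16)))+1
        print(dict(zip(['dx','dy','dz','az'],m)),'rows',n)
        x=x+[ct*m[0]+sn*m[1],sn*m[0]-ct*m[1],-m[2],-np.degrees(m[3])]
def cyc(p,yaw,sl):
    x,y=p; S=slot(*sl)
    plan([(x,y,.10,yaw),(x,y,.026,yaw),(x,y,.20,6),((x+S[0])/2,(y+S[1])/2,.21,6),(S[0],S[1],.2,6),S,(S[0],S[1],.2,6),((HOV[0]+S[0])/2,(HOV[1]+S[1])/2,.28,3),HOV])
E
python3 - <<'E'
from h import *
print(robot.tcp_to_tips); cyc((.418,-.270),-5.4,(30,50))
E
```

```text
0.022
{'dx': np.float64(0.055), 'dy': np.float64(0.156), 'dz': np.float64(0.253), 'az': np.float64(0.094)} rows 9
{'dx': np.float64(0.0), 'dy': np.float64(-0.0), 'dz': np.float64(0.074), 'az': np.float64(0.0)} rows 3
{'dx': np.float64(0.0), 'dy': np.float64(-0.0), 'dz': np.float64(-0.174), 'az': np.float64(-0.199)} rows 6
{'dx': np.float64(0.107), 'dy': np.float64(-0.054), 'dz': np.float64(-0.01), 'az': np.float64(0.0)} rows 4
{'dx': np.float64(0.107), 'dy': np.float64(-0.054), 'dz': np.float64(0.01), 'az': np.float64(0.0)} rows 4
{'dx': np.float64(0.0), 'dy': np.float64(-0.0), 'dz': np.float64(0.075), 'az': np.float64(0.0)} rows 3
{'dx': np.float64(0.0), 'dy': np.float64(-0.0), 'dz': np.float64(-0.075), 'az': np.float64(0.0)} rows 3
{'dx': np.float64(-0.126), 'dy': np.float64(-0.027), 'dz': np.float64(-0.08), 'az': np.float64(0.053)} rows 5
{'dx': np.float64(-0.127), 'dy': np.float64(-0.021), 'dz': np.float64(-0.073), 'az': np.float64(0.052)} rows 5
```

>>> {"op": "drive_tool", "data": {
  "moves": [
    {"dx": 0.055, "dy": 0.156, "dz": 0.18, "ax": 0, "ay": 0, "az": 0.094},
    {"dx": 0.055, "dy": 0.156, "dz": 0.18, "ax": 0, "ay": 0, "az": 0.094},
    {"dx": 0.055, "dy": 0.156, "dz": 0.18, "ax": 0, "ay": 0, "az": 0.094},
    {"dx": 0.055, "dy": 0.156, "dz": 0.18, "ax": 0, "ay": 0, "az": 0.094},
    {"dx": 0.055, "dy": 0.156, "dz": 0.18, "ax": 0, "ay": 0, "az": 0.094},
    {"dx": 0.055, "dy": 0.156, "dz": 0.18, "ax": 0, "ay": 0, "az": 0.094},
    {"dx": 0.055, "dy": 0.156, "dz": 0.18, "ax": 0, "ay": 0, "az": 0.094},
    {"dx": 0.055, "dy": 0.156, "dz": 0.18, "ax": 0, "ay": 0, "az": 0.094}
  ],
  "jaw": -0.5
}}

```text
t: 2.25
position: [0.4156, -0.2712, 0.1701]
tcp_rot: [-179.8, 0.3, -5.6]
force: [-0.1, -0.1, -0.0]
finger_gap: 0.0639
finger_force: 0.0
```

>>> {"op": "drive_tool", "data": {
  "moves": [
    {"dx": 0, "dy": 0, "dz": 0.04, "ax": 0, "ay": 0, "az": 0},
    {"dx": 0, "dy": 0, "dz": 0.08, "ax": 0, "ay": 0, "az": 0},
    {"dx": 0, "dy": 0, "dz": 0.1, "ax": 0, "ay": 0, "az": 0},
    {"dx": 0, "dy": 0, "dz": 0.12, "ax": 0, "ay": 0, "az": 0},
    {"dx": 0, "dy": 0, "dz": 0.135, "ax": 0, "ay": 0, "az": 0},
    {"dx": 0, "dy": 0, "dz": 0.147, "ax": 0, "ay": 0, "az": 0},
    {"dx": 0, "dy": 0, "dz": 0.147, "ax": 0, "ay": 0, "az": 0},
    {"dx": 0, "dy": 0, "dz": 0.147, "ax": 0, "ay": 0, "az": 0}
  ]
}}

```text
t: 2.92
position: [0.4179, -0.2704, 0.0273]
tcp_rot: [180.0, -0.1, -5.4]
force: [-0.6, -1.6, 0.1]
finger_gap: 0.064
finger_force: 0.0
```

>>> {"op": "drive_tool", "data": {
  "moves": [
    {"dx": 0, "dy": 0, "dz": 0, "ax": 0, "ay": 0, "az": 0},
    {"dx": 0, "dy": 0, "dz": 0, "ax": 0, "ay": 0, "az": 0},
    {"dx": 0, "dy": 0, "dz": 0, "ax": 0, "ay": 0, "az": 0},
    {"dx": 0, "dy": 0, "dz": 0, "ax": 0, "ay": 0, "az": 0},
    {"dx": 0, "dy": 0, "dz": 0, "ax": 0, "ay": 0, "az": 0},
    {"dx": 0, "dy": 0, "dz": 0, "ax": 0, "ay": 0, "az": 0}
  ],
  "jaw": 1
}}

```text
t: 3.42
position: [0.4188, -0.2711, 0.0282]
tcp_rot: [179.9, -0.2, -5.4]
force: [-0.4, 0.1, 6.1]
finger_gap: 0.033
finger_force: 61.1
```

>>> {"op": "drive_tool", "data": {
  "moves": [
    {"dx": 0, "dy": 0, "dz": -0.04, "ax": 0, "ay": 0, "az": 0},
    {"dx": 0, "dy": 0, "dz": -0.174, "ax": 0, "ay": 0, "az": -0.199},
    {"dx": 0, "dy": 0, "dz": -0.174, "ax": 0, "ay": 0, "az": -0.199},
    {"dx": 0, "dy": 0, "dz": -0.174, "ax": 0, "ay": 0, "az": -0.199},
    {"dx": 0, "dy": 0, "dz": -0.174, "ax": 0, "ay": 0, "az": -0.199},
    {"dx": 0, "dy": 0, "dz": -0.174, "ax": 0, "ay": 0, "az": -0.199},
    {"dx": 0, "dy": 0, "dz": -0.174, "ax": 0, "ay": 0, "az": -0.199}
  ]
}}

```text
t: 4.0
position: [0.4175, -0.2699, 0.2001]
tcp_rot: [180.0, -0.0, 6.0]
force: [0.4, -0.2, -0.9]
finger_gap: 0.033
finger_force: 60.2
```

>>> {"op": "drive_tool", "data": {
  "moves": [
    {"dx": 0.214, "dy": -0.108, "dz": 0, "ax": 0, "ay": 0, "az": 0},
    {"dx": 0.214, "dy": -0.108, "dz": 0, "ax": 0, "ay": 0, "az": 0},
    {"dx": 0.214, "dy": -0.108, "dz": 0, "ax": 0, "ay": 0, "az": 0},
    {"dx": 0.214, "dy": -0.108, "dz": 0, "ax": 0, "ay": 0, "az": 0},
    {"dx": 0.214, "dy": -0.108, "dz": 0, "ax": 0, "ay": 0, "az": 0},
    {"dx": 0.214, "dy": -0.108, "dz": 0, "ax": 0, "ay": 0, "az": 0},
    {"dx": 0.214, "dy": -0.108, "dz": 0, "ax": 0, "ay": 0, "az": 0},
    {"dx": 0.214, "dy": -0.108, "dz": 0, "ax": 0, "ay": 0, "az": 0}
  ]
}}

```text
t: 4.67
position: [0.6183, -0.1385, 0.1958]
tcp_rot: [-179.8, 0.4, 6.1]
force: [-0.3, -1.2, -0.7]
finger_gap: 0.033
finger_force: 60.2
```

```bash
python3 - <<'E'
from h import *
s=st();print(s['position'],s['tcp_rot'],s['finger_gap'],slot(30,50))
im,c=snap('wrist','w2.png'); np.save('pics/w2.npy',c)
E
```

```text
[ 0.61828661 -0.13848263  0.19577131] [-179.84074731    0.37473182    6.1496315 ] 0.0330432563911222 (np.float64(0.61943), np.float64(-0.14035), 0.125, 6)
```

View pics/w2.png

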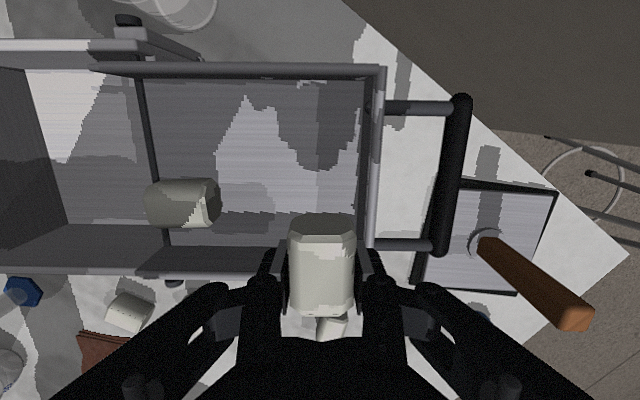

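The held piece is over the tray's rear near part. Piece 6 is at about (183,205) with its length along tray y, the tray rim's rear far corner is at (385,66), and the handle bar runs (461,103) to (440,248). These refine the tray pose.

```bash
python3 - <<'E'
from h import *
c=np.load('pics/w2.npy',allow_pickle=True).item()
print('rim far-rear outer',atz(c,385,66,.136),'far wall left',atz(c,150,71,.136),'near rim outer L',atz(c,145,273,.136),'rear outer',atz(c,377,242,.136))
h=[atz(c,461,103,.128),atz(c,440,248,.128)];print('handle',h,np.mean(h,0))
print('floor far-left',atz(c,148,82,.094),'floor near-left',atz(c,165,225,.094),'floor rear far',atz(c,358,80,.094))
print('p6',atz(c,183,205,.111))
E
```

```text
rim far-rear outer [ 0.72441463 -0.1671969   0.136     ] far wall left [ 0.70694211 -0.02637387  0.136     ] near rim outer L [ 0.56350344 -0.01049682  0.136     ] rear outer [ 0.60857736 -0.18201874  0.136     ]
handle [array([ 0.70942053, -0.22177547,  0.128     ]), array([ 0.60483958, -0.23321836,  0.128     ])] [ 0.65713006 -0.22749692  0.128     ]
floor far-left [7.01692781e-01 2.36679633e-04 9.40000000e-02] floor near-left [ 0.58467628 -0.00472701  0.094     ] floor rear far [ 0.71946025 -0.15685683  0.094     ]
p6 [ 0.61218303 -0.03000133  0.111     ]
```

>>> {"op": "drive_tool", "data": {
  "moves": [
    {"dx": -0.001, "dy": -0.003, "dz": 0.03, "ax": 0, "ay": 0, "az": 0},
    {"dx": -0.001, "dy": -0.003, "dz": 0.055, "ax": 0, "ay": 0, "az": 0},
    {"dx": -0.001, "dy": -0.003, "dz": 0.07, "ax": 0, "ay": 0, "az": 0},
    {"dx": -0.001, "dy": -0.003, "dz": 0.076, "ax": 0, "ay": 0, "az": 0},
    {"dx": -0.001, "dy": -0.003, "dz": 0.076, "ax": 0, "ay": 0, "az": 0},
    {"dx": -0.001, "dy": -0.003, "dz": 0.076, "ax": 0, "ay": 0, "az": 0}
  ]
}}

```text
t: 5.22
position: [0.6169, -0.1379, 0.1237]
tcp_rot: [-180.0, 0.1, 5.9]
force: [0.2, 0.6, -1.3]
finger_gap: 0.0328
finger_force: 60.6
```

>>> {"op": "drive_tool", "data": {
  "moves": [
    {"dx": 0, "dy": 0, "dz": 0, "ax": 0, "ay": 0, "az": 0},
    {"dx": 0, "dy": 0, "dz": 0, "ax": 0, "ay": 0, "az": 0},
    {"dx": 0, "dy": 0, "dz": 0, "ax": 0, "ay": 0, "az": 0},
    {"dx": 0, "dy": 0, "dz": -0.03, "ax": 0, "ay": 0, "az": 0},
    {"dx": 0, "dy": 0, "dz": -0.076, "ax": 0, "ay": 0, "az": 0},
    {"dx": 0, "dy": 0, "dz": -0.076, "ax": 0, "ay": 0, "az": 0},
    {"dx": 0, "dy": 0, "dz": -0.076, "ax": 0, "ay": 0, "az": 0}
  ],
  "jaw": 0.1
}}

```text
t: 5.8
position: [0.6202, -0.1386, 0.206]
tcp_rot: [179.8, -0.5, 6.0]
force: [0.1, -0.2, -0.5]
finger_gap: 0.0382
finger_force: 0.0
```

>>> {"op": "drive_tool", "data": {
  "moves": [
    {"dx": -0.252, "dy": -0.05, "dz": -0.153, "ax": 0, "ay": 0, "az": 0.105},
    {"dx": -0.252, "dy": -0.05, "dz": -0.153, "ax": 0, "ay": 0, "az": 0.105},
    {"dx": -0.252, "dy": -0.05, "dz": -0.153, "ax": 0, "ay": 0, "az": 0.105},
    {"dx": -0.252, "dy": -0.05, "dz": -0.153, "ax": 0, "ay": 0, "az": 0.105},
    {"dx": -0.252, "dy": -0.05, "dz": -0.153, "ax": 0, "ay": 0, "az": 0.105},
    {"dx": -0.252, "dy": -0.05, "dz": -0.153, "ax": 0, "ay": 0, "az": 0.105},
    {"dx": -0.252, "dy": -0.05, "dz": -0.153, "ax": 0, "ay": 0, "az": 0.105},
    {"dx": -0.252, "dy": -0.05, "dz": -0.153, "ax": 0, "ay": 0, "az": 0.105}
  ],
  "jaw": -0.5
}}

```text
t: 6.47
position: [0.3595, -0.114, 0.3576]
tcp_rot: [179.7, -0.4, -0.1]
force: [1.5, -0.4, 1.0]
finger_gap: 0.0639
finger_force: 0.0
```

```bash
sed -i 's/\[.644,-.0875\]/[.642,-.085]/' h.py; cat >> h.py <<'E'
PP={1:(.417,.094),2:(.427,.003),3:(.431,-.077),4:(.425,-.173),5:(.418,-.27)}
def chk(fn,ref='pics/w1.png'):
    "score of each piece patch against reference frame w1 (same hover pose)"
    im,c=snap('wrist',fn); np.save('pics/'+fn[:-3]+'npy',c)
    c1=np.load('pics/w1.npy',allow_pickle=True).item(); r=cv2.imread(ref)
    im=np.ascontiguousarray(im[:,:,::-1])
    for n,p in PP.items():
        u,v=proj(c1,[*p,.02])[0].astype(int); T=r[v-22:v+22,u-24:u+24]
        W=im[v-70:v+60,max(u-80,0):u+80]; m=cv2.matchTemplate(W,T,cv2.TM_CCOEFF_NORMED); _,mx,_,l=cv2.minMaxLoc(m)
        print(n,round(mx,2),'shift px',l[0]+24+max(u-80,0)-u,l[1]+22+v-70-v)
E
python3 - <<'E'
from h import *
s=st();print(s['t'],s['position'],s['tcp_rot'],s['finger_gap'])
chk('w3.png'); cyc(PP[4],-6,(-30,50))
E
```

```text
6.4667 [ 0.35950505 -0.11401487  0.35756151] [ 1.79748087e+02 -3.65767013e-01 -1.07023057e-01] 0.06390005335434074
1 0.97 shift px 0 0
2 0.95 shift px -1 0
3 0.97 shift px -1 0
4 0.97 shift px -2 -1
5 0.65 shift px 4 33
{'dx': np.float64(0.065), 'dy': np.float64(0.059), 'dz': np.float64(0.257), 'az': np.float64(0.103)} rows 8
{'dx': np.float64(-0.0), 'dy': np.float64(-0.0), 'dz': np.float64(0.074), 'az': np.float64(-0.0)} rows 3
{'dx': np.float64(-0.0), 'dy': np.float64(-0.0), 'dz': np.float64(-0.174), 'az': np.float64(-0.21)} rows 6
{'dx': np.float64(0.127), 'dy': np.float64(-0.008), 'dz': np.float64(-0.01), 'az': np.float64(0.0)} rows 5
{'dx': np.float64(0.128), 'dy': np.float64(-0.007), 'dz': np.float64(0.01), 'az': np.float64(0.0)} rows 5
{'dx': np.float64(-0.0), 'dy': np.float64(-0.0), 'dz': np.float64(0.075), 'az': np.float64(0.0)} rows 3
{'dx': np.float64(-0.0), 'dy': np.float64(-0.0), 'dz': np.float64(-0.075), 'az': np.float64(0.0)} rows 3
{'dx': np.float64(-0.155), 'dy': np.float64(-0.026), 'dz': np.float64(-0.08), 'az': np.float64(0.053)} rows 6
{'dx': np.float64(-0.157), 'dy': np.float64(-0.017), 'dz': np.float64(-0.073), 'az': np.float64(0.052)} rows 6
```

```bash
cat >> h.py <<'E'
def cyc(p,yaw,sl,start):
    x,y=p; S=slot(*sl)
    plan([(x,y,.15,yaw),(x,y,.028,yaw),(x,y,.20,6),(S[0],S[1],.2,6),S,(S[0],S[1],.2,6),HOV],start)
E
python3 - <<'E'
from h import *
s=st();print(s['position'])
cyc(PP[4],-6,(-30,50),(.361,-.1146,.353,0))
print()
cyc(PP[3],-32.3,(36,-6),HOV);print()
cyc(PP[2],23.4,(-32,-6),HOV);print()
cyc(PP[1],65.7,(-40,-60),HOV)
E
```

```text
[ 0.36042313 -0.11427765  0.35669089]
{'dx': np.float64(0.064), 'dy': np.float64(0.058), 'dz': np.float64(0.203), 'az': np.float64(0.105)} rows 7
{'dx': np.float64(0.0), 'dy': np.float64(0.0), 'dz': np.float64(0.122), 'az': np.float64(-0.0)} rows 4
{'dx': np.float64(0.0), 'dy': np.float64(0.0), 'dz': np.float64(-0.172), 'az': np.float64(-0.21)} rows 6
{'dx': np.float64(0.255), 'dy': np.float64(-0.014), 'dz': np.float64(-0.0), 'az': np.float64(0.0)} rows 8
{'dx': np.float64(-0.0), 'dy': np.float64(-0.0), 'dz': np.float64(0.075), 'az': np.float64(0.0)} rows 3
{'dx': np.float64(-0.0), 'dy': np.float64(-0.0), 'dz': np.float64(-0.075), 'az': np.float64(0.0)} rows 3
{'dx': np.float64(-0.31), 'dy': np.float64(-0.052), 'dz': np.float64(-0.153), 'az': np.float64(0.105)} rows 10

{'dx': np.float64(0.068), 'dy': np.float64(-0.036), 'dz': np.float64(0.203), 'az': np.float64(0.564)} rows 7
{'dx': np.float64(-0.0), 'dy': np.float64(-0.0), 'dz': np.float64(0.122), 'az': np.float64(-0.0)} rows 4
{'dx': np.float64(-0.0), 'dy': np.float64(-0.0), 'dz': np.float64(-0.172), 'az': np.float64(-0.669)} rows
[... 1212 characters left out ...]
0.207), 'dz': np.float64(0.203), 'az': np.float64(-1.147)} rows 11
{'dx': np.float64(0.0), 'dy': np.float64(-0.0), 'dz': np.float64(0.122), 'az': np.float64(0.0)} rows 4
{'dx': np.float64(0.0), 'dy': np.float64(-0.0), 'dz': np.float64(-0.172), 'az': np.float64(1.042)} rows 10
{'dx': np.float64(0.245), 'dy': np.float64(0.142), 'dz': np.float64(-0.0), 'az': np.float64(0.0)} rows 8
{'dx': np.float64(-0.0), 'dy': np.float64(-0.0), 'dz': np.float64(0.075), 'az': np.float64(0.0)} rows 3
{'dx': np.float64(-0.0), 'dy': np.float64(-0.0), 'dz': np.float64(-0.075), 'az': np.float64(0.0)} rows 3
{'dx': np.float64(-0.32), 'dy': np.float64(0.058), 'dz': np.float64(-0.153), 'az': np.float64(0.105)} rows 10
```

>>> {"op": "drive_tool", "data": {
  "moves": [
    {"dx": 0.064, "dy": 0.058, "dz": 0.203, "ax": 0, "ay": 0, "az": 0.105},
    {"dx": 0.064, "dy": 0.058, "dz": 0.203, "ax": 0, "ay": 0, "az": 0.105},
    {"dx": 0.064, "dy": 0.058, "dz": 0.203, "ax": 0, "ay": 0, "az": 0.105},
    {"dx": 0.064, "dy": 0.058, "dz": 0.203, "ax": 0, "ay": 0, "az": 0.105},
    {"dx": 0.064, "dy": 0.058, "dz": 0.203, "ax": 0, "ay": 0, "az": 0.105},
    {"dx": 0.064, "dy": 0.058, "dz": 0.203, "ax": 0, "ay": 0, "az": 0.105},
    {"dx": 0.064, "dy": 0.058, "dz": 0.203, "ax": 0, "ay": 0, "az": 0.105}
  ]
}}

```text
t: 7.1
position: [0.4232, -0.1706, 0.1429]
tcp_rot: [-179.7, 0.7, -6.1]
force: [-0.0, 0.9, 0.2]
finger_gap: 0.0644
finger_force: 0.0
```

>>> {"op": "drive_tool", "data": {
  "moves": [
    {"dx": 0, "dy": 0, "dz": 0.03, "ax": 0, "ay": 0, "az": 0},
    {"dx": 0, "dy": 0, "dz": 0.06, "ax": 0, "ay": 0, "az": 0},
    {"dx": 0, "dy": 0, "dz": 0.085, "ax": 0, "ay": 0, "az": 0},
    {"dx": 0, "dy": 0, "dz": 0.105, "ax": 0, "ay": 0, "az": 0},
    {"dx": 0, "dy": 0, "dz": 0.122, "ax": 0, "ay": 0, "az": 0},
    {"dx": 0, "dy": 0, "dz": 0.122, "ax": 0, "ay": 0, "az": 0},
    {"dx": 0, "dy": 0, "dz": 0.122, "ax": 0, "ay": 0, "az": 0}
  ]
}}

```text
t: 7.68
position: [0.4257, -0.1716, 0.0279]
tcp_rot: [-180.0, 0.1, -6.0]
force: [0.6, 0.1, 0.9]
finger_gap: 0.0639
finger_force: 0.0
```

>>> {"op": "drive_tool", "data": {
  "moves": [
    {"dx": 0, "dy": 0, "dz": 0, "ax": 0, "ay": 0, "az": 0},
    {"dx": 0, "dy": 0, "dz": 0, "ax": 0, "ay": 0, "az": 0},
    {"dx": 0, "dy": 0, "dz": 0, "ax": 0, "ay": 0, "az": 0},
    {"dx": 0, "dy": 0, "dz": 0, "ax": 0, "ay": 0, "az": 0},
    {"dx": 0, "dy": 0, "dz": 0, "ax": 0, "ay": 0, "az": 0}
  ],
  "jaw": 1
}}

```text
t: 8.1
position: [0.4276, -0.1729, 0.0304]
tcp_rot: [179.9, -0.2, -6.0]
force: [0.2, -0.0, 7.0]
finger_gap: 0.0325
finger_force: 60.6
```

>>> {"op": "drive_tool", "data": {
  "moves": [
    {"dx": 0, "dy": 0, "dz": -0.04, "ax": 0, "ay": 0, "az": 0},
    {"dx": 0, "dy": 0, "dz": -0.172, "ax": 0, "ay": 0, "az": -0.21},
    {"dx": 0, "dy": 0, "dz": -0.172, "ax": 0, "ay": 0, "az": -0.21},
    {"dx": 0, "dy": 0, "dz": -0.172, "ax": 0, "ay": 0, "az": -0.21},
    {"dx": 0, "dy": 0, "dz": -0.172, "ax": 0, "ay": 0, "az": -0.21},
    {"dx": 0, "dy": 0, "dz": -0.172, "ax": 0, "ay": 0, "az": -0.21},
    {"dx": 0, "dy": 0, "dz": -0.172, "ax": 0, "ay": 0, "az": -0.21}
  ]
}}

```text
t: 8.68
position: [0.4258, -0.1719, 0.2001]
tcp_rot: [180.0, -0.0, 6.0]
force: [0.3, 0.3, -2.6]
finger_gap: 0.0329
finger_force: 59.9
```

>>> {"op": "drive_tool", "data": {
  "moves": [
    {"dx": 0.255, "dy": -0.014, "dz": 0, "ax": 0, "ay": 0, "az": 0},
    {"dx": 0.255, "dy": -0.014, "dz": 0, "ax": 0, "ay": 0, "az": 0},
    {"dx": 0.255, "dy": -0.014, "dz": 0, "ax": 0, "ay": 0, "az": 0},
    {"dx": 0.255, "dy": -0.014, "dz": 0, "ax": 0, "ay": 0, "az": 0},
    {"dx": 0.255, "dy": -0.014, "dz": 0, "ax": 0, "ay": 0, "az": 0},
    {"dx": 0.255, "dy": -0.014, "dz": 0, "ax": 0, "ay": 0, "az": 0},
    {"dx": 0.255, "dy": -0.014, "dz": 0, "ax": 0, "ay": 0, "az": 0},
    {"dx": 0.255, "dy": -0.014, "dz": 0, "ax": 0, "ay": 0, "az": 0}
  ]
}}

```text
t: 9.35
position: [0.678, -0.1302, 0.1945]
tcp_rot: [-179.8, 0.4, 6.1]
force: [-0.6, -0.1, -0.1]
finger_gap: 0.033
finger_force: 59.9
```

>>> {"op": "drive_tool", "data": {
  "moves": [
    {"dx": 0, "dy": 0, "dz": 0, "ax": 0, "ay": 0, "az": 0},
    {"dx": 0, "dy": 0, "dz": 0.03, "ax": 0, "ay": 0, "az": 0},
    {"dx": 0, "dy": 0, "dz": 0.055, "ax": 0, "ay": 0, "az": 0},
    {"dx": 0, "dy": 0, "dz": 0.07, "ax": 0, "ay": 0, "az": 0},
    {"dx": 0, "dy": 0, "dz": 0.075, "ax": 0, "ay": 0, "az": 0},
    {"dx": 0, "dy": 0, "dz": 0.075, "ax": 0, "ay": 0, "az": 0},
    {"dx": 0, "dy": 0, "dz": 0.075, "ax": 0, "ay": 0, "az": 0}
  ]
}}

```text
t: 9.93
position: [0.6772, -0.1317, 0.1255]
tcp_rot: [-180.0, 0.0, 6.0]
force: [1.2, -0.3, -0.7]
finger_gap: 0.0327
finger_force: 59.9
```

>>> {"op": "drive_tool", "data": {
  "moves": [
    {"dx": 0, "dy": 0, "dz": 0, "ax": 0, "ay": 0, "az": 0},
    {"dx": 0, "dy": 0, "dz": 0, "ax": 0, "ay": 0, "az": 0},
    {"dx": 0, "dy": 0, "dz": 0, "ax": 0, "ay": 0, "az": 0},
    {"dx": 0, "dy": 0, "dz": -0.03, "ax": 0, "ay": 0, "az": 0},
    {"dx": 0, "dy": 0, "dz": -0.075, "ax": 0, "ay": 0, "az": 0},
    {"dx": -0.1, "dy": -0.017, "dz": -0.125, "ax": 0, "ay": 0, "az": 0},
    {"dx": -0.1, "dy": -0.017, "dz": -0.125, "ax": 0, "ay": 0, "az": 0},
    {"dx": -0.1, "dy": -0.017, "dz": -0.125, "ax": 0, "ay": 0, "az": 0}
  ],
  "jaw": 0.1
}}

```text
t: 10.6
position: [0.5754, -0.1251, 0.2531]
tcp_rot: [179.9, -0.1, 6.0]
force: [0.4, -0.6, 1.0]
finger_gap: 0.0383
finger_force: 0.0
```

>>> {"op": "drive_tool", "data": {
  "moves": [
    {"dx": -0.21, "dy": -0.035, "dz": -0.103, "ax": 0, "ay": 0, "az": 0.105},
    {"dx": -0.21, "dy": -0.035, "dz": -0.103, "ax": 0, "ay": 0, "az": 0.105},
    {"dx": -0.21, "dy": -0.035, "dz": -0.103, "ax": 0, "ay": 0, "az": 0.105},
    {"dx": -0.21, "dy": -0.035, "dz": -0.103, "ax": 0, "ay": 0, "az": 0.105},
    {"dx": -0.21, "dy": -0.035, "dz": -0.103, "ax": 0, "ay": 0, "az": 0.105},
    {"dx": -0.21, "dy": -0.035, "dz": -0.103, "ax": 0, "ay": 0, "az": 0.105},
    {"dx": -0.21, "dy": -0.035, "dz": -0.103, "ax": 0, "ay": 0, "az": 0.105},
    {"dx": -0.21, "dy": -0.035, "dz": -0.103, "ax": 0, "ay": 0, "az": 0.105}
  ],
  "jaw": -0.5
}}

```text
t: 11.27
position: [0.3639, -0.1123, 0.355]
tcp_rot: [179.9, -0.3, -0.1]
force: [0.6, 0.0, 0.4]
finger_gap: 0.064
finger_force: 0.0
```

```bash
python3 - <<'E'
from h import *
s=st();print(s['t'],s['position'],s['tcp_rot'],s['finger_gap'])
chk('w4.png')
s=st();print(s['t'],s['position'],s['tcp_rot'])
E
```

```text
11.2667 [ 0.36386389 -0.11228854  0.35501337] [ 1.79851582e+02 -2.87084710e-01 -8.79820073e-02] 0.06399354544371455
1 0.96 shift px 1 2
2 0.95 shift px 1 2
3 0.98 shift px 0 2
4 0.42 shift px -56 -7
5 0.65 shift px 6 35
11.3167 [ 0.36422338 -0.11217883  0.35364184] [ 1.79943428e+02 -1.24580082e-01 -5.14981176e-02]
```

>>> {"op": "drive_tool", "data": {
  "moves": [
    {"dx": 0.066, "dy": -0.035, "dz": 0.202, "ax": 0, "ay": 0, "az": 0.564},
    {"dx": 0.066, "dy": -0.035, "dz": 0.202, "ax": 0, "ay": 0, "az": 0.564},
    {"dx": 0.066, "dy": -0.035, "dz": 0.202, "ax": 0, "ay": 0, "az": 0.564},
    {"dx": 0.066, "dy": -0.035, "dz": 0.202, "ax": 0, "ay": 0, "az": 0.564},
    {"dx": 0.066, "dy": -0.035, "dz": 0.202, "ax": 0, "ay": 0, "az": 0.564},
    {"dx": 0.066, "dy": -0.035, "dz": 0.202, "ax": 0, "ay": 0, "az": 0.564},
    {"dx": 0.066, "dy": -0.035, "dz": 0.202, "ax": 0, "ay": 0, "az": 0.564},
    {"dx": 0.066, "dy": -0.035, "dz": 0.202, "ax": 0, "ay": 0, "az": 0.564}
  ]
}}

```text
t: 11.98
position: [0.4306, -0.0771, 0.1514]
tcp_rot: [180.0, 0.1, -32.2]
force: [-0.2, -0.1, 0.2]
finger_gap: 0.0642
finger_force: 0.0
```

>>> {"op": "drive_tool", "data": {
  "moves": [
    {"dx": 0, "dy": 0, "dz": 0.03, "ax": 0, "ay": 0, "az": 0},
    {"dx": 0, "dy": 0, "dz": 0.06, "ax": 0, "ay": 0, "az": 0},
    {"dx": 0, "dy": 0, "dz": 0.085, "ax": 0, "ay": 0, "az": 0},
    {"dx": 0, "dy": 0, "dz": 0.105, "ax": 0, "ay": 0, "az": 0},
    {"dx": 0, "dy": 0, "dz": 0.12, "ax": 0, "ay": 0, "az": 0},
    {"dx": 0, "dy": 0, "dz": 0.12, "ax": 0, "ay": 0, "az": 0},
    {"dx": 0, "dy": 0, "dz": 0.12, "ax": 0, "ay": 0, "az": 0}
  ]
}}

```text
t: 12.57
position: [0.4318, -0.078, 0.0333]
tcp_rot: [-180.0, -0.2, -32.3]
force: [-0.3, 0.7, 0.5]
finger_gap: 0.064
finger_force: 0.0
```

>>> {"op": "drive_tool", "data": {
  "moves": [
    {"dx": 0, "dy": 0, "dz": 0, "ax": 0, "ay": 0, "az": 0},
    {"dx": 0, "dy": 0, "dz": 0, "ax": 0, "ay": 0, "az": 0},
    {"dx": 0, "dy": 0, "dz": 0, "ax": 0, "ay": 0, "az": 0},
    {"dx": 0, "dy": 0, "dz": 0, "ax": 0, "ay": 0, "az": 0},
    {"dx": 0, "dy": 0, "dz": 0, "ax": 0, "ay": 0, "az": 0}
  ],
  "jaw": 1
}}

```text
t: 12.98
position: [0.4325, -0.0779, 0.0339]
tcp_rot: [-179.9, -0.3, -32.3]
force: [-0.6, -0.2, 6.6]
finger_gap: 0.0323
finger_force: 60.9
```

>>> {"op": "drive_tool", "data": {
  "moves": [
    {"dx": 0, "dy": 0, "dz": -0.04, "ax": 0, "ay": 0, "az": 0},
    {"dx": 0, "dy": 0, "dz": -0.17, "ax": 0, "ay": 0, "az": -0.669},
    {"dx": 0, "dy": 0, "dz": -0.17, "ax": 0, "ay": 0, "az": -0.669},
    {"dx": 0, "dy": 0, "dz": -0.17, "ax": 0, "ay": 0, "az": -0.669},
    {"dx": 0, "dy": 0, "dz": -0.17, "ax": 0, "ay": 0, "az": -0.669},
    {"dx": 0, "dy": 0, "dz": -0.17, "ax": 0, "ay": 0, "az": -0.669},
    {"dx": 0, "dy": 0, "dz": -0.17, "ax": 0, "ay": 0, "az": -0.669},
    {"dx": 0, "dy": 0, "dz": -0.17, "ax": 0, "ay": 0, "az": -0.669}
  ]
}}

```text
t: 13.65
position: [0.4305, -0.0771, 0.2023]
tcp_rot: [180.0, -0.1, 6.0]
force: [-0.6, 0.3, -1.0]
finger_gap: 0.0327
finger_force: 60.1
```

>>> {"op": "drive_tool", "data": {
  "moves": [
    {"dx": 0.173, "dy": 0.024, "dz": 0, "ax": 0, "ay": 0, "az": 0},
    {"dx": 0.173, "dy": 0.024, "dz": 0, "ax": 0, "ay": 0, "az": 0},
    {"dx": 0.173, "dy": 0.024, "dz": 0, "ax": 0, "ay": 0, "az": 0},
    {"dx": 0.173, "dy": 0.024, "dz": 0, "ax": 0, "ay": 0, "az": 0},
    {"dx": 0.173, "dy": 0.024, "dz": 0, "ax": 0, "ay": 0, "az": 0},
    {"dx": 0.173, "dy": 0.024, "dz": 0, "ax": 0, "ay": 0, "az": 0},
    {"dx": 0.173, "dy": 0.024, "dz": 0, "ax": 0, "ay": 0, "az": 0}
  ]
}}

```text
t: 14.23
position: [0.6045, -0.0828, 0.2006]
tcp_rot: [-180.0, 0.1, 6.0]
force: [-1.4, 0.0, -0.5]
finger_gap: 0.0329
finger_force: 60.1
```

>>> {"op": "drive_tool", "data": {
  "moves": [
    {"dx": 0, "dy": 0, "dz": 0, "ax": 0, "ay": 0, "az": 0},
    {"dx": 0, "dy": 0, "dz": 0.03, "ax": 0, "ay": 0, "az": 0},
    {"dx": 0, "dy": 0, "dz": 0.055, "ax": 0, "ay": 0, "az": 0},
    {"dx": 0, "dy": 0, "dz": 0.07, "ax": 0, "ay": 0, "az": 0},
    {"dx": 0, "dy": 0, "dz": 0.075, "ax": 0, "ay": 0, "az": 0},
    {"dx": 0, "dy": 0, "dz": 0.075, "ax": 0, "ay": 0, "az": 0},
    {"dx": 0, "dy": 0, "dz": 0.075, "ax": 0, "ay": 0, "az": 0}
  ]
}}

```text
t: 14.82
position: [0.6041, -0.0831, 0.128]
tcp_rot: [180.0, -0.1, 6.0]
force: [-3.4, -0.1, 3.6]
finger_gap: 0.0327
finger_force: 60.5
```

>>> {"op": "drive_tool", "data": {
  "moves": [
    {"dx": 0, "dy": 0, "dz": 0, "ax": 0, "ay": 0, "az": 0},
    {"dx": 0, "dy": 0, "dz": 0, "ax": 0, "ay": 0, "az": 0},
    {"dx": 0, "dy": 0, "dz": 0, "ax": 0, "ay": 0, "az": 0},
    {"dx": 0, "dy": 0, "dz": -0.03, "ax": 0, "ay": 0, "az": 0},
    {"dx": 0, "dy": 0, "dz": -0.075, "ax": 0, "ay": 0, "az": 0},
    {"dx": 0, "dy": 0, "dz": -0.075, "ax": 0, "ay": 0, "az": 0}
  ],
  "jaw": 0.1
}}

```text
t: 15.32
position: [0.6084, -0.0837, 0.2096]
tcp_rot: [179.8, -0.7, 6.0]
force: [1.2, -0.7, 2.0]
finger_gap: 0.0386
finger_force: 0.0
```

>>> {"op": "drive_tool", "data": {
  "moves": [
    {"dx": -0.244, "dy": 0.005, "dz": -0.153, "ax": 0, "ay": 0, "az": 0.105},
    {"dx": -0.244, "dy": 0.005, "dz": -0.153, "ax": 0, "ay": 0, "az": 0.105},
    {"dx": -0.244, "dy": 0.005, "dz": -0.153, "ax": 0, "ay": 0, "az": 0.105},
    {"dx": -0.244, "dy": 0.005, "dz": -0.153, "ax": 0, "ay": 0, "az": 0.105},
    {"dx": -0.244, "dy": 0.005, "dz": -0.153, "ax": 0, "ay": 0, "az": 0.105},
    {"dx": -0.244, "dy": 0.005, "dz": -0.153, "ax": 0, "ay": 0, "az": 0.105},
    {"dx": -0.244, "dy": 0.005, "dz": -0.153, "ax": 0, "ay": 0, "az": 0.105},
    {"dx": -0.244, "dy": 0.005, "dz": -0.153, "ax": 0, "ay": 0, "az": 0.105}
  ],
  "jaw": -0.5
}}

```text
t: 15.98
position: [0.3608, -0.1141, 0.3606]
tcp_rot: [179.6, -0.6, -0.2]
force: [0.8, -0.7, 0.3]
finger_gap: 0.0639
finger_force: 0.0
```

```bash
python3 - <<'E'
from h import *
chk('w5.png')
s=st();print(s['t'],s['position'],s['tcp_rot'])
E
```

```text
1 0.95 shift px 0 1
2 0.95 shift px -1 1
3 0.47 shift px -54 3
4 0.4 shift px 56 38
5 0.64 shift px 3 34
16.0333 [ 0.36222347 -0.11394058  0.35814745] [ 1.79749872e+02 -4.77024756e-01 -1.36903800e-01]
```

>>> {"op": "drive_tool", "data": {
  "moves": [
    {"dx": 0.065, "dy": -0.116, "dz": 0.205, "ax": 0, "ay": 0, "az": -0.408},
    {"dx": 0.065, "dy": -0.116, "dz": 0.205, "ax": 0, "ay": 0, "az": -0.408},
    {"dx": 0.065, "dy": -0.116, "dz": 0.205, "ax": 0, "ay": 0, "az": -0.408},
    {"dx": 0.065, "dy": -0.116, "dz": 0.205, "ax": 0, "ay": 0, "az": -0.408},
    {"dx": 0.065, "dy": -0.116, "dz": 0.205, "ax": 0, "ay": 0, "az": -0.408},
    {"dx": 0.065, "dy": -0.116, "dz": 0.205, "ax": 0, "ay": 0, "az": -0.408},
    {"dx": 0.065, "dy": -0.116, "dz": 0.205, "ax": 0, "ay": 0, "az": -0.408},
    {"dx": 0.065, "dy": -0.116, "dz": 0.205, "ax": 0, "ay": 0, "az": -0.408}
  ]
}}

```text
t: 16.7
position: [0.4261, 0.0039, 0.1457]
tcp_rot: [-179.8, 0.4, 23.5]
force: [-0.3, -0.2, 0.1]
finger_gap: 0.064
finger_force: 0.0
```

>>> {"op": "drive_tool", "data": {
  "moves": [
    {"dx": 0, "dy": 0, "dz": 0.03, "ax": 0, "ay": 0, "az": 0},
    {"dx": 0, "dy": 0, "dz": 0.06, "ax": 0, "ay": 0, "az": 0},
    {"dx": 0, "dy": 0, "dz": 0.085, "ax": 0, "ay": 0, "az": 0},
    {"dx": 0, "dy": 0, "dz": 0.105, "ax": 0, "ay": 0, "az": 0},
    {"dx": 0, "dy": 0, "dz": 0.122, "ax": 0, "ay": 0, "az": 0},
    {"dx": 0, "dy": 0, "dz": 0.122, "ax": 0, "ay": 0, "az": 0},
    {"dx": 0, "dy": 0, "dz": 0.122, "ax": 0, "ay": 0, "az": 0}
  ]
}}

```text
t: 17.28
position: [0.4284, 0.002, 0.0281]
tcp_rot: [180.0, -0.0, 23.3]
force: [-0.3, 1.2, 0.3]
finger_gap: 0.0642
finger_force: 0.0
```

>>> {"op": "drive_tool", "data": {
  "moves": [
    {"dx": 0, "dy": 0, "dz": 0, "ax": 0, "ay": 0, "az": 0},
    {"dx": 0, "dy": 0, "dz": 0, "ax": 0, "ay": 0, "az": 0},
    {"dx": 0, "dy": 0, "dz": 0, "ax": 0, "ay": 0, "az": 0},
    {"dx": 0, "dy": 0, "dz": 0, "ax": 0, "ay": 0, "az": 0},
    {"dx": 0, "dy": 0, "dz": 0, "ax": 0, "ay": 0, "az": 0}
  ],
  "jaw": 1
}}

```text
t: 17.7
position: [0.4299, 0.0022, 0.0296]
tcp_rot: [179.8, -0.2, 23.4]
force: [0.4, 0.1, 6.5]
finger_gap: 0.0331
finger_force: 61.0
```

>>> {"op": "drive_tool", "data": {
  "moves": [
    {"dx": 0, "dy": 0, "dz": -0.04, "ax": 0, "ay": 0, "az": 0},
    {"dx": 0, "dy": 0, "dz": -0.172, "ax": 0, "ay": 0, "az": 0.303},
    {"dx": 0, "dy": 0, "dz": -0.172, "ax": 0, "ay": 0, "az": 0.303},
    {"dx": 0, "dy": 0, "dz": -0.172, "ax": 0, "ay": 0, "az": 0.303},
    {"dx": 0, "dy": 0, "dz": -0.172, "ax": 0, "ay": 0, "az": 0.303},
    {"dx": 0, "dy": 0, "dz": -0.172, "ax": 0, "ay": 0, "az": 0.303},
    {"dx": 0, "dy": 0, "dz": -0.172, "ax": 0, "ay": 0, "az": 0.303}
  ]
}}

```text
t: 18.28
position: [0.4277, 0.0027, 0.1992]
tcp_rot: [180.0, -0.0, 6.0]
force: [-1.2, -0.2, -1.0]
finger_gap: 0.0323
finger_force: 60.1
```

>>> {"op": "drive_tool", "data": {
  "moves": [
    {"dx": 0.237, "dy": 0.104, "dz": 0, "ax": 0, "ay": 0, "az": 0},
    {"dx": 0.237, "dy": 0.104, "dz": 0, "ax": 0, "ay": 0, "az": 0},
    {"dx": 0.237, "dy": 0.104, "dz": 0, "ax": 0, "ay": 0, "az": 0},
    {"dx": 0.237, "dy": 0.104, "dz": 0, "ax": 0, "ay": 0, "az": 0},
    {"dx": 0.237, "dy": 0.104, "dz": 0, "ax": 0, "ay": 0, "az": 0},
    {"dx": 0.237, "dy": 0.104, "dz": 0, "ax": 0, "ay": 0, "az": 0},
    {"dx": 0.237, "dy": 0.104, "dz": 0, "ax": 0, "ay": 0, "az": 0},
    {"dx": 0.237, "dy": 0.104, "dz": 0, "ax": 0, "ay": 0, "az": 0}
  ]
}}

```text
t: 18.95
position: [0.6744, -0.0767, 0.194]
tcp_rot: [-179.9, 0.4, 6.0]
force: [-0.7, -0.4, -0.6]
finger_gap: 0.0326
finger_force: 60.1
```

>>> {"op": "drive_tool", "data": {
  "moves": [
    {"dx": 0, "dy": 0, "dz": 0, "ax": 0, "ay": 0, "az": 0},
    {"dx": 0, "dy": 0, "dz": 0.03, "ax": 0, "ay": 0, "az": 0},
    {"dx": 0, "dy": 0, "dz": 0.055, "ax": 0, "ay": 0, "az": 0},
    {"dx": 0, "dy": 0, "dz": 0.068, "ax": 0, "ay": 0, "az": 0},
    {"dx": 0, "dy": 0, "dz": 0.074, "ax": 0, "ay": 0, "az": 0},
    {"dx": 0, "dy": 0, "dz": 0.074, "ax": 0, "ay": 0, "az": 0},
    {"dx": 0, "dy": 0, "dz": 0.074, "ax": 0, "ay": 0, "az": 0}
  ]
}}

```text
t: 19.53
position: [0.6737, -0.0756, 0.1258]
tcp_rot: [180.0, -0.0, 6.0]
force: [0.1, -0.9, -1.0]
finger_gap: 0.0323
finger_force: 60.2
```

>>> {"op": "drive_tool", "data": {
  "moves": [
    {"dx": 0, "dy": 0, "dz": 0, "ax": 0, "ay": 0, "az": 0},
    {"dx": 0, "dy": 0, "dz": 0, "ax": 0, "ay": 0, "az": 0},
    {"dx": 0, "dy": 0, "dz": 0, "ax": 0, "ay": 0, "az": 0},
    {"dx": 0, "dy": 0, "dz": -0.03, "ax": 0, "ay": 0, "az": 0},
    {"dx": 0, "dy": 0, "dz": -0.075, "ax": 0, "ay": 0, "az": 0},
    {"dx": -0.1, "dy": 0.002, "dz": -0.125, "ax": 0, "ay": 0, "az": 0},
    {"dx": -0.1, "dy": 0.002, "dz": -0.125, "ax": 0, "ay": 0, "az": 0},
    {"dx": -0.1, "dy": 0.002, "dz": -0.125, "ax": 0, "ay": 0, "az": 0}
  ],
  "jaw": 0.1
}}

```text
t: 20.2
position: [0.5742, -0.0888, 0.2532]
tcp_rot: [179.9, -0.1, 6.0]
force: [-0.2, 0.1, 0.5]
finger_gap: 0.0385
finger_force: 0.0
```

>>> {"op": "drive_tool", "data": {
  "moves": [
    {"dx": -0.213, "dy": 0.003, "dz": -0.103, "ax": 0, "ay": 0, "az": 0.105},
    {"dx": -0.213, "dy": 0.003, "dz": -0.103, "ax": 0, "ay": 0, "az": 0.105},
    {"dx": -0.213, "dy": 0.003, "dz": -0.103, "ax": 0, "ay": 0, "az": 0.105},
    {"dx": -0.213, "dy": 0.003, "dz": -0.103, "ax": 0, "ay": 0, "az": 0.105},
    {"dx": -0.213, "dy": 0.003, "dz": -0.103, "ax": 0, "ay": 0, "az": 0.105},
    {"dx": -0.213, "dy": 0.003, "dz": -0.103, "ax": 0, "ay": 0, "az": 0.105},
    {"dx": -0.213, "dy": 0.003, "dz": -0.103, "ax": 0, "ay": 0, "az": 0.105},
    {"dx": -0.213, "dy": 0.003, "dz": -0.103, "ax": 0, "ay": 0, "az": 0.105}
  ],
  "jaw": -0.5
}}

```text
t: 20.87
position: [0.3634, -0.1141, 0.3551]
tcp_rot: [179.9, -0.3, -0.1]
force: [0.0, -0.1, -0.3]
finger_gap: 0.0642
finger_force: 0.0
```

```bash
python3 - <<'E'
from h import *
chk('w6.png')
s=st();print(s['t'],s['position'],s['tcp_rot'])
plan([(*PP[1],.15,65.7)])
E
```

```text
1 0.97 shift px 0 2
2 0.28 shift px -55 11
3 0.43 shift px 33 -35
4 0.34 shift px 56 38
5 0.64 shift px 4 37
20.9167 [ 0.36371261 -0.11384607  0.35372757] [ 1.79956137e+02 -1.11416844e-01 -4.56303191e-02]
{'dx': np.float64(0.053), 'dy': np.float64(-0.208), 'dz': np.float64(0.204), 'az': np.float64(-1.147)} rows 11
```

>>> {"op": "drive_tool", "data": {
  "moves": [
    {"dx": 0.053, "dy": -0.208, "dz": 0.12, "ax": 0, "ay": 0, "az": -0.573},
    {"dx": 0.053, "dy": -0.208, "dz": 0.12, "ax": 0, "ay": 0, "az": -0.573},
    {"dx": 0.053, "dy": -0.208, "dz": 0.12, "ax": 0, "ay": 0, "az": -0.573},
    {"dx": 0.053, "dy": -0.208, "dz": 0.12, "ax": 0, "ay": 0, "az": -0.573},
    {"dx": 0.053, "dy": -0.208, "dz": 0.12, "ax": 0, "ay": 0, "az": -0.573},
    {"dx": 0.053, "dy": -0.208, "dz": 0.12, "ax": 0, "ay": 0, "az": -0.573},
    {"dx": 0.053, "dy": -0.208, "dz": 0.12, "ax": 0, "ay": 0, "az": -0.573},
    {"dx": 0.053, "dy": -0.208, "dz": 0.12, "ax": 0, "ay": 0, "az": -0.573}
  ]
}}

```text
t: 21.58
position: [0.4157, 0.0962, 0.2299]
tcp_rot: [-179.8, 0.3, 33.1]
force: [-0.6, 0.2, -0.3]
finger_gap: 0.0644
finger_force: 0.0
```

>>> {"op": "drive_tool", "data": {
  "moves": [
    {"dx": 0, "dy": 0, "dz": 0.084, "ax": 0, "ay": 0, "az": -0.574},
    {"dx": 0, "dy": 0, "dz": 0.084, "ax": 0, "ay": 0, "az": -0.574},
    {"dx": 0, "dy": 0, "dz": 0.084, "ax": 0, "ay": 0, "az": -0.574},
    {"dx": 0, "dy": 0, "dz": 0.084, "ax": 0, "ay": 0, "az": -0.574},
    {"dx": 0, "dy": 0, "dz": 0.084, "ax": 0, "ay": 0, "az": -0.574},
    {"dx": 0, "dy": 0, "dz": 0.084, "ax": 0, "ay": 0, "az": -0.574},
    {"dx": 0, "dy": 0, "dz": 0.084, "ax": 0, "ay": 0, "az": -0.574}
  ]
}}

```text
t: 22.17
position: [0.4172, 0.0936, 0.1496]
tcp_rot: [180.0, -0.0, 65.5]
force: [-0.0, -0.6, -0.3]
finger_gap: 0.0642
finger_force: 0.0
```

>>> {"op": "drive_tool", "data": {
  "moves": [
    {"dx": 0, "dy": 0, "dz": 0.03, "ax": 0, "ay": 0, "az": 0},
    {"dx": 0, "dy": 0, "dz": 0.06, "ax": 0, "ay": 0, "az": 0},
    {"dx": 0, "dy": 0, "dz": 0.085, "ax": 0, "ay": 0, "az": 0},
    {"dx": 0, "dy": 0, "dz": 0.105, "ax": 0, "ay": 0, "az": 0},
    {"dx": 0, "dy": 0, "dz": 0.121, "ax": 0, "ay": 0, "az": 0},
    {"dx": 0, "dy": 0, "dz": 0.121, "ax": 0, "ay": 0, "az": 0},
    {"dx": 0, "dy": 0, "dz": 0.121, "ax": 0, "ay": 0, "az": 0}
  ]
}}

```text
t: 22.75
position: [0.4164, 0.0939, 0.028]
tcp_rot: [-179.9, 0.0, 65.6]
force: [-0.4, -0.5, 0.5]
finger_gap: 0.0637
finger_force: 0.0
```

>>> {"op": "drive_tool", "data": {
  "moves": [
    {"dx": 0, "dy": 0, "dz": 0, "ax": 0, "ay": 0, "az": 0},
    {"dx": 0, "dy": 0, "dz": 0, "ax": 0, "ay": 0, "az": 0},
    {"dx": 0, "dy": 0, "dz": 0, "ax": 0, "ay": 0, "az": 0},
    {"dx": 0, "dy": 0, "dz": 0, "ax": 0, "ay": 0, "az": 0},
    {"dx": 0, "dy": 0, "dz": 0, "ax": 0, "ay": 0, "az": 0}
  ],
  "jaw": 1
}}

```text
t: 23.17
position: [0.4184, 0.0943, 0.0303]
tcp_rot: [179.8, -0.1, 65.7]
force: [-0.6, -0.2, 6.4]
finger_gap: 0.0327
finger_force: 60.9
```

>>> {"op": "drive_tool", "data": {
  "moves": [
    {"dx": 0, "dy": 0, "dz": -0.04, "ax": 0, "ay": 0, "az": 0},
    {"dx": 0, "dy": 0, "dz": -0.171, "ax": 0, "ay": 0, "az": 0.5},
    {"dx": 0, "dy": 0, "dz": -0.171, "ax": 0, "ay": 0, "az": 0.5},
    {"dx": 0, "dy": 0, "dz": -0.171, "ax": 0, "ay": 0, "az": 0.5},
    {"dx": 0, "dy": 0, "dz": -0.171, "ax": 0, "ay": 0, "az": 0.5},
    {"dx": 0, "dy": 0, "dz": -0.171, "ax": 0, "ay": 0, "az": 0.5},
    {"dx": 0, "dy": 0, "dz": -0.171, "ax": 0, "ay": 0, "az": 0.5}
  ]
}}

```text
t: 23.75
position: [0.4165, 0.0943, 0.1993]
tcp_rot: [180.0, -0.0, 37.2]
force: [0.0, 0.3, -1.3]
finger_gap: 0.0325
finger_force: 60.2
```

>>> {"op": "drive_tool", "data": {
  "moves": [
    {"dx": 0, "dy": 0, "dz": 0, "ax": 0, "ay": 0, "az": 0.542},
    {"dx": 0, "dy": 0, "dz": 0, "ax": 0, "ay": 0, "az": 0.542},
    {"dx": 0, "dy": 0, "dz": 0, "ax": 0, "ay": 0, "az": 0.542},
    {"dx": 0, "dy": 0, "dz": 0, "ax": 0, "ay": 0, "az": 0.542},
    {"dx": 0, "dy": 0, "dz": 0, "ax": 0, "ay": 0, "az": 0.542},
    {"dx": 0, "dy": 0, "dz": 0, "ax": 0, "ay": 0, "az": 0.542},
    {"dx": 0, "dy": 0, "dz": 0, "ax": 0, "ay": 0, "az": 0.542}
  ]
}}

```text
t: 24.33
position: [0.4154, 0.0942, 0.1968]
tcp_rot: [-180.0, 0.3, 6.2]
force: [0.2, 0.0, -0.4]
finger_gap: 0.0326
finger_force: 60.1
```

>>> {"op": "drive_tool", "data": {
  "moves": [
    {"dx": 0.245, "dy": 0.142, "dz": 0, "ax": 0, "ay": 0, "az": 0},
    {"dx": 0.245, "dy": 0.142, "dz": 0, "ax": 0, "ay": 0, "az": 0},
    {"dx": 0.245, "dy": 0.142, "dz": 0, "ax": 0, "ay": 0, "az": 0},
    {"dx": 0.245, "dy": 0.142, "dz": 0, "ax": 0, "ay": 0, "az": 0},
    {"dx": 0.245, "dy": 0.142, "dz": 0, "ax": 0, "ay": 0, "az": 0},
    {"dx": 0.245, "dy": 0.142, "dz": 0, "ax": 0, "ay": 0, "az": 0},
    {"dx": 0.245, "dy": 0.142, "dz": 0, "ax": 0, "ay": 0, "az": 0},
    {"dx": 0.245, "dy": 0.142, "dz": 0, "ax": 0, "ay": 0, "az": 0}
  ]
}}

```text
t: 25.0
position: [0.6785, -0.0243, 0.196]
tcp_rot: [180.0, 0.1, 6.0]
force: [-0.8, -0.3, -0.5]
finger_gap: 0.0325
finger_force: 60.1
```

```bash
python3 - <<'E'
from h import *
s=st();print(s['t'],s['position'],s['tcp_rot'],s['finger_gap'],slot(-40,-60))
snap('wrist','w7.png')
E
```

```text
25.0 [ 0.67848028 -0.02431356  0.1959784 ] [1.79975637e+02 1.04934116e-01 5.99737012e+00] 0.03252309476000518 (np.float64(0.6754600000000001), np.float64(-0.021160000000000012), 0.125, 6)
```

View pics/w7.png

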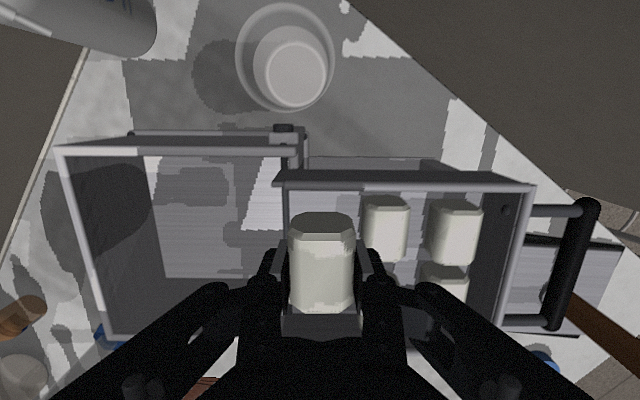

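The piece hangs over the tray's open end with its four mates and a clear slot below. I'll lower it there, then rise for a tray view.

>>> {"op": "drive_tool", "data": {
  "moves": [
    {"dx": -0.004, "dy": -0.003, "dz": 0.03, "ax": 0, "ay": 0, "az": 0},
    {"dx": -0.004, "dy": -0.003, "dz": 0.05, "ax": 0, "ay": 0, "az": 0},
    {"dx": -0.004, "dy": -0.003, "dz": 0.064, "ax": 0, "ay": 0, "az": 0},
    {"dx": -0.004, "dy": -0.003, "dz": 0.071, "ax": 0, "ay": 0, "az": 0},
    {"dx": -0.004, "dy": -0.003, "dz": 0.071, "ax": 0, "ay": 0, "az": 0},
    {"dx": -0.004, "dy": -0.003, "dz": 0.071, "ax": 0, "ay": 0, "az": 0}
  ]
}}

```text
t: 25.55
position: [0.671, -0.0186, 0.129]
tcp_rot: [180.0, -0.0, 6.0]
force: [0.6, 0.0, -1.1]
finger_gap: 0.0327
finger_force: 60.2
```

>>> {"op": "drive_tool", "data": {
  "moves": [
    {"dx": 0, "dy": 0, "dz": 0, "ax": 0, "ay": 0, "az": 0},
    {"dx": 0, "dy": 0, "dz": 0, "ax": 0, "ay": 0, "az": 0},
    {"dx": 0, "dy": 0, "dz": 0, "ax": 0, "ay": 0, "az": 0},
    {"dx": 0, "dy": 0, "dz": -0.03, "ax": 0, "ay": 0, "az": 0},
    {"dx": 0, "dy": 0, "dz": -0.075, "ax": 0, "ay": 0, "az": 0},
    {"dx": 0, "dy": 0, "dz": -0.075, "ax": 0, "ay": 0, "az": 0}
  ],
  "jaw": 0.1
}}

```text
t: 26.05
position: [0.6749, -0.0193, 0.2132]
tcp_rot: [179.8, -0.8, 6.0]
force: [1.6, -0.3, 1.9]
finger_gap: 0.0383
finger_force: 0.0
```

>>> {"op": "drive_tool", "data": {
  "moves": [
    {"dx": -0.12, "dy": 0.12, "dz": -0.12, "ax": 0, "ay": 0, "az": 0},
    {"dx": -0.12, "dy": 0.12, "dz": -0.12, "ax": 0, "ay": 0, "az": 0},
    {"dx": -0.12, "dy": 0.12, "dz": -0.12, "ax": 0, "ay": 0, "az": 0},
    {"dx": -0.12, "dy": 0.12, "dz": -0.12, "ax": 0, "ay": 0, "az": 0},
    {"dx": -0.12, "dy": 0.12, "dz": -0.12, "ax": 0, "ay": 0, "az": 0},
    {"dx": -0.12, "dy": 0.12, "dz": -0.12, "ax": 0, "ay": 0, "az": 0},
    {"dx": -0.12, "dy": 0.12, "dz": -0.12, "ax": 0, "ay": 0, "az": 0},
    {"dx": -0.12, "dy": 0.12, "dz": -0.12, "ax": 0, "ay": 0, "az": 0}
  ],
  "jaw": -0.3
}}

```text
t: 26.72
position: [0.5642, -0.1506, 0.3235]
tcp_rot: [-180.0, -0.1, 6.0]
force: [0.3, -0.5, -0.7]
finger_gap: 0.0554
finger_force: 0.0
```

```bash
python3 - <<'E'
from h import *
s=st();print(s['t'],s['position'],s['tcp_rot'],s['joints'].round(1))
im,c=snap('wrist','w8.png');np.save('pics/w8.npy',c)
E
```

```text
26.7167 [ 0.564195   -0.1505753   0.32354869] [-1.79998860e+02 -5.74402993e-02  5.98867737e+00] [-22.3  -4.4  93.1   0.   91.2  61.8]
```

View pics/w8.png

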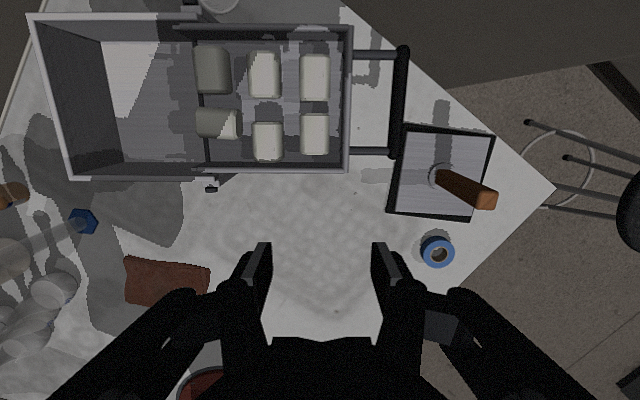

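All six pieces lie in one layer in the tray. The handle bar runs (402,47) to (396,158) and the tamper's stem top is at (487,200). Next is the handle.

```bash
python3 - <<'E'
from h import *
c=np.load('pics/w8.npy',allow_pickle=True).item()
h=[atz(c,402,47,.126),atz(c,396,158,.126)];print('handle',h,np.mean(h,0)); hm=np.mean(h,0)
print('stem top',atz(c,487,200,.146),'stem base',atz(c,441,177,.016))
k=[atz(c,388,210,.003),atz(c,405,125,.003),atz(c,494,136,.003),atz(c,470,221,.003)];print('pad',np.round(k,3),np.mean(k,0))
print('cell rim',atz(c,31,16,.108),atz(c,74,178,.108), atz(c,207,178,.088))
hx,hy=(hm[0]+.657)/2,(hm[1]-.2275)/2;print(hx,hy)
plan([(hx,hy,.22,6),(hx,hy,.127,6)])
E
```

```text
handle [array([ 0.71313616, -0.21871591,  0.126     ]), array([ 0.59924627, -0.23391392,  0.126     ])] [ 0.65619121 -0.22631491  0.126     ]
stem top [ 0.56580833 -0.34042042  0.146     ] stem base [ 0.56246204 -0.34234259  0.016     ]
pad [[ 0.494 -0.272  0.003]
 [ 0.635 -0.273  0.003]
 [ 0.634 -0.416  0.003]
 [ 0.489 -0.417  0.003]] [ 0.56295008 -0.3446006   0.003     ]
cell rim [0.70647943 0.17686695 0.108     ] [0.52952323 0.15885622 0.108     ] [ 0.54158472 -0.00090007  0.088     ]
0.6565956064395702 -0.22690745745393365
{'dx': np.float64(0.084), 'dy': np.float64(0.086), 'dz': np.float64(0.102), 'az': np.float64(0.001)} rows 5
{'dx': np.float64(-0.0), 'dy': np.float64(0.0), 'dz': np.float64(0.093), 'az': np.float64(-0.0)} rows 4
```

>>> {"op": "drive_tool", "data": {
  "moves": [
    {"dx": 0.084, "dy": 0.086, "dz": 0.1, "ax": 0, "ay": 0, "az": 0},
    {"dx": 0.084, "dy": 0.086, "dz": 0.1, "ax": 0, "ay": 0, "az": 0},
    {"dx": 0.084, "dy": 0.086, "dz": 0.1, "ax": 0, "ay": 0, "az": 0},
    {"dx": 0.084, "dy": 0.086, "dz": 0.1, "ax": 0, "ay": 0, "az": 0},
    {"dx": 0.084, "dy": 0.086, "dz": 0.1, "ax": 0, "ay": 0, "az": 0},
    {"dx": 0.084, "dy": 0.086, "dz": 0.1, "ax": 0, "ay": 0, "az": 0},
    {"dx": 0.084, "dy": 0.086, "dz": 0.1, "ax": 0, "ay": 0, "az": 0}
  ],
  "jaw": 0
}}

```text
t: 27.35
position: [0.6568, -0.2261, 0.2225]
tcp_rot: [-179.9, 0.1, 6.1]
force: [0.0, -0.0, 0.1]
finger_gap: 0.0424
finger_force: 0.0
```

>>> {"op": "drive_tool", "data": {
  "moves": [
    {"dx": 0, "dy": 0, "dz": 0.03, "ax": 0, "ay": 0, "az": 0},
    {"dx": 0, "dy": 0, "dz": 0.06, "ax": 0, "ay": 0, "az": 0},
    {"dx": 0, "dy": 0, "dz": 0.08, "ax": 0, "ay": 0, "az": 0},
    {"dx": 0, "dy": 0, "dz": 0.095, "ax": 0, "ay": 0, "az": 0},
    {"dx": 0, "dy": 0, "dz": 0.095, "ax": 0, "ay": 0, "az": 0},
    {"dx": 0, "dy": 0, "dz": 0.095, "ax": 0, "ay": 0, "az": 0}
  ]
}}

```text
t: 27.85
position: [0.6568, -0.2268, 0.1293]
tcp_rot: [180.0, -0.0, 6.0]
force: [0.9, -0.5, 0.2]
finger_gap: 0.0426
finger_force: 0.0
```

>>> {"op": "drive_tool", "data": {
  "moves": [
    {"dx": 0, "dy": 0, "dz": 0, "ax": 0, "ay": 0, "az": 0},
    {"dx": 0, "dy": 0, "dz": 0, "ax": 0, "ay": 0, "az": 0},
    {"dx": 0, "dy": 0, "dz": 0, "ax": 0, "ay": 0, "az": 0},
    {"dx": 0, "dy": 0, "dz": 0, "ax": 0, "ay": 0, "az": 0},
    {"dx": 0, "dy": 0, "dz": 0, "ax": 0, "ay": 0, "az": 0},
    {"dx": 0, "dy": 0, "dz": 0, "ax": 0, "ay": 0, "az": 0}
  ],
  "jaw": 1
}}

```text
t: 28.35
position: [0.6578, -0.2251, 0.1317]
tcp_rot: [-179.8, -0.2, 6.0]
force: [-1.5, 8.5, 6.8]
finger_gap: 0.0141
finger_force: 58.4
```

>>> {"op": "drive_tool", "data": {
  "moves": [
    {"dx": 0, "dy": -0.002, "dz": -0.011, "ax": 0, "ay": 0, "az": 0},
    {"dx": 0, "dy": -0.004, "dz": -0.022, "ax": 0, "ay": 0, "az": 0},
    {"dx": 0, "dy": -0.007, "dz": -0.033, "ax": 0, "ay": 0, "az": 0},
    {"dx": 0, "dy": -0.01, "dz": -0.044, "ax": 0, "ay": 0, "az": 0},
    {"dx": 0, "dy": -0.015, "dz": -0.055, "ax": 0, "ay": 0, "az": 0},
    {"dx": 0, "dy": -0.019, "dz": -0.065, "ax": 0, "ay": 0, "az": 0},
    {"dx": 0, "dy": -0.024, "dz": -0.076, "ax": 0, "ay": 0, "az": 0},
    {"dx": 0, "dy": -0.0295, "dz": -0.086, "ax": 0, "ay": 0, "az": 0}
  ]
}}

```text
t: 29.02
position: [0.6551, -0.1984, 0.2158]
tcp_rot: [179.8, -0.3, 6.0]
force: [6.1, -1.4, -5.3]
finger_gap: 0.014
finger_force: 58.5
```

>>> {"op": "drive_tool", "data": {
  "moves": [
    {"dx": 0, "dy": -0.003, "dz": -0.005, "ax": 0, "ay": 0, "az": 0},
    {"dx": 0, "dy": -0.006, "dz": -0.01, "ax": 0, "ay": 0, "az": 0},
    {"dx": 0, "dy": -0.009, "dz": -0.0145, "ax": 0, "ay": 0, "az": 0},
    {"dx": 0, "dy": -0.0125, "dz": -0.019, "ax": 0, "ay": 0, "az": 0},
    {"dx": 0, "dy": -0.016, "dz": -0.0235, "ax": 0, "ay": 0, "az": 0},
    {"dx": 0, "dy": -0.0195, "dz": -0.028, "ax": 0, "ay": 0, "az": 0},
    {"dx": 0, "dy": -0.023, "dz": -0.032, "ax": 0, "ay": 0, "az": 0},
    {"dx": 0, "dy": -0.0265, "dz": -0.036, "ax": 0, "ay": 0, "az": 0}
  ]
}}

```text
t: 29.68
position: [0.6527, -0.1738, 0.253]
tcp_rot: [179.6, -0.4, 6.0]
force: [6.2, -4.8, -3.0]
finger_gap: 0.0137
finger_force: 58.4
```

>>> {"op": "drive_tool", "data": {
  "moves": [
    {"dx": 0, "dy": -0.006, "dz": -0.0065, "ax": 0, "ay": 0, "az": 0},
    {"dx": 0, "dy": -0.012, "dz": -0.013, "ax": 0, "ay": 0, "az": 0},
    {"dx": 0, "dy": -0.0185, "dz": -0.019, "ax": 0, "ay": 0, "az": 0},
    {"dx": 0.001, "dy": -0.025, "dz": -0.0245, "ax": 0, "ay": 0, "az": 0},
    {"dx": 0.001, "dy": -0.032, "dz": -0.0295, "ax": 0, "ay": 0, "az": 0},
    {"dx": 0.001, "dy": -0.039, "dz": -0.0345, "ax": 0, "ay": 0, "az": 0},
    {"dx": 0.001, "dy": -0.046, "dz": -0.0395, "ax": 0, "ay": 0, "az": 0},
    {"dx": 0.001, "dy": -0.053, "dz": -0.044, "ax": 0, "ay": 0, "az": 0}
  ]
}}

```text
t: 30.35
position: [0.648, -0.1231, 0.3004]
tcp_rot: [179.3, -0.5, 5.9]
force: [1.4, -9.7, 8.6]
finger_gap: 0.0136
finger_force: 58.4
```

>>> {"op": "drive_tool", "data": {
  "moves": [
    {"dx": 0, "dy": -0.0075, "dz": -0.004, "ax": 0, "ay": 0, "az": 0},
    {"dx": 0, "dy": -0.015, "dz": -0.008, "ax": 0, "ay": 0, "az": 0},
    {"dx": 0, "dy": -0.023, "dz": -0.0115, "ax": 0, "ay": 0, "az": 0},
    {"dx": 0.001, "dy": -0.0305, "dz": -0.015, "ax": 0, "ay": 0, "az": 0},
    {"dx": 0.001, "dy": -0.0385, "dz": -0.018, "ax": 0, "ay": 0, "az": 0},
    {"dx": 0.001, "dy": -0.0465, "dz": -0.021, "ax": 0, "ay": 0, "az": 0},
    {"dx": 0.001, "dy": -0.055, "dz": -0.0235, "ax": 0, "ay": 0, "az": 0},
    {"dx": 0.001, "dy": -0.063, "dz": -0.0255, "ax": 0, "ay": 0, "az": 0}
  ]
}}

```text
t: 31.02
position: [0.642, -0.0597, 0.3285]
tcp_rot: [179.4, -0.5, 5.9]
force: [-2.9, -8.3, 15.3]
finger_gap: 0.0136
finger_force: 63.0
```

>>> {"op": "drive_tool", "data": {
  "moves": [
    {"dx": 0, "dy": -0.008, "dz": -0.002, "ax": 0, "ay": 0, "az": 0},
    {"dx": 0, "dy": -0.015, "dz": -0.003, "ax": 0, "ay": 0, "az": 0},
    {"dx": 0, "dy": -0.015, "dz": -0.003, "ax": 0, "ay": 0, "az": 0},
    {"dx": 0, "dy": -0.015, "dz": -0.003, "ax": 0, "ay": 0, "az": 0},
    {"dx": 0, "dy": -0.015, "dz": -0.003, "ax": 0, "ay": 0, "az": 0},
    {"dx": 0, "dy": -0.015, "dz": -0.003, "ax": 0, "ay": 0, "az": 0},
    {"dx": 0, "dy": -0.015, "dz": -0.003, "ax": 0, "ay": 0, "az": 0},
    {"dx": 0, "dy": -0.015, "dz": -0.003, "ax": 0, "ay": 0, "az": 0}
  ]
}}

```text
t: 31.68
position: [0.6404, -0.0441, 0.3318]
tcp_rot: [179.5, -0.6, 5.9]
force: [-4.1, -5.4, 16.1]
finger_gap: 0.0134
finger_force: 64.1
```

```bash
python3 - <<'E'
from h import *
im,c=snap('side'); im2,c2=snap('scene')
a=cv2.resize(im[130:290,220:420,::-1],None,fx=3,fy=3,interpolation=3); b=cv2.resize(im2[110:270,220:285+40,::-1],None,fx=3,fy=3,interpolation=3) 
cv2.imwrite('pics/tip.png',np.hstack([a[:,:400+100],b[:,:300]]))
E
```

```text
(no output)
```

View pics/tip.png

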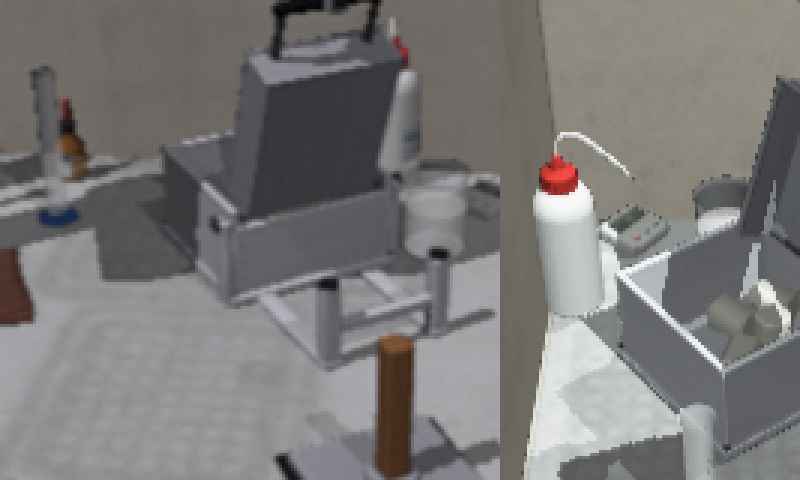

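The tray stands up empty of visible pieces, and the pieces lie heaped in the cell around (760,310). I'll swing it back down and release.

>>> {"op": "drive_tool", "data": {
  "moves": [
    {"dx": 0, "dy": 0.0105, "dz": 0.002, "ax": 0, "ay": 0, "az": 0},
    {"dx": 0, "dy": 0.019, "dz": 0.0045, "ax": 0, "ay": 0, "az": 0},
    {"dx": 0, "dy": 0.0305, "dz": 0.0075, "ax": 0, "ay": 0, "az": 0},
    {"dx": 0, "dy": 0.041, "dz": 0.011, "ax": 0, "ay": 0, "az": 0},
    {"dx": -0.001, "dy": 0.0495, "dz": 0.0145, "ax": 0, "ay": 0, "az": 0},
    {"dx": -0.001, "dy": 0.06, "dz": 0.0195, "ax": 0, "ay": 0, "az": 0},
    {"dx": -0.001, "dy": 0.069, "dz": 0.0235, "ax": 0, "ay": 0, "az": 0},
    {"dx": -0.001, "dy": 0.078, "dz": 0.0285, "ax": 0, "ay": 0, "az": 0}
  ]
}}

```text
t: 32.45
position: [0.6476, -0.1199, 0.2992]
tcp_rot: [179.9, -0.4, 6.0]
force: [0.6, 0.2, 6.5]
finger_gap: 0.0135
finger_force: 66.3
```

>>> {"op": "drive_tool", "data": {
  "moves": [
    {"dx": 0, "dy": 0.0095, "dz": 0.0065, "ax": 0, "ay": 0, "az": 0},
    {"dx": 0, "dy": 0.019, "dz": 0.013, "ax": 0, "ay": 0, "az": 0},
    {"dx": 0, "dy": 0.028, "dz": 0.02, "ax": 0, "ay": 0, "az": 0},
    {"dx": 0, "dy": 0.037, "dz": 0.027, "ax": 0, "ay": 0, "az": 0},
    {"dx": -0.001, "dy": 0.045, "dz": 0.0355, "ax": 0, "ay": 0, "az": 0},
    {"dx": -0.001, "dy": 0.053, "dz": 0.044, "ax": 0, "ay": 0, "az": 0},
    {"dx": -0.001, "dy": 0.06, "dz": 0.0525, "ax": 0, "ay": 0, "az": 0},
    {"dx": -0.001, "dy": 0.067, "dz": 0.061, "ax": 0, "ay": 0, "az": 0}
  ]
}}

```text
t: 33.12
position: [0.6537, -0.186, 0.2337]
tcp_rot: [180.0, -0.3, 6.0]
force: [5.4, 3.0, 0.0]
finger_gap: 0.013
finger_force: 69.4
```

>>> {"op": "drive_tool", "data": {
  "moves": [
    {"dx": 0, "dy": 0.006, "dz": 0.0095, "ax": 0, "ay": 0, "az": 0},
    {"dx": 0, "dy": 0.0125, "dz": 0.019, "ax": 0, "ay": 0, "az": 0},
    {"dx": 0, "dy": 0.0175, "dz": 0.029, "ax": 0, "ay": 0, "az": 0},
    {"dx": 0, "dy": 0.023, "dz": 0.04, "ax": 0, "ay": 0, "az": 0},
    {"dx": 0, "dy": 0.0275, "dz": 0.0505, "ax": 0, "ay": 0, "az": 0},
    {"dx": 0, "dy": 0.032, "dz": 0.061, "ax": 0, "ay": 0, "az": 0},
    {"dx": 0, "dy": 0.035, "dz": 0.072, "ax": 0, "ay": 0, "az": 0},
    {"dx": 0, "dy": 0.038, "dz": 0.083, "ax": 0, "ay": 0, "az": 0}
  ]
}}

```text
t: 33.78
position: [0.6569, -0.2226, 0.1492]
tcp_rot: [-179.9, -0.1, 6.0]
force: [5.6, 4.4, 2.4]
finger_gap: 0.0137
finger_force: 66.7
```

>>> {"op": "drive_tool", "data": {
  "moves": [
    {"dx": 0, "dy": 0.001, "dz": 0.0055, "ax": 0, "ay": 0, "az": 0},
    {"dx": 0, "dy": 0.002, "dz": 0.011, "ax": 0, "ay": 0, "az": 0},
    {"dx": 0, "dy": 0.003, "dz": 0.0165, "ax": 0, "ay": 0, "az": 0},
    {"dx": 0, "dy": 0.004, "dz": 0.021, "ax": 0, "ay": 0, "az": 0},
    {"dx": 0, "dy": 0.004, "dz": 0.021, "ax": 0, "ay": 0, "az": 0},
    {"dx": 0, "dy": 0.004, "dz": 0.021, "ax": 0, "ay": 0, "az": 0}
  ]
}}

```text
t: 34.28
position: [0.6568, -0.2254, 0.1337]
tcp_rot: [-179.8, 0.1, 6.1]
force: [-8.0, 12.8, 21.7]
finger_gap: 0.0135
finger_force: 69.1
```

>>> {"op": "drive_tool", "data": {
  "moves": [
    {"dx": 0, "dy": 0, "dz": 0, "ax": 0, "ay": 0, "az": 0},
    {"dx": 0, "dy": 0, "dz": 0, "ax": 0, "ay": 0, "az": 0},
    {"dx": 0, "dy": 0, "dz": 0, "ax": 0, "ay": 0, "az": 0},
    {"dx": 0, "dy": 0, "dz": 0, "ax": 0, "ay": 0, "az": 0},
    {"dx": 0, "dy": 0, "dz": -0.04, "ax": 0, "ay": 0, "az": 0},
    {"dx": 0, "dy": 0, "dz": -0.08, "ax": 0, "ay": 0, "az": 0},
    {"dx": 0, "dy": 0, "dz": -0.12, "ax": 0, "ay": 0, "az": 0},
    {"dx": 0, "dy": 0, "dz": -0.12, "ax": 0, "ay": 0, "az": 0}
  ],
  "jaw": 0
}}

```text
t: 34.95
position: [0.66, -0.2296, 0.2601]
tcp_rot: [179.5, -0.7, 6.0]
force: [1.3, 0.4, 3.6]
finger_gap: 0.0425
finger_force: 0.0
```

>>> {"op": "drive_tool", "data": {
  "moves": [
    {"dx": -0.09, "dy": -0.22, "dz": -0.08, "ax": 0, "ay": 0, "az": 0},
    {"dx": -0.09, "dy": -0.22, "dz": -0.08, "ax": 0, "ay": 0, "az": 0},
    {"dx": -0.09, "dy": -0.22, "dz": -0.08, "ax": 0, "ay": 0, "az": 0},
    {"dx": -0.09, "dy": -0.22, "dz": -0.08, "ax": 0, "ay": 0, "az": 0},
    {"dx": -0.09, "dy": -0.22, "dz": -0.08, "ax": 0, "ay": 0, "az": 0},
    {"dx": -0.09, "dy": -0.22, "dz": -0.08, "ax": 0, "ay": 0, "az": 0},
    {"dx": -0.09, "dy": -0.22, "dz": -0.08, "ax": 0, "ay": 0, "az": 0},
    {"dx": -0.09, "dy": -0.22, "dz": -0.08, "ax": 0, "ay": 0, "az": 0}
  ]
}}

```text
t: 35.62
position: [0.5438, -0.0169, 0.3302]
tcp_rot: [179.9, -0.1, 6.2]
force: [0.6, 0.2, 0.9]
finger_gap: 0.043
finger_force: 0.0
```

```bash
python3 - <<'E'
from h import *
s=st();print(s['t'],s['position'],s['tcp_rot'])
im,c=snap('wrist','w9.png');np.save('pics/w9.npy',c)
E
```

```text
35.6167 [ 0.54379449 -0.01687561  0.33022488] [ 1.79930561e+02 -1.18376086e-01  6.15502663e+00]
```

View pics/w9.png

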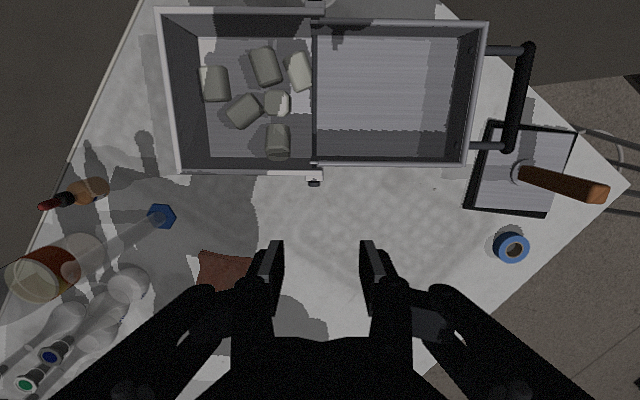

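The tray is down and empty, and six pieces are in the cell. The one at (277,103) looks small and bright, perhaps on end or tilted. I'll make one combined close-up before tamping.

```bash
python3 - <<'E'
from h import *
im,c=snap('scene'); np.save('pics/scene1.npy',c)
a=cv2.imread('pics/w9.png')[20:175,175:325]; b=np.ascontiguousarray(im[165:260,250:345,::-1])
a=cv2.convertScaleAbs(a,alpha=1.4); b=cv2.convertScaleAbs(b,alpha=1.4)
cv2.imwrite('pics/z1.png',np.hstack([cv2.resize(a,(426,440),interpolation=3),cv2.resize(b,(374,440),interpolation=3)]))
E
```

```text
(no output)
```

View pics/z1.png

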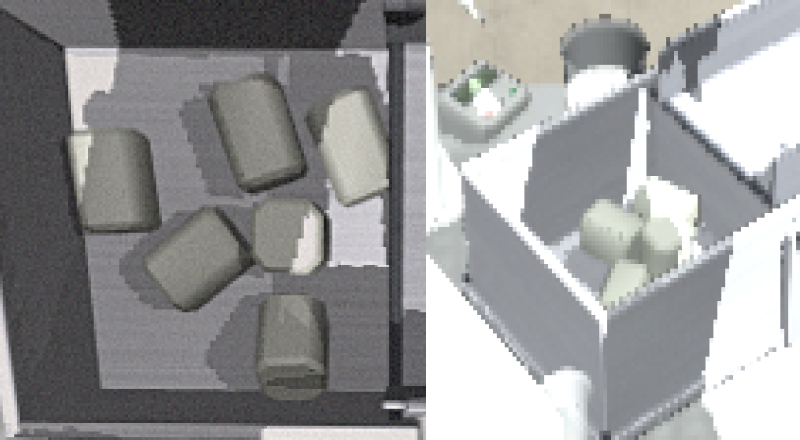

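The close-up shows the piece at left-crop (288,235) standing on end, next to the lying piece at (200,258). The others lie more or less flat. I'll compute a local map to see where it can be tipped over.

```bash
cat >> h.py <<'E'
CY=np.array([.105,-.994]);CX=np.array([-.994,-.105])
def cellc(): return np.array([.642,-.085])-.162*CY
def loc(P): d=np.array(P[:2])-cellc(); return np.round(1000*np.array([d@CX,d@CY]),0)
def wor(lx,ly): return cellc()+lx/1e3*CX+ly/1e3*CY
E
python3 - <<'E'
from h import *
c=np.load('pics/w9.npy',allow_pickle=True).item()
f=lambda u,v,z: loc(atz(c,175+u/2.84,20+v/2.84,z))
print('cell centre',cellc())
g=lambda u,v,z: loc(atz(c,u,v,z))
print('rim outer corners',g(155,8,.108),g(178,174,.108),g(322,178,.108))
print('floor TL,BL',f(68,50,.012),f(100,388,.012))
print('standing top corners',f(253,198,.058),f(325,198,.058),f(325,272,.058),f(253,272,.058))
for n,L in dict(left=[(72,130),(150,130),(158,230),(85,232)],top=[(208,85),(275,75),(305,178),(250,192)],right=[(315,105),(370,90),(390,190),(345,205)],lowleft=[(147,262),(208,208),(250,248),(185,308)],bottom=[(262,295),(325,295),(327,395),(258,385)]).items():
    print(n,[f(*p,.036).tolist() for p in L])
E
```

```text
cell centre [0.62499  0.076028]
rim outer corners [-94. -93.] [ 89. -96.] [94. 87.]
floor TL,BL [-87. -87.] [ 82. -91.]
standing top corners [-15.  10.] [-15.  44.] [19. 43.] [19.  8.]
left [[-47.0, -80.0], [-47.0, -42.0], [-1.0, -43.0], [-0.0, -79.0]]
top [[-66.0, -13.0], [-71.0, 19.0], [-25.0, 32.0], [-19.0, 4.0]]
right [[-58.0, 38.0], [-64.0, 64.0], [-20.0, 73.0], [-13.0, 51.0]]
lowleft [[14.0, -50.0], [-11.0, -17.0], [7.0, 3.0], [37.0, -32.0]]
bottom [[30.0, 8.0], [30.0, 40.0], [82.0, 39.0], [76.0, 3.0]]
```

```bash
python3 - <<'E'
from h import *
a=wor(2,26.5); s=st(); print(s['position'],s['tcp_rot'],a)
m=(np.array([*a,.25])+s['position'])/2
plan([(*m[:2],.25,51),(*a,.2,96)])
E
```

```text
[ 0.54404087 -0.0185097   0.32831748] [1.79979380e+02 7.07988981e-02 5.99363514e+00] [0.6257845 0.049477 ]
{'dx': np.float64(0.044), 'dy': np.float64(-0.03), 'dz': np.float64(0.078), 'az': np.float64(-0.786)} rows 8
{'dx': np.float64(0.052), 'dy': np.float64(0.011), 'dz': np.float64(0.05), 'az': np.float64(-0.785)} rows 8
```

>>> {"op": "drive_tool", "data": {
  "moves": [
    {"dx": 0.044, "dy": -0.03, "dz": 0.078, "ax": 0, "ay": 0, "az": -0.786},
    {"dx": 0.044, "dy": -0.03, "dz": 0.078, "ax": 0, "ay": 0, "az": -0.786},
    {"dx": 0.044, "dy": -0.03, "dz": 0.078, "ax": 0, "ay": 0, "az": -0.786},
    {"dx": 0.044, "dy": -0.03, "dz": 0.078, "ax": 0, "ay": 0, "az": -0.786},
    {"dx": 0.044, "dy": -0.03, "dz": 0.078, "ax": 0, "ay": 0, "az": -0.786},
    {"dx": 0.044, "dy": -0.03, "dz": 0.078, "ax": 0, "ay": 0, "az": -0.786},
    {"dx": 0.044, "dy": -0.03, "dz": 0.078, "ax": 0, "ay": 0, "az": -0.786},
    {"dx": 0.044, "dy": -0.03, "dz": 0.078, "ax": 0, "ay": 0, "az": -0.786}
  ],
  "jaw": -0.5
}}

```text
t: 36.38
position: [0.5848, 0.0149, 0.2493]
tcp_rot: [-179.9, 0.1, 50.9]
force: [0.8, -0.2, -0.8]
finger_gap: 0.0641
finger_force: 0.0
```

>>> {"op": "drive_tool", "data": {
  "moves": [
    {"dx": 0.052, "dy": 0.011, "dz": 0.05, "ax": 0, "ay": 0, "az": -0.785},
    {"dx": 0.052, "dy": 0.011, "dz": 0.05, "ax": 0, "ay": 0, "az": -0.785},
    {"dx": 0.052, "dy": 0.011, "dz": 0.05, "ax": 0, "ay": 0, "az": -0.785},
    {"dx": 0.052, "dy": 0.011, "dz": 0.05, "ax": 0, "ay": 0, "az": -0.785},
    {"dx": 0.052, "dy": 0.011, "dz": 0.05, "ax": 0, "ay": 0, "az": -0.785},
    {"dx": 0.052, "dy": 0.011, "dz": 0.05, "ax": 0, "ay": 0, "az": -0.785},
    {"dx": 0.052, "dy": 0.011, "dz": 0.05, "ax": 0, "ay": 0, "az": -0.785},
    {"dx": 0.052, "dy": 0.011, "dz": 0.05, "ax": 0, "ay": 0, "az": -0.785}
  ]
}}

```text
t: 37.05
position: [0.626, 0.0488, 0.1999]
tcp_rot: [-179.9, 0.0, 95.9]
force: [0.7, -0.1, 0.2]
finger_gap: 0.064
finger_force: 0.0
```

```bash
python3 - <<'E'
from h import *
a=wor(2,26.5); s=st(); print(s['position'],s['tcp_rot'],s['joints'].round(1),loc(s['position']))
plan([(*a,.15,96),(*a,.07,96)])
E
```

```text
[0.62598325 0.04879682 0.19988205] [-1.79882698e+02  9.44350986e-05  9.58947692e+01] [-2.3  5.6 94.9 -0.  79.6 -8.2] [ 2. 27.]
{'dx': np.float64(0.001), 'dy': np.float64(-0.0), 'dz': np.float64(0.05), 'az': np.float64(-0.002)} rows 3
{'dx': np.float64(-0.0), 'dy': np.float64(-0.0), 'dz': np.float64(0.08), 'az': np.float64(0.0)} rows 3
```

>>> {"op": "drive_tool", "data": {
  "moves": [
    {"dx": 0.001, "dy": 0, "dz": 0.03, "ax": 0, "ay": 0, "az": 0},
    {"dx": 0.001, "dy": 0, "dz": 0.06, "ax": 0, "ay": 0, "az": 0},
    {"dx": 0.001, "dy": 0, "dz": 0.085, "ax": 0, "ay": 0, "az": 0},
    {"dx": 0.001, "dy": 0, "dz": 0.105, "ax": 0, "ay": 0, "az": 0},
    {"dx": 0.001, "dy": 0, "dz": 0.12, "ax": 0, "ay": 0, "az": 0},
    {"dx": 0.001, "dy": 0, "dz": 0.13, "ax": 0, "ay": 0, "az": 0},
    {"dx": 0.001, "dy": 0, "dz": 0.13, "ax": 0, "ay": 0, "az": 0},
    {"dx": 0.001, "dy": 0, "dz": 0.13, "ax": 0, "ay": 0, "az": 0}
  ]
}}

```text
t: 37.72
position: [0.6261, 0.0507, 0.0713]
tcp_rot: [-180.0, 0.0, 96.0]
force: [0.5, -0.4, 0.2]
finger_gap: 0.0642
finger_force: 0.0
```

>>> {"op": "drive_tool", "data": {
  "moves": [
    {"dx": 0, "dy": 0, "dz": 0, "ax": 0, "ay": 0, "az": 0},
    {"dx": 0, "dy": 0, "dz": 0, "ax": 0, "ay": 0, "az": 0},
    {"dx": 0, "dy": 0, "dz": 0, "ax": 0, "ay": 0, "az": 0},
    {"dx": 0, "dy": 0, "dz": 0, "ax": 0, "ay": 0, "az": 0},
    {"dx": 0, "dy": 0, "dz": 0, "ax": 0, "ay": 0, "az": 0},
    {"dx": 0, "dy": 0, "dz": 0, "ax": 0, "ay": 0, "az": 0}
  ],
  "jaw": 1
}}

```text
t: 38.22
position: [0.6273, 0.0508, 0.0737]
tcp_rot: [179.8, 0.0, 96.0]
force: [-1.2, -0.1, 7.3]
finger_gap: 0.0311
finger_force: 59.1
```

>>> {"op": "drive_tool", "data": {
  "moves": [
    {"dx": 0, "dy": 0, "dz": -0.006, "ax": 0, "ay": 0, "az": 0},
    {"dx": -0.01, "dy": -0.003, "dz": -0.006, "ax": 0, "ay": 0, "az": 0},
    {"dx": -0.02, "dy": -0.006, "dz": -0.006, "ax": 0, "ay": 0, "az": 0},
    {"dx": -0.028, "dy": -0.007, "dz": -0.006, "ax": 0, "ay": 0, "az": 0},
    {"dx": -0.033, "dy": -0.007, "dz": -0.006, "ax": 0, "ay": 0, "az": 0},
    {"dx": -0.033, "dy": -0.007, "dz": -0.006, "ax": 0, "ay": 0, "az": 0},
    {"dx": -0.033, "dy": -0.007, "dz": -0.003, "ax": 0, "ay": 0, "az": 0},
    {"dx": -0.033, "dy": -0.007, "dz": 0, "ax": 0, "ay": 0, "az": 0}
  ]
}}

```text
t: 38.88
position: [0.6227, 0.0172, 0.0735]
tcp_rot: [-180.0, -0.0, 96.0]
force: [-12.4, 3.6, 26.7]
finger_gap: 0.031
finger_force: 62.6
```

>>> {"op": "drive_tool", "data": {
  "moves": [
    {"dx": 0, "dy": 0, "dz": 0, "ax": 0, "ay": 0, "az": 0},
    {"dx": 0, "dy": 0, "dz": 0, "ax": 0, "ay": 0, "az": 0},
    {"dx": 0, "dy": 0, "dz": 0, "ax": 0, "ay": 0, "az": 0},
    {"dx": 0, "dy": 0, "dz": 0, "ax": 0, "ay": 0, "az": 0},
    {"dx": 0, "dy": 0, "dz": -0.03, "ax": 0, "ay": 0, "az": 0},
    {"dx": 0, "dy": 0, "dz": -0.05, "ax": 0, "ay": 0, "az": 0},
    {"dx": 0, "dy": 0, "dz": -0.05, "ax": 0, "ay": 0, "az": 0}
  ],
  "jaw": 0.1
}}

```text
t: 39.47
position: [0.6253, 0.0166, 0.1262]
tcp_rot: [179.5, 0.1, 96.0]
force: [0.3, -0.4, 1.1]
finger_gap: 0.0384
finger_force: 0.0
```

>>> {"op": "drive_tool", "data": {
  "moves": [
    {"dx": 0, "dy": 0.045, "dz": 0, "ax": 0, "ay": 0, "az": 0},
    {"dx": 0, "dy": 0.045, "dz": 0, "ax": 0, "ay": 0, "az": 0},
    {"dx": 0, "dy": 0.045, "dz": 0, "ax": 0, "ay": 0, "az": 0},
    {"dx": 0, "dy": 0.045, "dz": 0, "ax": 0, "ay": 0, "az": 0},
    {"dx": 0, "dy": 0.045, "dz": 0, "ax": 0, "ay": 0, "az": 0}
  ],
  "jaw": 1
}}

```text
t: 39.88
position: [0.6667, 0.0219, 0.1211]
tcp_rot: [-180.0, 0.0, 96.0]
force: [-1.1, -0.0, 0.7]
finger_gap: -0.0
finger_force: 0.0
```

```bash
python3 - <<'E'
from h import *
s=st(); print(s['position'],s['tcp_rot'],s['finger_gap'],loc(s['position']))
im,c=snap('wrist','w10.png');np.save('pics/w10.npy',c)
P=proj(c,[[*wor(9,60),.058],[*wor(-8,43),.058],[*wor(26,43),.058],[*wor(26,77),.058],[*wor(-8,77),.058]]);print(P.round(0))
E
```

```text
[0.66667776 0.02186206 0.12110947] [-1.79972025e+02  1.24422387e-02  9.60167863e+01] -2.358800377819132e-05 [-36.  58.]
[[260. 225.]
 [282. 203.]
 [234. 203.]
 [239. 246.]
 [284. 246.]]
```

>>> {"op": "drive_tool", "data": {
  "moves": [
    {"dx": 0, "dy": 0, "dz": 0.025, "ax": 0, "ay": 0, "az": 0},
    {"dx": 0, "dy": 0, "dz": 0.046, "ax": 0, "ay": 0, "az": 0},
    {"dx": 0, "dy": 0, "dz": 0.046, "ax": 0, "ay": 0, "az": 0},
    {"dx": 0, "dy": -0.008, "dz": 0.046, "ax": 0, "ay": 0, "az": 0},
    {"dx": 0, "dy": -0.014, "dz": 0.046, "ax": 0, "ay": 0, "az": 0},
    {"dx": 0, "dy": -0.018, "dz": 0.046, "ax": 0, "ay": 0, "az": 0},
    {"dx": 0, "dy": -0.022, "dz": 0.046, "ax": 0, "ay": 0, "az": 0}
  ]
}}

```text
t: 40.52
position: [0.6455, 0.0196, 0.0772]
tcp_rot: [179.8, 0.0, 96.0]
force: [-0.3, -0.2, 0.1]
finger_gap: -0.0001
finger_force: 0.0
```

>>> {"op": "drive_tool", "data": {
  "moves": [
    {"dx": 0, "dy": -0.005, "dz": 0, "ax": 0, "ay": 0, "az": 0},
    {"dx": 0, "dy": -0.01, "dz": 0, "ax": 0, "ay": 0, "az": 0},
    {"dx": 0, "dy": -0.015, "dz": 0, "ax": 0, "ay": 0, "az": 0},
    {"dx": 0, "dy": -0.02, "dz": 0, "ax": 0, "ay": 0, "az": 0},
    {"dx": 0, "dy": -0.025, "dz": 0, "ax": 0, "ay": 0, "az": 0},
    {"dx": 0, "dy": -0.03, "dz": 0, "ax": 0, "ay": 0, "az": 0},
    {"dx": 0, "dy": -0.03, "dz": 0, "ax": 0, "ay": 0, "az": 0}
  ]
}}

```text
t: 41.1
position: [0.6184, 0.0165, 0.0804]
tcp_rot: [179.5, 0.1, 96.0]
force: [0.0, 1.6, 12.6]
finger_gap: 0.0001
finger_force: 5.4
```

>>> {"op": "drive_tool", "data": {
  "moves": [
    {"dx": 0, "dy": 0, "dz": -0.04, "ax": 0, "ay": 0, "az": 0},
    {"dx": 0.03, "dy": 0.03, "dz": -0.08, "ax": 0, "ay": 0, "az": 0.3},
    {"dx": 0.03, "dy": 0.03, "dz": -0.22, "ax": 0, "ay": 0, "az": 0.785},
    {"dx": 0.03, "dy": 0.03, "dz": -0.22, "ax": 0, "ay": 0, "az": 0.785},
    {"dx": 0.03, "dy": 0.03, "dz": -0.22, "ax": 0, "ay": 0, "az": 0.785},
    {"dx": 0.03, "dy": 0.03, "dz": -0.22, "ax": 0, "ay": 0, "az": 0.785},
    {"dx": 0.03, "dy": 0.03, "dz": -0.22, "ax": 0, "ay": 0, "az": 0.785},
    {"dx": 0.03, "dy": 0.03, "dz": -0.22, "ax": 0, "ay": 0, "az": 0.785}
  ]
}}

```text
t: 41.77
position: [0.6431, 0.0497, 0.2998]
tcp_rot: [179.7, -0.2, 50.8]
force: [-0.6, 0.3, -0.5]
finger_gap: -0.0
finger_force: 0.0
```

```bash
python3 - <<'E'
from h import *
s=st(); print(s['t'],s['position'],s['tcp_rot'],s['finger_gap'],loc(s['position']))
plan([(.545,-.017,.33,6)])
E
```

```text
41.7667 [0.6431339  0.04969573 0.29984212] [179.68346519  -0.23527017  50.78774233] -1.343270360688539e-05 [-15.  28.]
{'dx': np.float64(-0.114), 'dy': np.float64(-0.034), 'dz': np.float64(-0.03), 'az': np.float64(0.782)} rows 8
```

>>> {"op": "drive_tool", "data": {
  "moves": [
    {"dx": -0.114, "dy": -0.034, "dz": -0.03, "ax": 0, "ay": 0, "az": 0.782},
    {"dx": -0.114, "dy": -0.034, "dz": -0.03, "ax": 0, "ay": 0, "az": 0.782},
    {"dx": -0.114, "dy": -0.034, "dz": -0.03, "ax": 0, "ay": 0, "az": 0.782},
    {"dx": -0.114, "dy": -0.034, "dz": -0.03, "ax": 0, "ay": 0, "az": 0.782},
    {"dx": -0.114, "dy": -0.034, "dz": -0.03, "ax": 0, "ay": 0, "az": 0.782},
    {"dx": -0.114, "dy": -0.034, "dz": -0.03, "ax": 0, "ay": 0, "az": 0.782},
    {"dx": -0.114, "dy": -0.034, "dz": -0.03, "ax": 0, "ay": 0, "az": 0.782},
    {"dx": -0.114, "dy": -0.034, "dz": -0.03, "ax": 0, "ay": 0, "az": 0.782}
  ]
}}

```text
t: 42.43
position: [0.5435, -0.0177, 0.3256]
tcp_rot: [180.0, -0.0, 6.2]
force: [-0.5, -0.1, -0.3]
finger_gap: -0.0
finger_force: 0.0
```

```bash
cat >> h.py <<'E'
def rect(im,c,z=.042,res=2.5,lim=90):
    g=np.arange(-lim,lim+.1,res); LX,LY=np.meshgrid(g,g,indexing='ij')
    W=cellc()+LX[...,None]/1e3*CX+LY[...,None]/1e3*CY
    P=np.dstack([W,np.full(LX.shape,z)]); uv=proj(c,P.reshape(-1,3)).reshape(*LX.shape,2).astype(np.float32)
    return cv2.remap(cv2.cvtColor(im,cv2.COLOR_RGB2GRAY),uv[...,0],uv[...,1],cv2.INTER_LINEAR)
def asc(r):
    ch=' .:-=+*#%@'; r=np.clip((r.astype(float)-30)/150,0,.999)
    print('\n'.join(''.join(ch[int(v*10)] for v in row) for row in r))
E
python3 - <<'E'
from h import *
im,c=snap('wrist','w11.png');np.save('pics/w11.npy',c)
asc(rect(im,c,res=3))
im0=cv2.imread('pics/w9.png')[:,:,::-1].copy();c0=np.load('pics/w9.npy',allow_pickle=True).item()
print(); asc(rect(im0,c0,res=3))
E
```

```text
------------                                    :---.        
 :----------                                    :-----       
.. ---------:                                  :------   .. :
... #%%%#####---:::::::-::::::::::::::::::::::-+=+++++  .:::=
....%%%%%%%#%=+=+++=+==---++++++===--=+------------#%%  .---+
....%%%%%%%@=========+=============--+=------------*#%  .:--+
... %%%%%%%%==========+===========-:-=--------------##  .---#
....%%%%%%%*=========+=++++====-=-:.:+--------------**  .--:*
....%%%%%%%++===========-==-====++=-:-------------:-+*  .-+**
... %%%%=++=============--:=====+++=-.--------==**=:-+  .=***
....%%*+==============---::-=====++=-:-------=####+:-+  :=+**
....%@================----.-====+++=-::---:--%####+---..-****
... @%===============-----.-=====++==-.--::::%####*=:-..=****
... %#================----::=====+=+=-.--.::+######+:-..-****
....%%================-----:-====+=+=-:--.::%######*-:..=****
...-+***==+=-::=======-----.-========-:.--.:%######*=:..=****
. .*%%%+=++=--:.======:----:-====+====- --.=########+- .=****
.. +%%*===+=--:.=======-----:=======+=-.:-=+##
[... 5764 characters left out ...]
 --:-------.  ::::
....-==================:-------::-=-====-:: ----------   --::
....-==================:-------:-====+====: ----------. .::--
... ===================----:--::-::::::::--.--------:-  .::--
....====================-------::::::::::::.--:-------   -:::
....=====================:---:-:::..........-::-:-----   -:::
....=============+========------:..:........----------   ....
............. .........:.::::.:..::::::::::.::::::::::       
............. ....................::::::::...........       .
.....................................................-++--=--
.....................................................=**+=***
......................................................   ===+
```

The ASCII map suggests the standing piece was tipped and now lies at local x 28–74 near the +y wall. Next is the tamper.

>>> {"op": "drive_tool", "data": {
  "moves": [
    {"dx": -0.086, "dy": 0.32, "dz": -0.04, "ax": 0, "ay": 0, "az": 0.105},
    {"dx": -0.086, "dy": 0.32, "dz": -0.04, "ax": 0, "ay": 0, "az": 0.105},
    {"dx": -0.086, "dy": 0.32, "dz": -0.04, "ax": 0, "ay": 0, "az": 0.105},
    {"dx": -0.086, "dy": 0.32, "dz": -0.04, "ax": 0, "ay": 0, "az": 0.105},
    {"dx": -0.086, "dy": 0.32, "dz": -0.04, "ax": 0, "ay": 0, "az": 0.105},
    {"dx": -0.086, "dy": 0.32, "dz": -0.04, "ax": 0, "ay": 0, "az": 0.105},
    {"dx": -0.086, "dy": 0.32, "dz": -0.04, "ax": 0, "ay": 0, "az": 0.105},
    {"dx": -0.086, "dy": 0.32, "dz": -0.04, "ax": 0, "ay": 0, "az": 0.105}
  ],
  "jaw": -0.3
}}

```text
t: 43.15
position: [0.4925, -0.3465, 0.3656]
tcp_rot: [180.0, -0.0, 0.3]
force: [1.1, 0.8, 0.2]
finger_gap: 0.0552
finger_force: 0.0
```

>>> {"op": "drive_tool", "data": {
  "moves": [
    {"dx": 0, "dy": 0, "dz": 0, "ax": 0, "ay": 0, "az": 0},
    {"dx": 0, "dy": 0, "dz": 0, "ax": 0, "ay": 0, "az": 0},
    {"dx": 0, "dy": 0, "dz": 0, "ax": 0, "ay": 0, "az": 0}
  ]
}}

```text
t: 43.4
position: [0.4932, -0.3445, 0.365]
tcp_rot: [-179.9, 0.0, 0.2]
force: [0.1, 0.2, -0.0]
finger_gap: 0.0554
finger_force: 0.0
```

```bash
python3 - <<'E'
from h import *
s=st(); print(s['t'],s['position'],s['tcp_rot'])
im,c=snap('wrist','w12.png');np.save('pics/w12.npy',c)
g=np.arange(-100,100.1,1.); X,Y=np.meshgrid(.563+g/1e3,-.345+g/1e3,indexing='ij')
hsv=cv2.cvtColor(im,cv2.COLOR_RGB2HSV)
for nm,z,lo,hi,sel in [('pad',.004,0,60,None),('plate',.016,75,255,None),('stemtop',.146,0,0,'w')]:
    uv=proj(c,np.dstack([X,Y,np.full(X.shape,z)]).reshape(-1,3)).reshape(*X.shape,2).astype(np.float32)
    r=cv2.remap(np.ascontiguousarray(im),uv[...,0],uv[...,1],cv2.INTER_LINEAR)
    if sel: h=cv2.cvtColor(r,cv2.COLOR_RGB2HSV); m=((h[...,1]>100)&(h[...,0]<20)&(h[...,2]>60))
    else:
        gr=cv2.cvtColor(r,cv2.COLOR_RGB2GRAY)
        print(nm,'centre row profile',gr[60,::5],'col',gr[::5,60])
        continue
    ys=np.argwhere(m); print(nm,len(ys),ys.min(0) if len(ys) else '',ys.max(0) if len(ys) else '')
    print('\n'.join(''.join('#' if v else '.' for v in row[::4]) for row in m[::4]))
E
```

```text
43.4 [ 0.49320074 -0.34448134  0.36498353] [-1.79947774e+02  1.32812629e-02  2.34027182e-01]
pad centre row profile [151 148 149 150 147 154  29  69 111 115 114 114 115 117 115 116 116 117
 117 117 118 118 119 120 118 118 116 117 117 117 115 117 119 119  11  19
 116 129 128 126 129] col [106 146 148 144 147   4  22  15 120 117 115 116 115 112 118 109 118 116
 115 111 112 119 115 116 110 113 113 117 116 115 114 117 116 113  83  73
 147 146 147  82  73]
plate centre row profile [149 147 146 146 148 147  78  18 116 114 114 115 114 114 113 114 113 114
 114 116 117 115 117 117 119 118 116 116 116 114 117 118 119 113  19  25
 127 124 121 125 128] col [ 90 152 148 148 148 170  16  23  87 121 116 116 114 114 118 110 118 114
 116 112 111 120 115 118 112 115 113 115 114 117 113 118 117 116   0  92
 145 145 136  77  78]
stemtop 486 [91 92] [113 114]
...................................................
...................................................
...................................................
...................................................
.........................................
[... 1702 characters left out ...]
........................
...................................................
...................................................
...................................................
...................................................
...................................................
...................................................
...................................................
...................................................
...................................................
...................................................
...................................................
...................................................
...................................................
```

```bash
python3 - <<'E'
from h import *
im=cv2.imread('pics/w12.png')[:,:,::-1].copy();c=np.load('pics/w12.npy',allow_pickle=True).item()
g=np.arange(-100,100.1,.5); X,Y=np.meshgrid(.563+g/1e3,-.345+g/1e3,indexing='ij')
def rc(z):
    uv=proj(c,np.dstack([X,Y,np.full(X.shape,z)]).reshape(-1,3)).reshape(*X.shape,2).astype(np.float32)
    return cv2.remap(im,uv[...,0],uv[...,1],cv2.INTER_LINEAR)
def fit(m,nm):
    n,l,s,_=cv2.connectedComponentsWithStats(m.astype(np.uint8)); k=1+np.argmax(s[1:,4])
    p=np.argwhere(l==k)[:,::1].astype(np.float32); (a,b),sz,ang=cv2.minAreaRect(p)
    print(nm,'xy',.563+(a*.5-100)/1e3,-.345+(b*.5-100)/1e3,'size',np.array(sz)*.5,'ang',ang)
h=cv2.cvtColor(rc(.146),cv2.COLOR_RGB2HSV); fit((h[...,1]>100)&(h[...,0]<20)&(h[...,2]>60),'stem')
gr=cv2.cvtColor(rc(.016),cv2.COLOR_RGB2GRAY); inn=(abs(X-.563)<.09)&(abs(Y+.345)<.09)
def lines(gr,lo,nm):
    # edge positions along profiles from outside inward
    E={'x-':[], 'x+':[], 'y-':[], 'y+':[]}
    for off in range(80,321,10):
        for ax,v in (('x',gr[:,off]),('y',gr[off,:])):
            if nm=='pad': i=np.where(v<50)[0]; i=i[(i>30)&(i<370)]
            else:
                d=np.where(v<50)[0]; d=d[(d>30)&(d<370)]; 
                a=d[d<120]; b=d[d>280]
                i=np.array([a.max() if len(a) else 0,b.min() if len(b) else 0])
            if len(i)<2: continue
            E[ax+'-'].append((off,i.min())) ; E[ax+'+'].append((off,i.max()))
    for k,v in E.items():
        v=np.array(v,float); v=v[abs(v[:,1]-np.median(v[:,1]))<14]; p=np.polyfit(v[:,0]-200,v[:,1],1); print(nm,k,'pos mm',round(p[1]*.5-100,1),'slope deg',round(np.degrees(np.arctan(p[0])),2),len(v))
lines(gr,50,'plate'); lines(cv2.cvtColor(rc(.006),cv2.COLOR_RGB2GRAY),50,'pad')
E
```

```text
stem xy 0.5651212234497069 -0.3420382080078125 size [22.47876358 22.41360855] ang 2.4895527362823486
plate x- pos mm -62.7 slope deg -2.23 25
plate x+ pos mm 67.6 slope deg -2.21 25
plate y- pos mm -62.7 slope deg 1.86 25
plate y+ pos mm 68.3 slope deg 2.1 25
pad x- pos mm -73.8 slope deg 1.35 25
pad x+ pos mm 74.5 slope deg 1.37 25
pad y- pos mm -71.6 slope deg -1.34 25
pad y+ pos mm 75.9 slope deg -1.32 25
```

>>> {"op": "drive_tool", "data": {
  "moves": [
    {"dx": 0.072, "dy": -0.002, "dz": 0.145, "ax": 0, "ay": 0, "az": -0.034},
    {"dx": 0.072, "dy": -0.002, "dz": 0.145, "ax": 0, "ay": 0, "az": -0.034},
    {"dx": 0.072, "dy": -0.002, "dz": 0.145, "ax": 0, "ay": 0, "az": -0.034},
    {"dx": 0.072, "dy": -0.002, "dz": 0.145, "ax": 0, "ay": 0, "az": -0.034},
    {"dx": 0.072, "dy": -0.002, "dz": 0.145, "ax": 0, "ay": 0, "az": -0.034},
    {"dx": 0.072, "dy": -0.002, "dz": 0.145, "ax": 0, "ay": 0, "az": -0.034},
    {"dx": 0.072, "dy": -0.002, "dz": 0.145, "ax": 0, "ay": 0, "az": -0.034}
  ]
}}

```text
t: 44.03
position: [0.5659, -0.3419, 0.2223]
tcp_rot: [179.9, -0.1, 2.3]
force: [0.9, 0.3, 0.9]
finger_gap: 0.0556
finger_force: 0.0
```

>>> {"op": "drive_tool", "data": {
  "moves": [
    {"dx": 0, "dy": 0, "dz": 0.03, "ax": 0, "ay": 0, "az": 0},
    {"dx": 0, "dy": 0, "dz": 0.06, "ax": 0, "ay": 0, "az": 0},
    {"dx": 0, "dy": 0, "dz": 0.09, "ax": 0, "ay": 0, "az": 0},
    {"dx": 0, "dy": 0, "dz": 0.11, "ax": 0, "ay": 0, "az": 0},
    {"dx": 0, "dy": 0, "dz": 0.11, "ax": 0, "ay": 0, "az": 0},
    {"dx": 0, "dy": 0, "dz": 0.11, "ax": 0, "ay": 0, "az": 0},
    {"dx": 0, "dy": 0, "dz": 0.11, "ax": 0, "ay": 0, "az": 0}
  ]
}}

```text
t: 44.62
position: [0.5669, -0.3438, 0.1146]
tcp_rot: [179.8, -0.3, 2.2]
force: [-0.2, -0.5, 0.3]
finger_gap: 0.0559
finger_force: 0.0
```

>>> {"op": "drive_tool", "data": {
  "moves": [
    {"dx": 0, "dy": 0, "dz": 0, "ax": 0, "ay": 0, "az": 0},
    {"dx": 0, "dy": 0, "dz": 0, "ax": 0, "ay": 0, "az": 0},
    {"dx": 0, "dy": 0, "dz": 0, "ax": 0, "ay": 0, "az": 0},
    {"dx": 0, "dy": 0, "dz": 0, "ax": 0, "ay": 0, "az": 0},
    {"dx": 0, "dy": 0, "dz": 0, "ax": 0, "ay": 0, "az": 0},
    {"dx": 0, "dy": 0, "dz": 0, "ax": 0, "ay": 0, "az": 0}
  ],
  "jaw": 1
}}

```text
t: 45.12
position: [0.5664, -0.3429, 0.1128]
tcp_rot: [179.9, -0.1, 2.2]
force: [-0.8, 2.6, 7.5]
finger_gap: 0.0234
finger_force: 59.8
```

>>> {"op": "drive_tool", "data": {
  "moves": [
    {"dx": 0, "dy": 0, "dz": -0.02, "ax": 0, "ay": 0, "az": 0},
    {"dx": 0, "dy": 0, "dz": -0.06, "ax": 0, "ay": 0, "az": 0},
    {"dx": 0, "dy": 0, "dz": -0.1, "ax": 0, "ay": 0, "az": 0},
    {"dx": 0, "dy": 0, "dz": -0.14, "ax": 0, "ay": 0, "az": 0},
    {"dx": 0, "dy": 0, "dz": -0.18, "ax": 0, "ay": 0, "az": 0},
    {"dx": 0, "dy": 0, "dz": -0.19, "ax": 0, "ay": 0, "az": 0},
    {"dx": 0, "dy": 0, "dz": -0.19, "ax": 0, "ay": 0, "az": 0}
  ]
}}

```text
t: 45.7
position: [0.5666, -0.3434, 0.3045]
tcp_rot: [179.7, -0.3, 2.2]
force: [0.9, -1.3, -5.0]
finger_gap: 0.0236
finger_force: 60.5
```

```bash
python3 - <<'E'
from h import *
s=st(); print(s['t'],s['position'],s['tcp_rot'],s['finger_gap'],s['force'])
# measured cell centre offset about (-1.5,-4) in loc frame
t=wor(-1.5,-3); x,y=s['position'][:2]; print('target',t)
plan([((x+t[0])/2,(y+t[1])/2,.31,6),(*t,.25,6.2),(*t,.16,6.2)])
E
```

```text
45.7 [ 0.56657588 -0.34341944  0.30447718] [179.70771658  -0.34071857   2.16842444] 0.023609873470176894 [ 0.89144699 -1.32242533 -4.97198956]
target [0.626166  0.0791675]
{'dx': np.float64(0.038), 'dy': np.float64(-0.21), 'dz': np.float64(-0.006), 'az': np.float64(-0.067)} rows 7
{'dx': np.float64(0.052), 'dy': np.float64(-0.207), 'dz': np.float64(0.06), 'az': np.float64(-0.003)} rows 7
{'dx': np.float64(-0.0), 'dy': np.float64(-0.0), 'dz': np.float64(0.09), 'az': np.float64(-0.0)} rows 4
```

>>> {"op": "drive_tool", "data": {
  "moves": [
    {"dx": 0.038, "dy": -0.21, "dz": -0.006, "ax": 0, "ay": 0, "az": -0.067},
    {"dx": 0.038, "dy": -0.21, "dz": -0.006, "ax": 0, "ay": 0, "az": -0.067},
    {"dx": 0.038, "dy": -0.21, "dz": -0.006, "ax": 0, "ay": 0, "az": -0.067},
    {"dx": 0.038, "dy": -0.21, "dz": -0.006, "ax": 0, "ay": 0, "az": -0.067},
    {"dx": 0.038, "dy": -0.21, "dz": -0.006, "ax": 0, "ay": 0, "az": -0.067},
    {"dx": 0.038, "dy": -0.21, "dz": -0.006, "ax": 0, "ay": 0, "az": -0.067},
    {"dx": 0.038, "dy": -0.21, "dz": -0.006, "ax": 0, "ay": 0, "az": -0.067}
  ]
}}

```text
t: 46.28
position: [0.5941, -0.1279, 0.3009]
tcp_rot: [-179.8, 0.4, 6.3]
force: [0.5, -0.2, -5.4]
finger_gap: 0.0234
finger_force: 62.7
```

>>> {"op": "drive_tool", "data": {
  "moves": [
    {"dx": 0.052, "dy": -0.207, "dz": 0.06, "ax": 0, "ay": 0, "az": -0.003},
    {"dx": 0.052, "dy": -0.207, "dz": 0.06, "ax": 0, "ay": 0, "az": -0.003},
    {"dx": 0.052, "dy": -0.207, "dz": 0.06, "ax": 0, "ay": 0, "az": -0.003},
    {"dx": 0.052, "dy": -0.207, "dz": 0.06, "ax": 0, "ay": 0, "az": -0.003},
    {"dx": 0.052, "dy": -0.207, "dz": 0.06, "ax": 0, "ay": 0, "az": -0.003},
    {"dx": 0.052, "dy": -0.207, "dz": 0.06, "ax": 0, "ay": 0, "az": -0.003},
    {"dx": 0.052, "dy": -0.207, "dz": 0.06, "ax": 0, "ay": 0, "az": -0.003},
    {"dx": 0.052, "dy": -0.207, "dz": 0.06, "ax": 0, "ay": 0, "az": -0.003}
  ]
}}

```text
t: 46.95
position: [0.6243, 0.0795, 0.2426]
tcp_rot: [179.9, 0.3, 6.2]
force: [0.2, -0.6, -4.9]
finger_gap: 0.0234
finger_force: 63.9
```

```bash
python3 - <<'E'
from h import *
s=st(); im,c=snap('wrist','w13.png');np.save('pics/w13.npy',c)
s=st(); print(s['t'],s['position'],s['tcp_rot'],s['finger_gap'],s['force'],loc(s['position']))
t=wor(-1.5,-3); plan([(*t,.18,6.2)])
# corners of the plate (model) vs rim profile: rectified at rim height
r=rect(np.ascontiguousarray(im),c,z=.108,res=4,lim=120); asc(r)
E
```

```text
47.0 [0.62478912 0.07874636 0.24384266] [179.94401016   0.20874006   6.12772249] 0.02311464161667893 [ 0.15945025 -0.14845014 -4.5408629 ] [-0. -3.]
{'dx': np.float64(0.001), 'dy': np.float64(-0.0), 'dz': np.float64(0.064), 'az': np.float64(-0.001)} rows 3
%%%%%%%####%====-=========:----:::::::---*++####%***+=======+
%%%%%%###%%%===============---::::::::----**+*#*==========+=+
%%%%%####%%%================-::---:::::-:---====---======++=+
%%%%###%%%%%=================-:---==-========== .::==========
%%%%%%%%#%%%=========--==========-===-========+*%#++======+==
%%%###%%%#%==================-:::========-=:..-+++++=========
%#%###@*+++++++++++++++++++++++++++###****++++++==+-========+
%%%###@+=+=+++++++=++++++++++++++++@@@@@@@@@@@@@@+*++========
******@+...                                 :-=:: ::-===---==
*****#@+:.....+++==+++++===**+===-=======*%*=...  +==========
****##@+..::..++++++++++++++*+++=+---=----@-=  .  +==========
*****#%+...:..+++++++++++++=+++*=+--===-==*-=...  ..:: =====-
******#+:.....++++++++++++-------:-----===-+-... .-=** ######
####*#++....:.++*+++*++*====-+++++-==
[... 2212 characters left out ...]
                     ..    #####       .  . 
======+-.:.-----    ..                ...   %####.       .   
======*++++-----   ...                ...   =####*-     .    
=====-=====----     ::                :-.    %%%%@@##+=======
===========---       -                :       %##*@%%%*######
=============        :                :           =%%%%#%%%%%
==     .=====                                  :::*%*     *%%
:       #%%:                                    .%%%        @
                                                             
                                                             
                         . .                                 
                       ............
```

>>> {"op": "drive_tool", "data": {
  "moves": [
    {"dx": 0.001, "dy": 0, "dz": 0.016, "ax": 0, "ay": 0, "az": 0},
    {"dx": 0.001, "dy": 0, "dz": 0.032, "ax": 0, "ay": 0, "az": 0},
    {"dx": 0.001, "dy": 0, "dz": 0.048, "ax": 0, "ay": 0, "az": 0},
    {"dx": 0.001, "dy": 0, "dz": 0.064, "ax": 0, "ay": 0, "az": 0},
    {"dx": 0.001, "dy": 0, "dz": 0.064, "ax": 0, "ay": 0, "az": 0}
  ]
}}

```text
t: 47.42
position: [0.624, 0.0779, 0.1775]
tcp_rot: [180.0, 0.5, 6.0]
force: [-2.5, -0.5, -7.2]
finger_gap: 0.0231
finger_force: 63.7
```

>>> {"op": "drive_tool", "data": {
  "moves": [
    {"dx": 0, "dy": 0, "dz": 0.006, "ax": 0, "ay": 0, "az": 0},
    {"dx": 0, "dy": 0, "dz": 0.012, "ax": 0, "ay": 0, "az": 0},
    {"dx": 0, "dy": 0, "dz": 0.015, "ax": 0, "ay": 0, "az": 0},
    {"dx": 0, "dy": 0, "dz": 0.015, "ax": 0, "ay": 0, "az": 0}
  ]
}}

```text
t: 47.75
position: [0.6283, 0.0796, 0.1706]
tcp_rot: [179.9, -0.3, 6.2]
force: [0.6, 0.1, 1.9]
finger_gap: 0.0234
finger_force: 64.9
```

>>> {"op": "drive_tool", "data": {
  "moves": [
    {"dx": 0, "dy": 0, "dz": 0.004, "ax": 0, "ay": 0, "az": 0},
    {"dx": 0, "dy": 0, "dz": 0.007, "ax": 0, "ay": 0, "az": 0},
    {"dx": 0, "dy": 0, "dz": 0.007, "ax": 0, "ay": 0, "az": 0},
    {"dx": 0, "dy": 0, "dz": 0.007, "ax": 0, "ay": 0, "az": 0}
  ]
}}

```text
t: 48.08
position: [0.6318, 0.0802, 0.1676]
tcp_rot: [179.9, -0.9, 6.2]
force: [5.1, 0.6, 10.3]
finger_gap: 0.0231
finger_force: 65.9
```

>>> {"op": "drive_tool", "data": {
  "moves": [
    {"dx": 0, "dy": 0, "dz": 0.003, "ax": 0, "ay": 0, "az": 0},
    {"dx": 0, "dy": 0, "dz": 0.006, "ax": 0, "ay": 0, "az": 0},
    {"dx": 0, "dy": 0, "dz": 0.006, "ax": 0, "ay": 0, "az": 0},
    {"dx": 0, "dy": 0, "dz": 0.006, "ax": 0, "ay": 0, "az": 0}
  ]
}}

```text
t: 48.42
position: [0.6346, 0.0805, 0.165]
tcp_rot: [179.9, -1.4, 6.2]
force: [8.6, 2.0, 15.3]
finger_gap: 0.0237
finger_force: 66.7
```

```bash
python3 - <<'E'
from h import *
s=st(); print(s['t'],s['position'],s['tcp_rot'],s['force'],s['moment'],loc(s['position']))
E
```

```text
48.4167 [0.63463375 0.08045458 0.16495633] [179.86622059  -1.3561164    6.21184498] [ 8.62819349  1.95529022 15.25229926] [-0.18896488 -0.9911635   0.1429476 ] [-10.  -3.]
```

>>> {"op": "drive_tool", "data": {
  "moves": [
    {"dx": 0, "dy": 0, "dz": -0.015, "ax": 0, "ay": 0, "az": 0},
    {"dx": 0, "dy": 0, "dz": -0.03, "ax": 0, "ay": 0, "az": 0},
    {"dx": -0.008, "dy": 0, "dz": -0.03, "ax": 0, "ay": 0, "az": 0},
    {"dx": -0.016, "dy": 0, "dz": -0.03, "ax": 0, "ay": 0, "az": 0},
    {"dx": -0.016, "dy": 0, "dz": -0.03, "ax": 0, "ay": 0, "az": 0},
    {"dx": -0.016, "dy": 0, "dz": -0.03, "ax": 0, "ay": 0, "az": 0}
  ]
}}

```text
t: 48.92
position: [0.6116, 0.0785, 0.1851]
tcp_rot: [-180.0, -0.4, 6.1]
force: [6.8, 0.6, -2.6]
finger_gap: 0.0233
finger_force: 64.5
```

```bash
python3 - <<'E'
from h import *
s=st(); print(s['t'],s['position'],s['tcp_rot'],s['force'],loc(s['position']))
E
```

```text
48.9167 [0.6115958  0.07853925 0.18511715] [-179.99508332   -0.36714826    6.10546529] [ 6.76490943  0.63246343 -2.58343581] [13. -4.]
```

>>> {"op": "drive_tool", "data": {
  "moves": [
    {"dx": 0, "dy": 0, "dz": 0.005, "ax": 0, "ay": 0, "az": 0},
    {"dx": 0, "dy": 0, "dz": 0.01, "ax": 0, "ay": 0, "az": 0},
    {"dx": 0, "dy": 0, "dz": 0.015, "ax": 0, "ay": 0, "az": 0},
    {"dx": 0, "dy": 0, "dz": 0.015, "ax": 0, "ay": 0, "az": 0},
    {"dx": 0, "dy": 0, "dz": 0.015, "ax": 0, "ay": 0, "az": 0}
  ]
}}

```text
t: 49.33
position: [0.6117, 0.0787, 0.1698]
tcp_rot: [-180.0, -0.3, 6.1]
force: [5.2, 1.0, -0.6]
finger_gap: 0.0234
finger_force: 64.8
```

>>> {"op": "drive_tool", "data": {
  "moves": [
    {"dx": 0, "dy": 0, "dz": 0.003, "ax": 0, "ay": 0, "az": 0},
    {"dx": 0, "dy": 0, "dz": 0.006, "ax": 0, "ay": 0, "az": 0},
    {"dx": 0, "dy": 0, "dz": 0.009, "ax": 0, "ay": 0, "az": 0},
    {"dx": 0, "dy": 0, "dz": 0.009, "ax": 0, "ay": 0, "az": 0},
    {"dx": 0, "dy": 0, "dz": 0.009, "ax": 0, "ay": 0, "az": 0}
  ]
}}

```text
t: 49.75
position: [0.615, 0.0792, 0.1674]
tcp_rot: [-180.0, -0.8, 6.1]
force: [4.9, 3.1, 15.7]
finger_gap: 0.0235
finger_force: 67.2
```

Contact comes about 50 mm above the cell floor, so something sticks up. I'll lift the tamper clear to the tray side and take my last picture as a combined close-up.

>>> {"op": "drive_tool", "data": {
  "moves": [
    {"dx": 0.006, "dy": 0, "dz": -0.03, "ax": 0, "ay": 0, "az": 0},
    {"dx": 0.01, "dy": 0, "dz": -0.07, "ax": 0, "ay": 0, "az": 0},
    {"dx": 0.01, "dy": 0, "dz": -0.11, "ax": 0, "ay": 0, "az": 0},
    {"dx": 0.01, "dy": 0, "dz": -0.15, "ax": 0, "ay": 0, "az": 0},
    {"dx": 0.01, "dy": 0.04, "dz": -0.15, "ax": 0, "ay": 0, "az": 0},
    {"dx": 0.01, "dy": 0.08, "dz": -0.15, "ax": 0, "ay": 0, "az": 0},
    {"dx": 0.01, "dy": 0.12, "dz": -0.15, "ax": 0, "ay": 0, "az": 0},
    {"dx": 0.01, "dy": 0.12, "dz": -0.15, "ax": 0, "ay": 0, "az": 0}
  ]
}}

```text
t: 50.42
position: [0.6319, -0.0463, 0.3073]
tcp_rot: [179.8, 0.3, 5.8]
force: [-0.9, 0.8, -5.0]
finger_gap: 0.0234
finger_force: 64.1
```

>>> {"op": "drive_tool", "data": {
  "moves": [
    {"dx": -0.03, "dy": 0.04, "dz": 0, "ax": 0, "ay": 0, "az": 0},
    {"dx": -0.06, "dy": 0.08, "dz": 0, "ax": 0, "ay": 0, "az": 0},
    {"dx": -0.06, "dy": 0.08, "dz": 0, "ax": 0, "ay": 0, "az": 0},
    {"dx": -0.06, "dy": 0.08, "dz": 0, "ax": 0, "ay": 0, "az": 0},
    {"dx": -0.06, "dy": 0.08, "dz": 0, "ax": 0, "ay": 0, "az": 0}
  ]
}}

```text
t: 50.83
position: [0.5805, -0.1259, 0.3076]
tcp_rot: [-179.8, 0.2, 6.1]
force: [-0.2, 1.3, -5.0]
finger_gap: 0.0232
finger_force: 64.2
```

```bash
python3 - <<'E'
from h import *
s=st(); print(s['t'],s['position'],s['tcp_rot'],s['finger_gap'])
im,c=snap('wrist','w14.png');np.save('pics/w14.npy',c)
im2,c2=snap('scene','s14.png')
uv=proj(c,[[*wor(sx*95,sy*95),z] for sx in(-1,1) for sy in(-1,1) for z in(.012,.108)]); print(uv.round(0))
x0,y0=np.maximum(uv.min(0).astype(int)-3,0); x1,y1=np.minimum(uv.max(0).astype(int)+3,[639,399])
a=np.ascontiguousarray(im[y0:y1,x0:x1,::-1]); k=min(440/a.shape[1],580/a.shape[0])
b=np.ascontiguousarray(im2[170:250,255:345,::-1])
A=cv2.resize(a,None,fx=k,fy=k,interpolation=3); B=cv2.resize(b,(355,316),interpolation=3)
cvs=np.zeros((590,800,3),np.uint8); cvs[:A.shape[0],:A.shape[1]]=A; cvs[:316,445:800]=B
print('crop',x0,y0,k); cv2.imwrite('pics/z2.png',cv2.convertScaleAbs(cvs,alpha=1.4))
print('rect map:'); 
E
```

```text
50.8333 [ 0.58050046 -0.12590942  0.30764468] [-179.84899245    0.23884448    6.06433127] 0.023241884039573273
[[108.  48.]
 [ 41.  28.]
 [247.  47.]
 [223.  27.]
 [136. 183.]
 [ 87. 202.]
 [257. 183.]
 [239. 202.]]
crop 37 23 1.981981981981982
rect map:
```

View pics/z2.png

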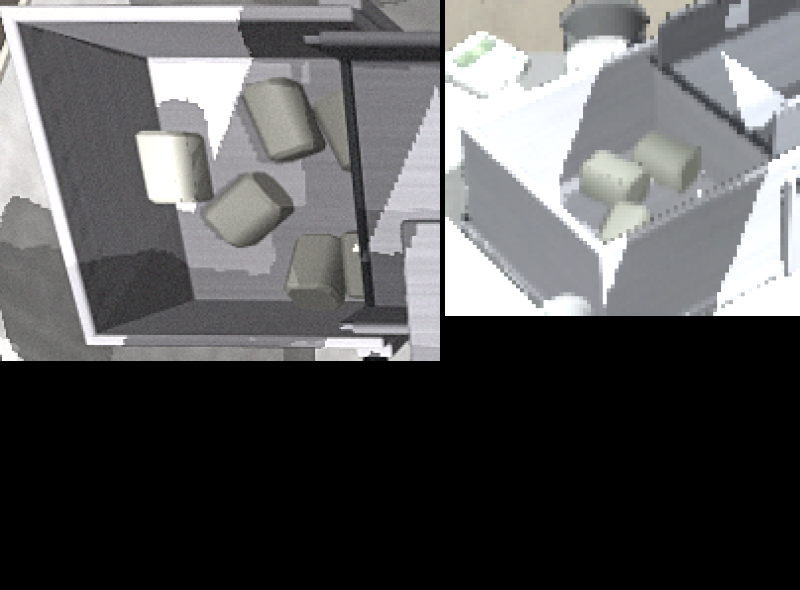

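All six pieces look to lie flat: (172,165), (285,118), (340,125), (248,210), (318,268) and (355,265) in the crop. So the high contact may mean the tamper is tilted or slipped in the grip. I'll check the plate in the wrist image numerically.

```bash
python3 - <<'E'
from h import *
im=cv2.imread('pics/w14.png')[:,:,::-1].copy();c=np.load('pics/w14.npy',allow_pickle=True).item()
s=st(); r=R.from_euler('xyz',s['tcp_rot'],degrees=True); p=s['position']
for z in(.0965,.1065):
    print(z,proj(c,[p+r.apply([x,y,z]) for x,y in((.065,-.065),(.065,.065),(-.065,.065),(-.065,-.065))]).round(0).tolist())
g=cv2.cvtColor(im,cv2.COLOR_RGB2GRAY)[120:330:4,200:450:2]; asc(g)
E
```

```text
0.0965 [[235.0, 128.0], [404.0, 128.0], [391.0, 275.0], [249.0, 275.0]]
0.1065 [[239.0, 127.0], [401.0, 127.0], [389.0, 269.0], [251.0, 269.0]]
========  .-=----######%#######-====-----=-==-=--=----======-==-==-:::-:::::::-:-.. .-=:@@@@@@@@@@@@@@@@@@@#       =@@@@@@@@@
========   -----+#############%*-=--=---=====--=====-=============::--:--:--:::-:.  .-=-@@@@@@@@@@@@@@@@@@@*       %@@@@@@@@@
========   =====%%%%%##*#**#%#%#====-------=-==============-======:-:--:-::::----   :-==@@@@@@@@@@@@@@@@@@@.       @@@@@@@@@@
=====+==:  -:::**********##*#***:--::::---:::-----:::==============:::::::::::::-  .:-=*@@@@@@@@@@@@@@@@@@@        @@@@@@@@@@
========+  :::******--==##################*-=--=--=-==========--==========+#%#########################@@@@@           :++++**
=====-..:   :*******--=-###################-=---====---=====-=--=-=====-=-*############%%#######%##%%#@@@@%                  
==-::-===   #*******:=+#%%#######%########%%%%+-======================#=--%%%%%#%%%%%%%%%%%%%%%%%%%%%#@@@@+                  
=--:.-==@-  #*******:%##########################--====-===-===--=-----####
[... 5014 characters left out ...]
......................  .                                                    
                                               ................ ..........                                                   
                                             : ..: .::-=====-:.. .   .....  =                              ...               
                                             +.-:-=========-=---========.   @                              ..                
      .-                                     +=:--=========-=-=======-=-..  #                              ...    :+         
    =+++                                     =----=======----=========--.. .#                            .  .     @@@@
```

```bash
python3 - <<'E'
from h import *
from scipy.optimize import least_squares
im=cv2.imread('pics/w14.png')[:,:,::-1].copy();c=np.load('pics/w14.npy',allow_pickle=True).item()
g=cv2.cvtColor(im,cv2.COLOR_RGB2GRAY)
for v in (150,170,190,205,240,265): 
    row=g[v].astype(int); print(v,'L',row[228:256:2],'R',row[386:412:2])
for u in (255,275,380,395): print(u,'T',g[120:160:3,u],'B',g[262:292:3,u])
E
```

```text
150 L [117 139 138 137  63  77  78 163 151 150 152 153 152 153] R [152 152 154 150 151 153 152 156 134 194 190 190 196]
170 L [ 66  72  68  70  76  70  60 127 146 142 146 145 150 147] R [154 156 159 151 156 155 156 152  71  80  80  75  79]
190 L [132 136 134 134 130 138 137 131 141 156 153 153 152 154] R [151 157 151 156 152 151 147 148 185 172 163  47  28]
205 L [ 50  45  50 149 145 142 145 145 103 135 130 131 127 126] R [153 154 153 153 153 159 129 180 153 139  22  23  32]
240 L [167 164 170 172 169 164 170 166 164 164 144 153 157 155] R [156 154 158 157 154 145 168 160 163 160 158 159 159]
265 L [165 164 165 165 167 167 173 173 177 170 166 154 157 156] R [156 154 156 149 140 169 168 168 169 170 165 164 161]
255 T [141 147 148 129 130  97 142 145 148 144 150 143 143 137] B [155 158 157 151 153 157 152 176   0  12]
275 T [ 90  95  88  91  75 105 145 142 150 144 153 145 142 139] B [ 5 12 16 21  4 15 19  0 24 10]
380 T [183 186 183 190 198 102 148 151 153 151 153 150 149 149] B [155 155 159 155 162   0  14   5   6   6]
395 T [184 182 188 189 196  98 151 149 153 154 148 146 150 157] B [161 170 165 170 165 160 155 159 171   3]
```

```bash
python3 - <<'E'
from h import *
from scipy.optimize import least_squares
c=np.load('pics/w14.npy',allow_pickle=True).item()
s=st(); r=R.from_euler('xyz',s['tcp_rot'],degrees=True); p=s['position']
obs=[('L',241,150),('L',241.7,170),('L',244.5,205),('L',247.8,240),('L',250,265),('R',401.5,150),('R',401,175),('R',398,205),('R',396.3,240),('R',394,265),('T',255,135),('T',275,135),('T',380,135),('T',395,135),('B',255,283)]
def corners(q):
    al,be,ga,dz,dx,dy=q; T=R.from_euler('yxz',[al,be,ga],degrees=True)
    C=[T.apply([x+dx,y+dy,.0935+dz])+[0,0,.003] for x,y in((.065,-.065),(.065,.065),(-.065,.065),(-.065,-.065))]
    return proj(c,[p+r.apply(k) for k in C])
def res(q):
    FL,FR,NR,NL=corners(q); o=[]
    for k,u,v in obs:
        a,b={'L':(FL,NL),'R':(FR,NR),'T':(FL,FR),'B':(NL,NR)}[k]; d=b-a; n=np.array([-d[1],d[0]])/np.linalg.norm(d)
        o.append((np.array([u,v])-a)@n)
    return np.array(o+[q[5]*300,q[4]*300,q[1]*.3,q[2]*.3])
f=least_squares(res,np.zeros(6)); print('pitch,roll,yaw deg, slide, dx,dy',f.x.round(4),'rms',np.sqrt(np.mean(f.fun**2)).round(2)); print(f.fun.round(1)); 
E
```

```text
pitch,roll,yaw deg, slide, dx,dy [-3.855e+00  2.827e-01 -2.353e-01  2.600e-03  5.000e-04  2.100e-03] rms 0.43
[-0.3  0.5  0.3 -0.4 -0.8  0.4 -0.7  0.4 -0.2  0.5 -0.5 -0.4  0.1  0.2
  0.7  0.6  0.2  0.1 -0.1]
```

```bash
python3 - <<'E'
from h import *
t=wor(13,-3); s=st(); x=s['position']; print(t,s['tcp_rot'])
plan([((x[0]+t[0])/2,(x[1]+t[1])/2,.29,6),(*t,.26,6),(*t,.19,6)])
E
```

```text
[0.611753 0.077645] [-1.79892225e+02  1.51956537e-01  6.20355425e+00]
{'dx': np.float64(0.026), 'dy': np.float64(-0.099), 'dz': np.float64(0.019), 'az': np.float64(0.004)} rows 4
{'dx': np.float64(0.025), 'dy': np.float64(-0.099), 'dz': np.float64(0.03), 'az': np.float64(-0.0)} rows 4
{'dx': np.float64(0.0), 'dy': np.float64(-0.0), 'dz': np.float64(0.07), 'az': np.float64(-0.0)} rows 3
```

>>> {"op": "drive_tool", "data": {
  "moves": [
    {"dx": 0.051, "dy": -0.198, "dz": 0.03, "ax": 0, "ay": 0.068, "az": 0},
    {"dx": 0.051, "dy": -0.198, "dz": 0.03, "ax": 0, "ay": 0.068, "az": 0},
    {"dx": 0.051, "dy": -0.198, "dz": 0.03, "ax": 0, "ay": 0.068, "az": 0},
    {"dx": 0.051, "dy": -0.198, "dz": 0.03, "ax": 0, "ay": 0.068, "az": 0},
    {"dx": 0.051, "dy": -0.198, "dz": 0.03, "ax": 0, "ay": 0.068, "az": 0},
    {"dx": 0.051, "dy": -0.198, "dz": 0.048, "ax": 0, "ay": 0.068, "az": 0},
    {"dx": 0.051, "dy": -0.198, "dz": 0.048, "ax": 0, "ay": 0.068, "az": 0},
    {"dx": 0.051, "dy": -0.198, "dz": 0.048, "ax": 0, "ay": 0.068, "az": 0}
  ]
}}

```text
t: 51.6
position: [0.6103, 0.078, 0.2598]
tcp_rot: [-180.0, -3.6, 6.3]
force: [0.3, -0.3, -5.2]
finger_gap: 0.0232
finger_force: 64.5
```

>>> {"op": "drive_tool", "data": {
  "moves": [
    {"dx": -0.001, "dy": 0, "dz": 0.016, "ax": 0, "ay": 0, "az": 0},
    {"dx": -0.002, "dy": 0, "dz": 0.032, "ax": 0, "ay": 0, "az": 0},
    {"dx": -0.003, "dy": 0, "dz": 0.048, "ax": 0, "ay": 0, "az": 0},
    {"dx": -0.004, "dy": 0, "dz": 0.064, "ax": 0, "ay": 0, "az": 0},
    {"dx": -0.005, "dy": 0, "dz": 0.075, "ax": 0, "ay": 0, "az": 0},
    {"dx": -0.005, "dy": 0, "dz": 0.075, "ax": 0, "ay": 0, "az": 0},
    {"dx": -0.005, "dy": 0, "dz": 0.075, "ax": 0, "ay": 0, "az": 0}
  ]
}}

```text
t: 52.18
position: [0.6117, 0.0761, 0.187]
tcp_rot: [-180.0, -3.8, 6.1]
force: [-0.7, -0.2, -4.6]
finger_gap: 0.0231
finger_force: 64.4
```

>>> {"op": "drive_tool", "data": {
  "moves": [
    {"dx": 0, "dy": 0, "dz": 0.005, "ax": 0, "ay": 0, "az": 0},
    {"dx": -0.001, "dy": 0, "dz": 0.01, "ax": 0, "ay": 0, "az": 0},
    {"dx": -0.001, "dy": 0, "dz": 0.015, "ax": 0, "ay": 0, "az": 0},
    {"dx": -0.001, "dy": 0, "dz": 0.015, "ax": 0, "ay": 0, "az": 0},
    {"dx": -0.001, "dy": 0, "dz": 0.015, "ax": 0, "ay": 0, "az": 0}
  ]
}}

```text
t: 52.6
position: [0.6122, 0.0767, 0.1727]
tcp_rot: [180.0, -4.0, 6.2]
force: [0.0, -0.8, -3.1]
finger_gap: 0.0232
finger_force: 64.7
```

>>> {"op": "drive_tool", "data": {
  "moves": [
    {"dx": 0, "dy": 0, "dz": 0.004, "ax": 0, "ay": 0, "az": 0},
    {"dx": -0.001, "dy": 0, "dz": 0.008, "ax": 0, "ay": 0, "az": 0},
    {"dx": -0.001, "dy": 0, "dz": 0.008, "ax": 0, "ay": 0, "az": 0},
    {"dx": -0.001, "dy": 0, "dz": 0.008, "ax": 0, "ay": 0, "az": 0}
  ]
}}

```text
t: 52.93
position: [0.6158, 0.077, 0.17]
tcp_rot: [180.0, -4.6, 6.2]
force: [3.9, 1.0, 9.6]
finger_gap: 0.0232
finger_force: 66.2
```

>>> {"op": "drive_tool", "data": {
  "moves": [
    {"dx": 0, "dy": 0, "dz": 0.004, "ax": 0, "ay": 0, "az": 0},
    {"dx": 0.004, "dy": 0, "dz": 0.005, "ax": 0, "ay": 0, "az": 0},
    {"dx": 0.008, "dy": 0, "dz": 0.006, "ax": 0, "ay": 0, "az": 0},
    {"dx": 0.012, "dy": 0, "dz": 0.007, "ax": 0, "ay": 0, "az": 0},
    {"dx": 0.016, "dy": 0, "dz": 0.008, "ax": 0, "ay": 0, "az": 0},
    {"dx": 0.02, "dy": 0, "dz": 0.009, "ax": 0, "ay": 0, "az": 0},
    {"dx": 0.02, "dy": 0, "dz": 0.009, "ax": 0, "ay": 0, "az": 0}
  ]
}}

```text
t: 53.52
position: [0.6347, 0.0791, 0.162]
tcp_rot: [180.0, -4.3, 6.2]
force: [-5.0, 0.1, 13.1]
finger_gap: 0.0232
finger_force: 65.9
```

```bash
python3 - <<'E'
from h import *
s=st(); print(s['t'],s['position'],s['tcp_rot'],s['force'],s['moment'],loc(s['position']))
E
```

```text
53.5167 [0.63473036 0.07905839 0.16200582] [179.96560255  -4.28374103   6.18640817] [-5.00940255  0.10728466 13.11816331] [-0.12171914  1.03223529 -0.04006016] [-10.  -2.]
```

>>> {"op": "drive_tool", "data": {
  "moves": [
    {"dx": 0, "dy": 0, "dz": -0.006, "ax": 0, "ay": 0, "az": 0},
    {"dx": -0.004, "dy": 0, "dz": -0.006, "ax": 0, "ay": 0, "az": 0},
    {"dx": -0.008, "dy": 0, "dz": -0.006, "ax": 0, "ay": 0, "az": 0},
    {"dx": -0.009, "dy": 0, "dz": 0, "ax": 0, "ay": 0, "az": 0},
    {"dx": -0.009, "dy": 0, "dz": 0.004, "ax": 0, "ay": 0, "az": 0},
    {"dx": -0.009, "dy": 0, "dz": 0.004, "ax": 0, "ay": 0, "az": 0},
    {"dx": -0.009, "dy": 0, "dz": 0.004, "ax": 0, "ay": 0, "az": 0}
  ]
}}

```text
t: 54.1
position: [0.6256, 0.0782, 0.1608]
tcp_rot: [179.9, -4.3, 6.2]
force: [-12.2, 1.4, 29.7]
finger_gap: 0.0234
finger_force: 68.2
```

>>> {"op": "drive_tool", "data": {
  "moves": [
    {"dx": 0, "dy": 0, "dz": 0.003, "ax": 0, "ay": 0, "az": 0},
    {"dx": 0, "dy": 0, "dz": 0.006, "ax": 0, "ay": 0, "az": 0},
    {"dx": 0, "dy": 0, "dz": 0.006, "ax": 0, "ay": 0, "az": 0},
    {"dx": 0, "dy": 0, "dz": 0.006, "ax": 0, "ay": 0, "az": 0}
  ]
}}

```text
t: 54.43
position: [0.6273, 0.0782, 0.1609]
tcp_rot: [179.9, -4.5, 6.2]
force: [-26.9, 0.2, 51.2]
finger_gap: 0.0228
finger_force: 71.1
```

>>> {"op": "drive_tool", "data": {
  "moves": [
    {"dx": 0, "dy": 0, "dz": -0.02, "ax": 0, "ay": 0, "az": 0},
    {"dx": 0.003, "dy": 0, "dz": -0.06, "ax": 0, "ay": 0, "az": 0},
    {"dx": 0.006, "dy": 0, "dz": -0.1, "ax": 0, "ay": 0, "az": 0},
    {"dx": 0.01, "dy": 0, "dz": -0.14, "ax": 0, "ay": 0, "az": 0},
    {"dx": 0.01, "dy": 0.04, "dz": -0.15, "ax": 0, "ay": -0.068, "az": 0},
    {"dx": 0.01, "dy": 0.08, "dz": -0.15, "ax": 0, "ay": -0.068, "az": 0},
    {"dx": 0.01, "dy": 0.12, "dz": -0.15, "ax": 0, "ay": -0.068, "az": 0},
    {"dx": 0.01, "dy": 0.12, "dz": -0.15, "ax": 0, "ay": -0.068, "az": 0}
  ]
}}

```text
t: 55.1
position: [0.6358, -0.0482, 0.294]
tcp_rot: [179.7, 0.2, 5.8]
force: [0.2, 1.2, -5.1]
finger_gap: 0.0229
finger_force: 64.1
```

>>> {"op": "drive_tool", "data": {
  "moves": [
    {"dx": -0.03, "dy": 0.04, "dz": 0, "ax": 0, "ay": 0, "az": 0},
    {"dx": -0.06, "dy": 0.08, "dz": 0, "ax": 0, "ay": 0, "az": 0},
    {"dx": -0.06, "dy": 0.08, "dz": 0, "ax": 0, "ay": 0, "az": 0},
    {"dx": -0.06, "dy": 0.08, "dz": 0, "ax": 0, "ay": 0, "az": 0},
    {"dx": -0.06, "dy": 0.08, "dz": 0, "ax": 0, "ay": 0, "az": 0}
  ]
}}

```text
t: 55.52
position: [0.5839, -0.1277, 0.2939]
tcp_rot: [-179.9, 0.2, 6.1]
force: [0.3, -0.1, -6.8]
finger_gap: 0.0234
finger_force: 64.2
```

```bash
python3 - <<'E'
from h import *
s=st(); print(s['t'],s['position'],s['tcp_rot'],s['force'])
im,c=snap('wrist','w15.png');np.save('pics/w15.npy',c)
g=cv2.cvtColor(im,cv2.COLOR_RGB2GRAY)
for v in (150,170,205,240,265): 
    row=g[v].astype(int); print(v,'L',row[228:256:2],'R',row[386:412:2])
for u in (255,275,380,395): print(u,'T',g[117:157:3,u],'B',g[262:292:3,u])
asc(rect(im,c,res=2.5,z=.046,lim=88)[:, :])
E
```

```text
55.5167 [ 0.58387358 -0.12774459  0.2939105 ] [-1.79877127e+02  1.58167006e-01  6.05406177e+00] [ 0.25874145 -0.14391787 -6.7907237 ]
150 L [135 135 134 132 133 134 135  79 131 126 125 125 127 129] R [134 133 132 135 127 137 131 163 189 190 190 185 192]
170 L [ 72  73  71  72  66  67  71  75 137 143 138 143 139 138] R [145 142 145 143 142 141 144   8  15  15  23  28  34]
205 L [169  45  46 148 149 144 147 149 111 125 123 123 120 123] R [149 152 149 150 147 142 137 181 188 163 132  23  34]
240 L [175 173 175 174 174 172 167 176 175 115 151 145 148 148] R [145 143 142 140 147 118 162 159 161 165 168 165 164]
265 L [173 177 173 172 171 165 163 161 156 153 135 148 147 151] R [149 149 146 150 140 165 162 164 165 167 168 169 167]
255 T [146 146 142 151 146 147 152 159 130 124 136 126 144 145] B [142 148 143 149 145 144 147 147   0   3]
275 T [ 91  93  85  89  88  91  94  88  66  68  72 129 139 144] B [10  9 21  5  8  7 14  2  4  5]
380 T [186 181 188 187 182 188 190 190 186 189 204 136 144 149] B [144 147 141 148 152   7  24  11   5  10]
395 T [184 185 190 188 188 192 187 185 190 191 200 1
[... 4466 characters left out ...]
================-=========--:.....-===.  -::-::::::::
    .  .======-========-==========-=---------:::. ..-===   ::::::::::::
.    . .===========================:::..::..::-... ::===.  :::::::::-::
  .     -==========================-::::::::::::.. ==---   ::::::::::::
  .  ..:::.:.:.:::::.:..::::.::.::::::::::::::::...:::::   ::::::::::::
  .:::::.::::::::::..::::::::::::::::::::::::::::.::::::   -:--::-:::-:
:::::::.:::::::::::::.:::::::::::::::.:::::::::::::::::.    .   .    ..
::::::::::::::::::::::::::::::::::::.:::::::::::::::::. ...  . . .. ...
::::::::::::::::::::::::.:::::::::::::::::::::::::::. .  .. .   ..  .. 
::::::::.::::.::::::::::::.:::::::::::::::::.:::::: . .. . .. . . .  .
```

```bash
cat > tilt.py <<'E'
from h import *
from scipy.optimize import least_squares
def fit(c,obs):
    s=st(); r=R.from_euler('xyz',s['tcp_rot'],degrees=True); p=s['position']
    def corners(q):
        al,be,ga,dz,dx,dy=q; T=R.from_euler('yxz',[al,be,ga],degrees=True)
        return proj(c,[p+r.apply(T.apply([x+dx,y+dy,.0935+dz])+[0,0,.003]) for x,y in((.065,-.065),(.065,.065),(-.065,.065),(-.065,-.065))])
    def res(q):
        FL,FR,NR,NL=corners(q); o=[]
        for k,u,v in obs:
            a,b={'L':(FL,NL),'R':(FR,NR),'T':(FL,FR),'B':(NL,NR)}[k]; d=b-a; n=np.array([-d[1],d[0]])/np.linalg.norm(d)
            o.append((np.array([u,v])-a)@n)
        return np.array(o+[q[5]*300,q[4]*300,q[1]*.3,q[2]*.3])
    f=least_squares(res,np.zeros(6)); print('pitch,roll,yaw, slide,dx,dy',f.x.round(4)); print(f.fun.round(1))
E
python3 - <<'E'
from tilt import *
c=np.load('pics/w15.npy',allow_pickle=True).item()
fit(c,[('L',243,170),('L',244.5,205),('L',246.8,240),('L',248,265),('R',400,155),('R',400,172),('R',398.5,205),('R',396.5,240),('R',394.5,265),('T',275,149),('T',380,149),('T',395,149),('B',255,284.5)])
E
```

```text
pitch,roll,yaw, slide,dx,dy [-3.6414e+00 -3.7984e+00  1.7250e-01  3.4000e-03 -9.2000e-03 -6.6000e-03]
[ 0.2  0.8  0.7  1.1  1.5  0.2 -0.9 -1.6 -1.6  1.9  0.6  0.5 -3.1 -2.
 -2.7 -1.1  0.1]
```

```bash
sed -i 's/q\[5\]\*300,q\[4\]\*300,q\[1\]\*.3,q\[2\]\*.3/q[5]*1500,q[4]*1500,q[1]*2,q[2]*.5/' tilt.py; python3 - <<'E'
from tilt import *
c=np.load('pics/w15.npy',allow_pickle=True).item()
fit(c,[('L',243,170),('L',244.5,205),('L',246.8,240),('L',248,265),('R',400,155),('R',400,172),('R',398.5,205),('R',396.5,240),('R',394.5,265),('T',275,149),('T',380,149),('T',395,149)])
E
```

```text
pitch,roll,yaw, slide,dx,dy [-9.5659e+00 -3.6700e-01 -2.9400e-02  1.6000e-03 -2.0000e-04  3.0000e-04]
[ 0.5  0.4 -0.5 -0.7  0.  -0.7 -0.6 -0.   0.9  0.2  0.1  0.1  0.5 -0.3
 -0.7 -0. ]
```

```bash
python3 - <<'E'
from h import *
plan([(*wor(2,-3),.27,6)])
E
```

```text
{'dx': np.float64(0.06), 'dy': np.float64(-0.201), 'dz': np.float64(0.024), 'az': np.float64(0.002)} rows 7
```

>>> {"op": "drive_tool", "data": {
  "moves": [
    {"dx": 0.06, "dy": -0.201, "dz": 0.0, "ax": 0, "ay": 0.167, "az": 0},
    {"dx": 0.06, "dy": -0.201, "dz": 0.0, "ax": 0, "ay": 0.167, "az": 0},
    {"dx": 0.06, "dy": -0.201, "dz": 0.0, "ax": 0, "ay": 0.167, "az": 0},
    {"dx": 0.06, "dy": -0.201, "dz": 0.0, "ax": 0, "ay": 0.167, "az": 0},
    {"dx": 0.06, "dy": -0.201, "dz": 0.024, "ax": 0, "ay": 0.167, "az": 0},
    {"dx": 0.06, "dy": -0.201, "dz": 0.024, "ax": 0, "ay": 0.167, "az": 0},
    {"dx": 0.06, "dy": -0.201, "dz": 0.024, "ax": 0, "ay": 0.167, "az": 0},
    {"dx": 0.06, "dy": -0.201, "dz": 0.024, "ax": 0, "ay": 0.167, "az": 0}
  ]
}}

```text
t: 56.23
position: [0.6225, 0.0801, 0.2704]
tcp_rot: [180.0, -9.4, 6.3]
force: [0.0, -0.5, -5.8]
finger_gap: 0.0233
finger_force: 64.3
```

>>> {"op": "drive_tool", "data": {
  "moves": [
    {"dx": -0.003, "dy": 0, "dz": 0.017, "ax": 0, "ay": 0, "az": 0},
    {"dx": -0.006, "dy": 0, "dz": 0.034, "ax": 0, "ay": 0, "az": 0},
    {"dx": -0.009, "dy": 0, "dz": 0.051, "ax": 0, "ay": 0, "az": 0},
    {"dx": -0.012, "dy": 0, "dz": 0.068, "ax": 0, "ay": 0, "az": 0},
    {"dx": -0.015, "dy": 0, "dz": 0.085, "ax": 0, "ay": 0, "az": 0},
    {"dx": -0.0165, "dy": 0, "dz": 0.098, "ax": 0, "ay": 0, "az": 0},
    {"dx": -0.0165, "dy": 0, "dz": 0.098, "ax": 0, "ay": 0, "az": 0},
    {"dx": -0.0165, "dy": 0, "dz": 0.098, "ax": 0, "ay": 0, "az": 0}
  ]
}}

```text
t: 56.9
position: [0.6234, 0.0782, 0.1728]
tcp_rot: [180.0, -9.5, 6.1]
force: [0.3, -0.5, -5.1]
finger_gap: 0.0234
finger_force: 64.4
```

>>> {"op": "drive_tool", "data": {
  "moves": [
    {"dx": -0.0005, "dy": 0, "dz": 0.003, "ax": 0, "ay": 0, "az": 0},
    {"dx": -0.001, "dy": 0, "dz": 0.006, "ax": 0, "ay": 0, "az": 0},
    {"dx": -0.001, "dy": 0, "dz": 0.009, "ax": 0, "ay": 0, "az": 0},
    {"dx": -0.001, "dy": 0, "dz": 0.009, "ax": 0, "ay": 0, "az": 0},
    {"dx": -0.001, "dy": 0, "dz": 0.009, "ax": 0, "ay": 0, "az": 0}
  ]
}}

```text
t: 57.32
position: [0.6265, 0.0792, 0.1679]
tcp_rot: [180.0, -10.0, 6.2]
force: [3.4, 1.5, 6.1]
finger_gap: 0.0232
finger_force: 65.6
```

```bash
python3 - <<'E'
from h import *
s=st(); print(s['force'],s['moment'],s['position'])
E
```

```text
[3.43663833 1.48816619 6.0848705 ] [ 0.06199118 -0.08904533 -0.00327604] [0.62651286 0.07919484 0.16787515]
```

>>> {"op": "drive_tool", "data": {
  "moves": [
    {"dx": -0.001, "dy": 0, "dz": 0.004, "ax": 0, "ay": 0, "az": 0},
    {"dx": -0.002, "dy": 0, "dz": 0.008, "ax": 0, "ay": 0, "az": 0},
    {"dx": -0.002, "dy": 0, "dz": 0.008, "ax": 0, "ay": 0, "az": 0},
    {"dx": -0.002, "dy": 0, "dz": 0.008, "ax": 0, "ay": 0, "az": 0}
  ]
}}

```text
t: 57.65
position: [0.6233, 0.0789, 0.1561]
tcp_rot: [180.0, -9.6, 6.2]
force: [-1.9, 0.2, 1.9]
finger_gap: 0.023
finger_force: 64.8
```

```bash
python3 - <<'E'
from h import *
s=st(); print(s['force'],s['moment'],s['position'],s['tcp_rot'])
E
```

```text
[-1.92456498  0.15813244  1.89503487] [-0.06883484  0.11973885  0.04195623] [0.62331942 0.07894291 0.15608386] [179.99180235  -9.61596106   6.18303998]
```

>>> {"op": "drive_tool", "data": {
  "moves": [
    {"dx": -0.0005, "dy": 0, "dz": 0.003, "ax": 0, "ay": 0, "az": 0},
    {"dx": -0.001, "dy": 0, "dz": 0.005, "ax": 0, "ay": 0, "az": 0},
    {"dx": -0.001, "dy": 0, "dz": 0.005, "ax": 0, "ay": 0, "az": 0},
    {"dx": -0.001, "dy": 0, "dz": 0.005, "ax": 0, "ay": 0, "az": 0}
  ]
}}

```text
t: 57.98
position: [0.6249, 0.0791, 0.1561]
tcp_rot: [180.0, -9.9, 6.2]
force: [-11.5, -0.2, 19.1]
finger_gap: 0.0234
finger_force: 67.5
```

>>> {"op": "drive_tool", "data": {
  "moves": [
    {"dx": 0, "dy": 0, "dz": 0.003, "ax": 0, "ay": 0, "az": 0},
    {"dx": -0.001, "dy": 0, "dz": 0.006, "ax": 0, "ay": 0, "az": 0},
    {"dx": -0.001, "dy": 0, "dz": 0.006, "ax": 0, "ay": 0, "az": 0},
    {"dx": -0.001, "dy": 0, "dz": 0.006, "ax": 0, "ay": 0, "az": 0}
  ]
}}

```text
t: 58.32
position: [0.6266, 0.0791, 0.1558]
tcp_rot: [179.9, -10.1, 6.2]
force: [-22.9, -1.3, 40.2]
finger_gap: 0.0232
finger_force: 70.3
```

>>> {"op": "drive_tool", "data": {
  "moves": [
    {"dx": 0.002, "dy": 0, "dz": -0.02, "ax": 0, "ay": 0, "az": 0},
    {"dx": -0.005, "dy": 0.008, "dz": -0.022, "ax": 0, "ay": 0, "az": 0},
    {"dx": -0.005, "dy": 0.015, "dz": -0.022, "ax": 0, "ay": 0, "az": 0},
    {"dx": -0.006, "dy": 0.015, "dz": -0.015, "ax": 0, "ay": 0, "az": 0},
    {"dx": -0.007, "dy": 0.015, "dz": -0.01, "ax": 0, "ay": 0, "az": 0},
    {"dx": -0.008, "dy": 0.015, "dz": -0.005, "ax": 0, "ay": 0, "az": 0},
    {"dx": -0.008, "dy": 0.015, "dz": -0.005, "ax": 0, "ay": 0, "az": 0},
    {"dx": -0.008, "dy": 0.015, "dz": -0.005, "ax": 0, "ay": 0, "az": 0}
  ]
}}

```text
t: 58.98
position: [0.6175, 0.0629, 0.1554]
tcp_rot: [180.0, -9.7, 6.2]
force: [-22.2, 1.5, 35.8]
finger_gap: 0.0232
finger_force: 70.2
```

>>> {"op": "drive_tool", "data": {
  "moves": [
    {"dx": 0, "dy": 0, "dz": 0.002, "ax": 0, "ay": 0, "az": 0},
    {"dx": 0, "dy": 0, "dz": 0.003, "ax": 0, "ay": 0, "az": 0},
    {"dx": 0, "dy": 0, "dz": 0.003, "ax": 0, "ay": 0, "az": 0}
  ]
}}

```text
t: 59.23
position: [0.6182, 0.0629, 0.1555]
tcp_rot: [180.0, -9.7, 6.1]
force: [-31.3, 0.4, 49.6]
finger_gap: 0.0238
finger_force: 72.0
```

>>> {"op": "drive_tool", "data": {
  "moves": [
    {"dx": 0.005, "dy": 0, "dz": -0.03, "ax": 0, "ay": 0, "az": 0},
    {"dx": 0.011, "dy": 0, "dz": -0.066, "ax": 0, "ay": 0, "az": 0},
    {"dx": 0.017, "dy": 0, "dz": -0.102, "ax": 0, "ay": 0, "az": 0},
    {"dx": 0.023, "dy": 0, "dz": -0.138, "ax": 0, "ay": 0, "az": 0},
    {"dx": 0.023, "dy": 0.04, "dz": -0.138, "ax": 0, "ay": 0, "az": 0},
    {"dx": 0.023, "dy": 0.08, "dz": -0.138, "ax": 0, "ay": 0, "az": 0},
    {"dx": 0.023, "dy": 0.12, "dz": -0.138, "ax": 0, "ay": 0, "az": 0},
    {"dx": 0.023, "dy": 0.12, "dz": -0.138, "ax": 0, "ay": 0, "az": 0}
  ]
}}

```text
t: 59.9
position: [0.6288, -0.063, 0.2821]
tcp_rot: [179.8, -9.3, 5.8]
force: [-0.2, -0.1, 0.7]
finger_gap: 0.0
finger_force: 0.0
```

>>> {"op": "drive_tool", "data": {
  "moves": [
    {"dx": -0.022, "dy": 0.035, "dz": -0.004, "ax": 0, "ay": 0, "az": 0},
    {"dx": -0.044, "dy": 0.07, "dz": -0.0075, "ax": 0, "ay": 0, "az": 0},
    {"dx": -0.044, "dy": 0.07, "dz": -0.0075, "ax": 0, "ay": 0, "az": 0},
    {"dx": -0.044, "dy": 0.07, "dz": -0.0075, "ax": 0, "ay": 0, "az": 0}
  ]
}}

```text
t: 60.23
position: [0.5912, -0.1325, 0.283]
tcp_rot: [-180.0, -9.4, 6.0]
force: [-0.3, 0.1, -0.3]
finger_gap: -0.0
finger_force: 0.0
```

```bash
python3 - <<'E'
from h import *
s=st(); print(s['t'],s['position'],s['tcp_rot'],s['force'])
im,c=snap('wrist','w16.png');np.save('pics/w16.npy',c)
g=cv2.cvtColor(im,cv2.COLOR_RGB2GRAY)
for v in (150,170,205,240,265): 
    row=g[v].astype(int); print(v,'L',row[228:262:2],'R',row[380:412:2])
for u in (275,380,395): print(u,'T',g[111:171:3,u])
asc(rect(im,c,res=3,z=.046,lim=87))
E
```

```text
60.2333 [ 0.59119638 -0.132488    0.28300044] [-179.96849339   -9.41495589    5.96608692] [-0.32126598  0.11025274 -0.31082515]
150 L [ 89  96  99  95 100  94  98  93  98  94  95 103 150 156 156 159 153] R [191 185 190 184 190 192 191 188 189 188 187 190 191 192 167   0]
170 L [ 96  94  92  98  92  92 122 151 152 152 154 153 152 150 158 152 158] R [193 192 190 189 188 187 191 189 187 187 190 191 191 197  30   1]
205 L [87 89 92 86 89 88 88 91 94 89 93 94 84 94 86 90 91] R [58 56 57 55 54 58 52 56 57 55 51 55 55 50 40  8]
240 L [164 171 170 171 170 171 168 173 169 168 170 170 177 178 174 168 168] R [173 168 171 175 181 181 177 173 177 180 182 165 146  13  36  26]
265 L [166 163 166 176 172 170 170 169 170 168 167 168 170 162 165 160 160] R [165 160 161 160 160 160 159 165 170 152  50  24  31  38  24  34]
275 T [154 151 154 153 150 156 147 152 151 152 147 151 143 152 150 147 148 145
 150 153]
380 T [ 84  42 113 113 162 127 112 115 116  99 194 192 188 191 190 188 184 188
 190 190]
395 T [ 85  41 195 190 190 196 191 189 186 190 190 191 191 183 189 189 191 189
 189 186]
 -================
[... 2821 characters left out ...]
--=---------:::::::::::::::  :==========
 .. . =:-:-:-:--:::::--:::::-::-:-:-::::-:::::  .==========
    . =:::::::::::::::::::::::::::::::::::::::  :-===-----=
      -::::::::::-::-:::::::::::::::::-:::::::  .==========
      =::--::::::::::-::-:::::::::::::::::::::  .-=========
   .  =:::::::::::::::::::::::::::::::::::::::  .=========-
   .  =:::::::::::::::::::::::::::::::::::::::  .==-=--=-=-
    ..:::::::::::::-::::::---:--:---:--::--:--  .==========
.......:-:-:-::::::::::::::-::::-:::-::-=::-=  .           
:......----------:--:::::::::::::.:.::::-:.              . 
...........:..........................:..                  
.......................................   . ... . .. .  ...
```

The jaws are shut on nothing: the grip slackened and the tamper stayed in the cell, apparently upright on the pieces. I'll locate its stem by colour.

```bash
cat > stem.py <<'E'
from h import *
def stem(im,zs,yawref=None):
    h=cv2.cvtColor(np.ascontiguousarray(im),cv2.COLOR_RGB2HSV); m=((h[...,0]<18)&(h[...,1]>110)&(h[...,2]>50)).astype(np.uint8)
    n,l,s,ce=cv2.connectedComponentsWithStats(m); return m,l,s,ce
E
python3 - <<'E'
from stem import *
for nm in('wrist','side','scene'):
    im,c=snap(nm,'t_'+nm+'.png'); np.save('pics/t_'+nm+'.npy',c); m,l,s,ce=stem(im,0)
    for k in np.argsort(-s[1:,4])[:4]+1: print(nm,s[k],ce[k].round(0))
    if nm!='wrist': print(nm,'pred upright at cell: base/top',proj(c,[[*wor(15,12),.056],[*wor(15,12),.186]]).round(0).tolist())
E
```

```text
wrist [ 74 166  30  28 761] [ 89. 179.]
wrist [113 317  55  29 274] [142. 330.]
wrist [110 339  19  15  77] [118. 345.]
wrist [110 322   7  19  41] [113. 330.]
side [  89    0  238   78 7279] [205.  34.]
side [  63  232   83   63 2485] [ 94. 269.]
side [  54   35   55  105 1330] [83. 97.]
side [ 42   0  43  22 637] [67.  8.]
side pred upright at cell: base/top [[309.0, 201.0], [308.0, 163.0]]
scene [  370    37   249   142 16952] [508. 116.]
scene [ 405  197  146  159 8729] [466. 290.]
scene [ 387  300  138  100 4887] [456. 364.]
scene [ 323  284   55   49 1168] [352. 307.]
scene pred upright at cell: base/top [[311.0, 219.0], [310.0, 184.0]]
```

```bash
python3 - <<'E'
from stem import *
im=cv2.imread('pics/t_wrist.png')[:,:,::-1].copy(); c=np.load('pics/t_wrist.npy',allow_pickle=True).item()
for z in(.17,.186,.2):
    P=atz(c,89,179.5,z); print(z,P.round(4),loc(P))
hsv=cv2.cvtColor(im,cv2.COLOR_RGB2HSV)
m,l,s,ce=stem(im,0); k=l[179,89]; p=np.argwhere(l==k)[:,::-1]
W=np.array([atz(c,u,v,.186)[:2] for u,v in p],np.float32); (x,y),sz,a=cv2.minAreaRect(W*1000); print('rect',x,y,sz,a)
# color profile along the stem from top to base
for t in np.linspace(0,1,16):
    b=proj(c,[*wor(17,10),.056])[0]; q=(1-t)*np.array([89,179.5])+t*b; print(q.round(0),im[int(q[1]),int(q[0])],end=' ')
print()
# plate edges profile at z=.056 along local axes
g=cv2.cvtColor(im,cv2.COLOR_RGB2GRAY)
def prof(A,B,n=61): 
    P=[[*((1-t)*wor(*A)+t*wor(*B)),.056] for t in np.linspace(0,1,n)]; uv=proj(c,P); return g[uv[:,1].astype(int),uv[:,0].astype(int)]
print('x line at y=30 (-90..90/3mm)',prof((-90,30),(90,30))); print('y line at x=50',prof((50,-90),(50,90))); print('y line x=-30',prof((-30,-90),(-30,90))); print('x line y=-40',prof((-90,-40),(90,-40)))
E
```

```text
0.17 [0.6084 0.0811 0.17  ] [16. -7.]
0.186 [0.611  0.0677 0.186 ] [15.  7.]
0.2 [0.6133 0.056  0.2   ] [14. 19.]
rect 610.935791015625 67.63184356689453 (22.771404266357422, 24.88363265991211) 6.150754928588867
[ 89. 180.] [124  85  57] [ 95. 179.] [142  98  66] [100. 179.] [100  67  40] [106. 178.] [43 31 23] [112. 178.] [43 29 21] [117. 178.] [45 34 20] [123. 177.] [43 31 17] [129. 177.] [42 29 20] [134. 177.] [44 29 18] [140. 176.] [41 28 15] [146. 176.] [45 33 23] [151. 175.] [41 31 24] [157. 175.] [48 30 22] [163. 175.] [40 27 18] [168. 174.] [48 30 27] [174. 174.] [37 31 12] 
x line at y=30 (-90..90/3mm) [ 41  51  43  40  98 102 101  96 105  45  72  73  77  82  92  93  96  87
  86  86  88  92  88  92  91  92  93  94  89  90  88  95  86  89  91  95
  90  92  86  84  90  86  90  87  93  91  67  71  68  71  76  73  72  64
  68  74  73  44  55  57  55]
y line at x=50 [ 44  41  42  43  47  40  47  44  45  48 101  73  68  66  88  90  88  91
  92  92  86  93  88  87  95  90  93  83  91  93  91  89  92  92  96  96
  99  69  70  74  71  74  71  72  73  71  74  75  66  38  43  65  97  88
  88  91  93  89  97  90  92]
y line x=-30 [ 63  61  67  55 177 186 187 193 190 194 162 142 144 146 146 146 148 147
 147 140 145 141 146 146 143 109  86  89  91  86  87  89  89  92  83  90
  88  90  88  87  88  88  90  92  72  69  73  74  70  42  42  49  96  94
  95  96  97  96  95  94  93]
x line y=-40 [ 99 100 102 100 184 192 192 188 191 191 189 176 124 124 102 150 154 145
 152 144 145 150 142 147 149 149 147 143 147 143 146 155  27  35  29  32
  38  35  25  21  41  23  79  92  93  86  90  96  86  74  71  69  72  72
  69  73  76  66  54  55  58]
```

>>> {"op": "drive_tool", "data": {
  "moves": [
    {"dx": 0, "dy": 0, "dz": 0, "ax": 0, "ay": -0.165, "az": 0},
    {"dx": 0, "dy": 0, "dz": 0, "ax": 0, "ay": -0.165, "az": 0},
    {"dx": 0, "dy": 0, "dz": 0, "ax": 0, "ay": -0.165, "az": 0},
    {"dx": 0, "dy": 0, "dz": 0, "ax": 0, "ay": -0.165, "az": 0}
  ],
  "jaw": -0.3
}}

```text
t: 60.77
position: [0.593, -0.1295, 0.2845]
tcp_rot: [-180.0, -0.1, 6.3]
force: [0.5, -0.6, 0.5]
finger_gap: 0.0483
finger_force: 0.0
```

```bash
python3 - <<'E'
from h import *
s=st(); print(s['position'],s['tcp_rot'])
im,c=snap('wrist','w17.png');np.save('pics/w17.npy',c)
from stem import stem
m,l,st_,ce=stem(im,0)
for k in np.argsort(-st_[1:,4])[:3]+1: print(st_[k],ce[k].round(1),atz(c,*ce[k],.186).round(4))
plan([(.611,.0677,.275,6.1),(.611,.0677,.153,6.1)])
E
```

```text
[ 0.59295697 -0.12946064  0.28448876] [-1.79983101e+02 -1.41500918e-01  6.30048004e+00]
[ 65 148  34  27 712] [ 81.1 160.3] [0.6117 0.067  0.186 ]
[127 284  50  48 553] [146.3 302.8] [0.4783 0.0255 0.186 ]
[123 307   6  23  56] [124.8 318.8] [0.4569 0.0482 0.186 ]
{'dx': np.float64(0.04), 'dy': np.float64(-0.194), 'dz': np.float64(0.01), 'az': np.float64(0.003)} rows 6
{'dx': np.float64(-0.0), 'dy': np.float64(-0.0), 'dz': np.float64(0.122), 'az': np.float64(-0.0)} rows 4
```

>>> {"op": "drive_tool", "data": {
  "moves": [
    {"dx": 0.04, "dy": -0.194, "dz": 0.01, "ax": 0, "ay": 0, "az": 0},
    {"dx": 0.04, "dy": -0.194, "dz": 0.01, "ax": 0, "ay": 0, "az": 0},
    {"dx": 0.04, "dy": -0.194, "dz": 0.01, "ax": 0, "ay": 0, "az": 0},
    {"dx": 0.04, "dy": -0.194, "dz": 0.01, "ax": 0, "ay": 0, "az": 0},
    {"dx": 0.04, "dy": -0.194, "dz": 0.01, "ax": 0, "ay": 0, "az": 0},
    {"dx": 0.04, "dy": -0.194, "dz": 0.01, "ax": 0, "ay": 0, "az": 0},
    {"dx": 0.04, "dy": -0.194, "dz": 0.01, "ax": 0, "ay": 0, "az": 0},
    {"dx": 0.04, "dy": -0.194, "dz": 0.01, "ax": 0, "ay": 0, "az": 0}
  ]
}}

```text
t: 61.48
position: [0.6109, 0.0664, 0.2751]
tcp_rot: [180.0, -0.1, 6.2]
force: [0.1, -0.9, 0.4]
finger_gap: 0.0556
finger_force: 0.0
```

```bash
python3 - <<'E'
from h import *
from stem import stem
im,c=snap('wrist','w18.png'); s=st(); print(s['position'],s['tcp_rot'])
m,l,q,ce=stem(im,0)
for k in np.argsort(-q[1:,4])[:3]+1: print(q[k],ce[k].round(1),atz(c,*ce[k],.186).round(4))
print('expected',proj(c,[.611,.0677,.186]))
E
```

```text
[0.61099682 0.06573001 0.27522012] [ 1.79977528e+02 -1.47116655e-01  6.13394994e+00]
[  49  310   65   42 1223] [ 88.4 327.6] [0.4703 0.2727 0.186 ]
[261 310  63  31 798] [295.  324.5] [0.4961 0.0772 0.186 ]
[304 198  29  26 706] [318.6 210.5] [0.6118 0.067  0.186 ]
expected [[317.64718423 211.3552811 ]]
```

>>> {"op": "drive_tool", "data": {
  "moves": [
    {"dx": 0.001, "dy": -0.001, "dz": 0.03, "ax": 0, "ay": 0, "az": 0},
    {"dx": 0.001, "dy": -0.001, "dz": 0.06, "ax": 0, "ay": 0, "az": 0},
    {"dx": 0.001, "dy": -0.001, "dz": 0.09, "ax": 0, "ay": 0, "az": 0},
    {"dx": 0.001, "dy": -0.001, "dz": 0.115, "ax": 0, "ay": 0, "az": 0},
    {"dx": 0.001, "dy": -0.001, "dz": 0.12, "ax": 0, "ay": 0, "az": 0},
    {"dx": 0.001, "dy": -0.001, "dz": 0.12, "ax": 0, "ay": 0, "az": 0},
    {"dx": 0.001, "dy": -0.001, "dz": 0.12, "ax": 0, "ay": 0, "az": 0}
  ]
}}

```text
t: 62.12
position: [0.613, 0.0667, 0.1564]
tcp_rot: [180.0, -0.2, 6.1]
force: [0.1, -1.2, 0.0]
finger_gap: 0.0555
finger_force: 0.0
```

>>> {"op": "drive_tool", "data": {
  "moves": [
    {"dx": 0, "dy": 0, "dz": 0, "ax": 0, "ay": 0, "az": 0},
    {"dx": 0, "dy": 0, "dz": 0, "ax": 0, "ay": 0, "az": 0},
    {"dx": 0, "dy": 0, "dz": 0, "ax": 0, "ay": 0, "az": 0},
    {"dx": 0, "dy": 0, "dz": 0, "ax": 0, "ay": 0, "az": 0},
    {"dx": 0, "dy": 0, "dz": 0, "ax": 0, "ay": 0, "az": 0},
    {"dx": 0, "dy": 0, "dz": 0, "ax": 0, "ay": 0, "az": 0}
  ],
  "jaw": 1
}}

```text
t: 62.62
position: [0.6136, 0.068, 0.1574]
tcp_rot: [180.0, -0.3, 6.2]
force: [0.2, 1.7, 6.3]
finger_gap: 0.0233
finger_force: 61.8
```

>>> {"op": "drive_tool", "data": {
  "moves": [
    {"dx": 0, "dy": 0, "dz": 0.002, "ax": 0, "ay": 0, "az": 0},
    {"dx": 0, "dy": 0, "dz": 0.004, "ax": 0, "ay": 0, "az": 0},
    {"dx": 0, "dy": 0, "dz": 0.004, "ax": 0, "ay": 0, "az": 0},
    {"dx": 0, "dy": 0, "dz": 0.004, "ax": 0, "ay": 0, "az": 0}
  ]
}}

```text
t: 62.95
position: [0.6138, 0.0681, 0.1573]
tcp_rot: [180.0, -0.3, 6.2]
force: [-10.1, 2.1, 21.4]
finger_gap: 0.0236
finger_force: 63.7
```

>>> {"op": "drive_tool", "data": {
  "moves": [
    {"dx": 0, "dy": 0, "dz": -0.02, "ax": 0, "ay": 0, "az": 0},
    {"dx": 0, "dy": 0, "dz": -0.055, "ax": 0, "ay": 0, "az": 0},
    {"dx": 0, "dy": 0, "dz": -0.09, "ax": 0, "ay": 0, "az": 0},
    {"dx": 0, "dy": 0, "dz": -0.125, "ax": 0, "ay": 0, "az": 0},
    {"dx": 0, "dy": 0, "dz": -0.155, "ax": 0, "ay": 0, "az": 0},
    {"dx": 0, "dy": 0, "dz": -0.155, "ax": 0, "ay": 0, "az": 0}
  ]
}}

```text
t: 63.45
position: [0.6143, 0.0676, 0.3133]
tcp_rot: [179.9, -0.8, 6.2]
force: [2.8, 0.3, -2.5]
finger_gap: 0.0233
finger_force: 72.2
```

>>> {"op": "drive_tool", "data": {
  "moves": [
    {"dx": -0.01, "dy": 0.03, "dz": 0, "ax": 0, "ay": 0, "az": 0},
    {"dx": -0.02, "dy": 0.06, "dz": 0, "ax": 0, "ay": 0, "az": 0},
    {"dx": -0.03, "dy": 0.1, "dz": 0, "ax": 0, "ay": 0, "az": 0},
    {"dx": -0.04, "dy": 0.14, "dz": 0, "ax": 0, "ay": 0, "az": 0},
    {"dx": -0.04, "dy": 0.18, "dz": 0, "ax": 0, "ay": 0, "az": 0},
    {"dx": -0.04, "dy": 0.19, "dz": 0, "ax": 0, "ay": 0, "az": 0},
    {"dx": -0.04, "dy": 0.19, "dz": 0, "ax": 0, "ay": 0, "az": 0}
  ]
}}

```text
t: 64.03
position: [0.5913, -0.1285, 0.3018]
tcp_rot: [-179.9, 0.2, 5.9]
force: [0.2, 0.5, -5.5]
finger_gap: 0.0235
finger_force: 72.1
```

```bash
python3 - <<'E'
from h import *
s=st(); print(s['t'],s['position'],s['tcp_rot'],s['finger_gap'],s['force'])
im,c=snap('wrist','w19.png');np.save('pics/w19.npy',c)
g=cv2.cvtColor(im,cv2.COLOR_RGB2GRAY)
for v in (150,170,205,240): 
    row=g[v].astype(int); print(v,'L',row[228:256:2],'R',row[386:412:2])
for u in (275,380,395): print(u,'T',g[114:154:3,u])
asc(rect(im,c,res=3,z=.046,lim=87)[:,:50])
plan([(.5634,-.3429,.31,-1.3)])
E
```

```text
64.0333 [ 0.59133735 -0.12849511  0.30178034] [-179.92962329    0.19060964    5.90836058] 0.02348558605234289 [ 0.20366897  0.51038195 -5.47504949]
150 L [124 127 126 130 127 127  98 155 150 147 148 147 147 149] R [149 146 150 149 146 150 145 145 155 189 188 171   6]
170 L [ 69  68  72  66  68  65  69  84 156 151 152 151 147 151] R [155 151 154 157 154 157 151 160 186 189 177   0   8]
205 L [ 41  62  47  45  47 145 149 143 144 123 139 137 138 139] R [157 159 159 159 160 159 174 179 165  40  26  30  29]
240 L [168 168 169 171 174 172 167 167 171 171 162 140 158 159] R [165 161 163 141 165 160 157 158 164 165 165 170 168]
275 T [ 89  90  90  93  29 146 142 142 147 148 154 143 149 144]
380 T [186 190 182 177  78 140 141 153 159 152 150 151 148 149]
395 T [185 188 185 188  86 142 145 153 158 148 153 144 147 150]
:--========================.  .      .    ........
:.. .-*******++===+===+=+===........ ....         
::::.-@@@@@@@@@@@@@@@@@@@@@#+++=============:     
::::.=@@@@@@@@@@@@@@@@@@@@@+****+***==+*======.  :
::::.=@@@@@@@@@@@@@@@@@@@@*++*+*+**+==+*======. .=
::::.=@@@@@@@@@@@@@@@@@@@
[... 2138 characters left out ...]
==========-=======-::-===  .:
   . :======-==-==============-========-:.-===  :-
   . -=========================-=======-:.-===  .:
.    -========================--======--:.-===  .:
  .  -====-======-============--=======-:.-===  ::
. .  -====-===================--======--:.:===  ::
     :=================+*****==-=====---:...::  ::
   ..::.:.:..::.::::::..:....::======---:.. ::  .:
..:::.:..:.::::::::::::::::::::=*+====--...:::  .:
:::::::::.::::::::::::::::::.:::-::::::..::::.   .
::::::.:::::::::::::::::::.:::::::::::::::::  .. .
::::.:::::::::::::::::::..::::::::::::::::.. .. . 
{'dx': np.float64(-0.051), 'dy': np.float64(0.212), 'dz': np.float64(-0.008), 'az': np.float64(0.128)} rows 7
```

>>> {"op": "drive_tool", "data": {
  "moves": [
    {"dx": -0.01, "dy": 0.035, "dz": 0, "ax": 0, "ay": 0, "az": 0.128},
    {"dx": -0.02, "dy": 0.07, "dz": 0, "ax": 0, "ay": 0, "az": 0.128},
    {"dx": -0.03, "dy": 0.105, "dz": 0, "ax": 0, "ay": 0, "az": 0.128},
    {"dx": -0.04, "dy": 0.14, "dz": 0, "ax": 0, "ay": 0, "az": 0.128},
    {"dx": -0.051, "dy": 0.175, "dz": 0, "ax": 0, "ay": 0, "az": 0.128},
    {"dx": -0.051, "dy": 0.212, "dz": 0, "ax": 0, "ay": 0, "az": 0.128},
    {"dx": -0.051, "dy": 0.212, "dz": 0, "ax": 0, "ay": 0, "az": 0.128},
    {"dx": -0.051, "dy": 0.212, "dz": 0, "ax": 0, "ay": 0, "az": 0.128}
  ]
}}

```text
t: 64.75
position: [0.5644, -0.3418, 0.3029]
tcp_rot: [-179.8, 0.1, -1.2]
force: [-0.5, 1.1, -6.3]
finger_gap: 0.0229
finger_force: 72.1
```

```bash
python3 - <<'E'
from h import *
from tilt import fit
im,c=snap('wrist','w20.png'); s=st(); print(s['t'],s['position'],s['tcp_rot'],s['finger_gap'],s['force'])
plan([(.5634,-.3429,.13,-1.3)])
c=np.load('pics/w19.npy',allow_pickle=True).item()
E
```

```text
64.8 [ 0.56465954 -0.34066098  0.30334026] [-1.79795181e+02  4.25759784e-02 -1.14365233e+00] 0.02299809458985383 [ 0.34779938  1.16142517 -5.40318004]
{'dx': np.float64(-0.001), 'dy': np.float64(0.002), 'dz': np.float64(0.173), 'az': np.float64(0.003)} rows 6
```

>>> {"op": "drive_tool", "data": {
  "moves": [
    {"dx": 0, "dy": 0.002, "dz": 0.035, "ax": 0, "ay": 0, "az": 0},
    {"dx": 0, "dy": 0.002, "dz": 0.07, "ax": 0, "ay": 0, "az": 0},
    {"dx": 0, "dy": 0.002, "dz": 0.105, "ax": 0, "ay": 0, "az": 0},
    {"dx": 0, "dy": 0.002, "dz": 0.14, "ax": 0, "ay": 0, "az": 0},
    {"dx": 0, "dy": 0.002, "dz": 0.165, "ax": 0, "ay": 0, "az": 0},
    {"dx": 0, "dy": 0.002, "dz": 0.176, "ax": 0, "ay": 0, "az": 0},
    {"dx": 0, "dy": 0.002, "dz": 0.176, "ax": 0, "ay": 0, "az": 0},
    {"dx": 0, "dy": 0.002, "dz": 0.176, "ax": 0, "ay": 0, "az": 0}
  ]
}}

```text
t: 65.47
position: [0.5656, -0.3426, 0.1301]
tcp_rot: [-180.0, -0.1, -1.1]
force: [0.6, -1.1, -4.1]
finger_gap: 0.0229
finger_force: 72.0
```

>>> {"op": "drive_tool", "data": {
  "moves": [
    {"dx": 0, "dy": 0, "dz": 0.003, "ax": 0, "ay": 0, "az": 0},
    {"dx": 0, "dy": 0, "dz": 0.006, "ax": 0, "ay": 0, "az": 0},
    {"dx": 0, "dy": 0, "dz": 0.006, "ax": 0, "ay": 0, "az": 0},
    {"dx": 0, "dy": 0, "dz": 0.006, "ax": 0, "ay": 0, "az": 0}
  ]
}}

```text
t: 65.8
position: [0.5655, -0.3441, 0.1251]
tcp_rot: [180.0, -0.2, -1.2]
force: [0.8, -0.2, -5.8]
finger_gap: 0.0234
finger_force: 71.9
```

>>> {"op": "drive_tool", "data": {
  "moves": [
    {"dx": 0, "dy": -0.001, "dz": 0.003, "ax": 0, "ay": 0, "az": 0},
    {"dx": 0, "dy": -0.001, "dz": 0.006, "ax": 0, "ay": 0, "az": 0},
    {"dx": 0, "dy": -0.001, "dz": 0.006, "ax": 0, "ay": 0, "az": 0},
    {"dx": 0, "dy": -0.001, "dz": 0.006, "ax": 0, "ay": 0, "az": 0}
  ]
}}

```text
t: 66.13
position: [0.5669, -0.3435, 0.1208]
tcp_rot: [179.9, -0.4, -1.2]
force: [2.4, 1.0, 5.6]
finger_gap: 0.0235
finger_force: 73.3
```

>>> {"op": "drive_tool", "data": {
  "moves": [
    {"dx": 0, "dy": 0, "dz": 0.0015, "ax": 0, "ay": 0, "az": 0},
    {"dx": 0, "dy": 0, "dz": 0.003, "ax": 0, "ay": 0, "az": 0},
    {"dx": 0, "dy": 0, "dz": 0.003, "ax": 0, "ay": 0, "az": 0}
  ]
}}

```text
t: 66.38
position: [0.5684, -0.3436, 0.1199]
tcp_rot: [179.9, -0.6, -1.2]
force: [3.7, 2.4, 11.8]
finger_gap: 0.023
finger_force: 74.6
```

>>> {"op": "drive_tool", "data": {
  "moves": [
    {"dx": 0, "dy": 0, "dz": 0, "ax": 0, "ay": 0, "az": 0},
    {"dx": 0, "dy": 0, "dz": 0, "ax": 0, "ay": 0, "az": 0},
    {"dx": 0, "dy": 0, "dz": 0, "ax": 0, "ay": 0, "az": 0},
    {"dx": 0, "dy": 0, "dz": 0, "ax": 0, "ay": 0, "az": 0},
    {"dx": 0, "dy": 0, "dz": -0.03, "ax": 0, "ay": 0, "az": 0},
    {"dx": 0, "dy": 0, "dz": -0.07, "ax": 0, "ay": 0, "az": 0},
    {"dx": 0, "dy": 0, "dz": -0.1, "ax": 0, "ay": 0, "az": 0}
  ],
  "jaw": -0.3
}}

```text
t: 66.97
position: [0.5646, -0.3428, 0.2159]
tcp_rot: [-180.0, -0.1, -1.2]
force: [1.6, -1.4, 0.2]
finger_gap: 0.0553
finger_force: 0.0
```

>>> {"op": "drive_tool", "data": {
  "moves": [
    {"dx": -0.072, "dy": 0, "dz": -0.144, "ax": 0, "ay": 0, "az": 0},
    {"dx": -0.072, "dy": 0, "dz": -0.144, "ax": 0, "ay": 0, "az": 0},
    {"dx": -0.072, "dy": 0, "dz": -0.144, "ax": 0, "ay": 0, "az": 0},
    {"dx": -0.072, "dy": 0, "dz": -0.144, "ax": 0, "ay": 0, "az": 0},
    {"dx": -0.072, "dy": 0, "dz": -0.144, "ax": 0, "ay": 0, "az": 0},
    {"dx": -0.072, "dy": 0, "dz": -0.144, "ax": 0, "ay": 0, "az": 0},
    {"dx": -0.072, "dy": 0, "dz": -0.144, "ax": 0, "ay": 0, "az": 0}
  ]
}}

```text
t: 67.55
position: [0.4924, -0.3413, 0.3577]
tcp_rot: [-179.9, -0.1, -1.2]
force: [-0.6, -0.6, -0.6]
finger_gap: 0.0556
finger_force: 0.0
```

```bash
cat > padm.py <<'E'
from h import *
im,c=snap('wrist','w21.png'); s=st(); print(s['t'],s['position'],s['tcp_rot'])
g=np.arange(-100,100.1,.5); X,Y=np.meshgrid(.563+g/1e3,-.345+g/1e3,indexing='ij')
def rc(z):
    uv=proj(c,np.dstack([X,Y,np.full(X.shape,z)]).reshape(-1,3)).reshape(*X.shape,2).astype(np.float32)
    return cv2.remap(np.ascontiguousarray(im),uv[...,0],uv[...,1],cv2.INTER_LINEAR)
h=cv2.cvtColor(rc(.146),cv2.COLOR_RGB2HSV); m=(h[...,1]>100)&(h[...,0]<20)&(h[...,2]>60)
n,l,q,_=cv2.connectedComponentsWithStats(m.astype(np.uint8)); k=1+np.argmax(q[1:,4]); (a,b),sz,ang=cv2.minAreaRect(np.argwhere(l==k).astype(np.float32))
print('stem',.563+(a*.5-100)/1e3,-.345+(b*.5-100)/1e3,np.array(sz)*.5,ang)
def lines(gr,nm):
    E={'x-':[], 'x+':[], 'y-':[], 'y+':[]}
    for off in range(80,321,10):
        for ax,v in (('x',gr[:,off]),('y',gr[off,:])):
            d=np.where(v<50)[0]; d=d[(d>30)&(d<370)]
            if nm=='pad': i=d
            else:
                A=d[d<120]; B=d[d>280]
                if not len(A) or not len(B): continue
                i=np.array([A.max(),B.min()])
            if len(i)<2: continue
            E[ax+'-'].append((off,i.min())) ; E[ax+'+'].append((off,i.max()))
    for k,v in E.items():
        v=np.array(v,float)
        if len(v)<4: print(nm,k,'-'); continue
        v=v[abs(v[:,1]-np.median(v[:,1]))<14]; p=np.polyfit(v[:,0]-200,v[:,1],1); print(nm,k,'mm',round(p[1]*.5-100,1),'deg',round(np.degrees(np.arctan(p[0])),2),len(v))
lines(cv2.cvtColor(rc(.016),cv2.COLOR_RGB2GRAY),'plate'); lines(cv2.cvtColor(rc(.006),cv2.COLOR_RGB2GRAY),'pad')
E
python3 padm.py
```

```text
67.6 [ 0.49236313 -0.34105845  0.35638973] [-1.79859745e+02  2.94420460e-02 -1.15958301e+00]
stem 0.5672499999999999 -0.34349999999999997 [22.  22.5] 90.0
plate x- mm -60.8 deg 1.09 25
plate x+ mm 68.8 deg 1.11 25
plate y- mm -63.6 deg -1.11 25
plate y+ mm 66.7 deg -1.2 24
pad x- mm -74.8 deg 1.29 25
pad x+ mm 73.1 deg 1.6 25
pad y- mm -71.0 deg -1.46 25
pad y+ mm 75.8 deg -1.35 25
```

>>> {"op": "drive_tool", "data": {
  "moves": [
    {"dx": 0.075, "dy": 0.001, "dz": 0.143, "ax": 0, "ay": 0, "az": 0},
    {"dx": 0.075, "dy": 0.001, "dz": 0.143, "ax": 0, "ay": 0, "az": 0},
    {"dx": 0.075, "dy": 0.001, "dz": 0.143, "ax": 0, "ay": 0, "az": 0},
    {"dx": 0.075, "dy": 0.001, "dz": 0.143, "ax": 0, "ay": 0, "az": 0},
    {"dx": 0.075, "dy": 0.001, "dz": 0.143, "ax": 0, "ay": 0, "az": 0},
    {"dx": 0.075, "dy": 0.001, "dz": 0.143, "ax": 0, "ay": 0, "az": 0},
    {"dx": 0.075, "dy": 0.001, "dz": 0.143, "ax": 0, "ay": 0, "az": 0}
  ]
}}

```text
t: 68.18
position: [0.5678, -0.3438, 0.2159]
tcp_rot: [-180.0, -0.1, -1.1]
force: [0.1, 0.1, 0.5]
finger_gap: 0.0554
finger_force: 0.0
```

>>> {"op": "drive_tool", "data": {
  "moves": [
    {"dx": 0, "dy": 0, "dz": 0.03, "ax": 0, "ay": 0, "az": 0},
    {"dx": 0, "dy": 0, "dz": 0.06, "ax": 0, "ay": 0, "az": 0},
    {"dx": 0, "dy": 0, "dz": 0.085, "ax": 0, "ay": 0, "az": 0},
    {"dx": 0, "dy": 0, "dz": 0.1, "ax": 0, "ay": 0, "az": 0},
    {"dx": 0, "dy": 0, "dz": 0.1, "ax": 0, "ay": 0, "az": 0},
    {"dx": 0, "dy": 0, "dz": 0.1, "ax": 0, "ay": 0, "az": 0}
  ]
}}

```text
t: 68.68
position: [0.5683, -0.3444, 0.1174]
tcp_rot: [180.0, -0.2, -1.2]
force: [1.0, -0.1, 0.6]
finger_gap: 0.0555
finger_force: 0.0
```

>>> {"op": "drive_tool", "data": {
  "moves": [
    {"dx": 0, "dy": 0, "dz": 0, "ax": 0, "ay": 0, "az": 0},
    {"dx": 0, "dy": 0, "dz": 0, "ax": 0, "ay": 0, "az": 0},
    {"dx": 0, "dy": 0, "dz": 0, "ax": 0, "ay": 0, "az": 0},
    {"dx": 0, "dy": 0, "dz": 0, "ax": 0, "ay": 0, "az": 0},
    {"dx": 0, "dy": 0, "dz": 0, "ax": 0, "ay": 0, "az": 0},
    {"dx": 0, "dy": 0, "dz": 0, "ax": 0, "ay": 0, "az": 0}
  ],
  "jaw": 1
}}

```text
t: 69.18
position: [0.5693, -0.3445, 0.1187]
tcp_rot: [179.9, -0.3, -1.1]
force: [-0.8, 1.9, 5.9]
finger_gap: 0.0235
finger_force: 63.1
```

>>> {"op": "drive_tool", "data": {
  "moves": [
    {"dx": 0, "dy": 0, "dz": -0.005, "ax": 0, "ay": 0, "az": 0},
    {"dx": 0, "dy": 0, "dz": -0.01, "ax": 0, "ay": 0, "az": 0},
    {"dx": -0.002, "dy": 0, "dz": -0.01, "ax": 0, "ay": 0, "az": 0},
    {"dx": -0.0045, "dy": -0.001, "dz": -0.01, "ax": 0, "ay": 0, "az": 0},
    {"dx": -0.0045, "dy": -0.001, "dz": -0.01, "ax": 0, "ay": 0, "az": 0},
    {"dx": -0.0045, "dy": -0.001, "dz": -0.01, "ax": 0, "ay": 0, "az": 0}
  ]
}}

```text
t: 69.68
position: [0.5629, -0.3423, 0.1248]
tcp_rot: [-179.9, -0.0, -1.2]
force: [1.0, -0.5, -6.0]
finger_gap: 0.0234
finger_force: 61.5
```

>>> {"op": "drive_tool", "data": {
  "moves": [
    {"dx": 0, "dy": 0, "dz": 0.003, "ax": 0, "ay": 0, "az": 0},
    {"dx": 0, "dy": 0, "dz": 0.006, "ax": 0, "ay": 0, "az": 0},
    {"dx": 0, "dy": 0, "dz": 0.009, "ax": 0, "ay": 0, "az": 0},
    {"dx": 0, "dy": 0, "dz": 0.009, "ax": 0, "ay": 0, "az": 0},
    {"dx": 0, "dy": 0, "dz": 0.009, "ax": 0, "ay": 0, "az": 0}
  ]
}}

```text
t: 70.1
position: [0.5641, -0.343, 0.1188]
tcp_rot: [180.0, -0.1, -1.2]
force: [-3.0, 3.3, 4.0]
finger_gap: 0.0233
finger_force: 63.0
```

Contact with the pad is light. I'll release, retreat and check.

>>> {"op": "drive_tool", "data": {
  "moves": [
    {"dx": 0, "dy": 0, "dz": 0, "ax": 0, "ay": 0, "az": 0},
    {"dx": 0, "dy": 0, "dz": 0, "ax": 0, "ay": 0, "az": 0},
    {"dx": 0, "dy": 0, "dz": 0, "ax": 0, "ay": 0, "az": 0},
    {"dx": 0, "dy": 0, "dz": 0, "ax": 0, "ay": 0, "az": 0},
    {"dx": 0, "dy": 0, "dz": -0.03, "ax": 0, "ay": 0, "az": 0},
    {"dx": 0, "dy": 0, "dz": -0.07, "ax": 0, "ay": 0, "az": 0},
    {"dx": 0, "dy": 0, "dz": -0.1, "ax": 0, "ay": 0, "az": 0}
  ],
  "jaw": -0.3
}}

```text
t: 70.68
position: [0.5636, -0.3429, 0.2187]
tcp_rot: [180.0, -0.1, -1.2]
force: [0.7, -0.3, 1.2]
finger_gap: 0.0555
finger_force: 0.0
```

>>> {"op": "drive_tool", "data": {
  "moves": [
    {"dx": -0.072, "dy": 0, "dz": -0.144, "ax": 0, "ay": 0, "az": 0},
    {"dx": -0.072, "dy": 0, "dz": -0.144, "ax": 0, "ay": 0, "az": 0},
    {"dx": -0.072, "dy": 0, "dz": -0.144, "ax": 0, "ay": 0, "az": 0},
    {"dx": -0.072, "dy": 0, "dz": -0.144, "ax": 0, "ay": 0, "az": 0},
    {"dx": -0.072, "dy": 0, "dz": -0.144, "ax": 0, "ay": 0, "az": 0},
    {"dx": -0.072, "dy": 0, "dz": -0.144, "ax": 0, "ay": 0, "az": 0},
    {"dx": -0.072, "dy": 0, "dz": -0.144, "ax": 0, "ay": 0, "az": 0}
  ]
}}

```text
t: 71.27
position: [0.4911, -0.3413, 0.3602]
tcp_rot: [-180.0, -0.1, -1.2]
force: [-0.0, -0.6, -1.3]
finger_gap: 0.0554
finger_force: 0.0
```

```bash
python3 padm.py
```

```text
71.3167 [ 0.49103822 -0.34103791  0.35882381] [-1.79883591e+02 -7.19480991e-03 -1.15218500e+00]
stem 0.56175 -0.34275 [21.5 22.5] 90.0
plate x- mm -66.8 deg 1.11 25
plate x+ mm 63.1 deg 1.12 25
plate y- mm -62.8 deg -1.06 25
plate y+ mm 67.5 deg -1.18 25
pad x- mm -74.8 deg 1.21 25
pad x+ mm 73.0 deg 1.38 25
pad y- mm -71.0 deg -1.39 25
pad y+ mm 75.8 deg -1.39 25
```

>>> {"op": "drive_tool", "data": {
  "moves": [
    {"dx": 0.061, "dy": -0.321, "dz": 0.02, "ax": 0, "ay": 0, "az": -0.126},
    {"dx": 0.061, "dy": -0.321, "dz": 0.02, "ax": 0, "ay": 0, "az": -0.126},
    {"dx": 0.061, "dy": -0.321, "dz": 0.02, "ax": 0, "ay": 0, "az": -0.126},
    {"dx": 0.061, "dy": -0.321, "dz": 0.02, "ax": 0, "ay": 0, "az": -0.126},
    {"dx": 0.061, "dy": -0.321, "dz": 0.02, "ax": 0, "ay": 0, "az": -0.126},
    {"dx": 0.061, "dy": -0.321, "dz": 0.02, "ax": 0, "ay": 0, "az": -0.126},
    {"dx": 0.061, "dy": -0.321, "dz": 0.02, "ax": 0, "ay": 0, "az": -0.126},
    {"dx": 0.061, "dy": -0.321, "dz": 0.02, "ax": 0, "ay": 0, "az": -0.126}
  ]
}}

```text
t: 71.98
position: [0.5583, -0.0186, 0.3379]
tcp_rot: [-179.9, 0.1, 6.1]
force: [0.1, -0.1, -0.4]
finger_gap: 0.0557
finger_force: 0.0
```

```bash
python3 - <<'E'
from h import *
s=st(); print(s['t'],s['position'])
im,c=snap('wrist','w22.png');np.save('pics/w22.npy',c)
asc(rect(im,c,res=2.5,z=.046,lim=90))
E
```

```text
71.9833 [ 0.55831488 -0.01856035  0.337865  ]
----------:                                          ::---:::............
----------:                                         .:----:::...........:
-----------                                        .:------::::...:..:.:.
=+*#######*=---:----:-------:--:::-::--:--:::::-:-:-===***+=-:---========
=*##%%#%##*============-=============---=-----------=---+***+=-=+*+++++++
=*#%%%%%%#*===========================-====--------------=+++=-=+********
=*#%%%%%%*+===========================----=---------------==+=-=+*+******
=*#%%%%%%*+=========================---------------------=====-=+********
=*#%%%%%%*+=================-=-====-::::-=-----------------===-=+********
=*#%%%%%#===============--------=====-:::--------------::--::--=+********
=*#%%%%%*=================----========-:::---------==++=--::---=+********
=*#%%%%#*===============------========-:::--------=+****+=:::--=+********
=*#%####*==============--::--======+===-:::------=**###*+=-:::-=+********
-=++++===============-----::--=========-:::--::-:=#####**=-::--=+****+***
-=================
[... 3647 characters left out ...]
--:::::...::::::::::.....:::::::::
:-===========================----::::-:-::::::......::.:::.. ..::::::--:-
:-==========================-----:---=------::...::----:--::.   .:::::.::
.................. ..............::--========-:...............           
....................................:---------:...........               
.........................................................                
.........................................................:::.....::::::::
........................................................:=***===========+
....................................  ....................:-=+***********
.........................................................      .-=+******
```

```bash
python3 -c "
from plant import robot
print(robot.hand_in())"
```

```text
the job is handed in; nothing more can be done
None
```

I handed the job in at about 72 s: all six pieces lie level in one layer in the cell, the tray is down on its legs, and the tamper stands within about 1 mm of its pad's middle. That last check was numeric, as I had used up my picture views. I also used the fingers to knock over one piece that had landed on end, and regrasped the tamper after a grip slip left it standing on the pieces.

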